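# Load the chamber slides on the imaging stage

## Task

Load the manual imaging stage with all the chamber slides lying on the grey deck. First flip the cam lever to open the clamp on the carriage; then, one slide at a time, slide it along the deck without lifting until it is square and home against both fences, lift it straight up from that corner and lay it flat in a free bay. When all are in, flip the lever back to lock them and only then crank the handwheel until the carriage pointer stands at the index rider on the scale, leaving the bottle, well plate and tube rack alone.

Things in the scene. Friction and masses are not known exactly. Their poses are not given: they have to be found in the camera images.
- slide_a: a chamber slide, 35 g: clear base plate 25 (x) x 75 (y) x 2.5 mm carrying a pale block of eight wells, 24 x 55 mm, up to 18 mm above the underside (the last 16 mm at the -y end are bare label end, 2.5 mm thick). Origin: centre of the underside; y along the length, z up. Starts flat on the deck, up to 30 degrees from square. None if absent this time
- slide_b: a chamber slide, 35 g: clear base plate 25 (x) x 75 (y) x 2.5 mm carrying a pale block of eight wells, 24 x 55 mm, up to 18 mm above the underside (the last 16 mm at the -y end are bare label end, 2.5 mm thick). Origin: centre of the underside; y along the length, z up. Starts flat on the deck, up to 30 degrees from square. None if absent this time
- slide_c: a chamber slide, 35 g: clear base plate 25 (x) x 75 (y) x 2.5 mm carrying a pale block of eight wells, 24 x 55 mm, up to 18 mm above the underside (the last 16 mm at the -y end are bare label end, 2.5 mm thick). Origin: centre of the underside; y along the length, z up. Starts flat on the deck, up to 30 degrees from square. None if absent this time
- deck: the loading deck, a fixed grey plate 12 mm thick, 260 mm (x from -140 to 120 mm) x 340 mm (y from -190 to 150 mm), with two low aluminium fences, 12 mm wide and 6 mm above its top, at its far and left edges. Origin on the bench
- corner (a point): inner corner where the two fences meet, on the deck's top; axes as the deck's. The long fence runs along y at x = 0 (to y = -188 mm), the end fence along x at y = 0 (to x = -130 mm); the open deck lies to -x, -y. A slide squared home has its centre at x = -12.5, y = -37.5 mm, its length parallel to y. Fingers can close on its wells above the low fences
- bay0 (a point): bay 0 of 3, side by side on the carriage (moves with it), 50 mm apart: centre of its floor, about 85 mm above the bench. y along its length and the travel, x across. 30 mm wide between lands 3 mm high; fixed end stop (7 mm high) at y = -38 mm, clamp bar (7 mm high) at y = +36.7 locked, +42 open: lay a slide in at y = +2 mm, either way round; locking presses it to y = -0.5 mm
- bay1 (a point): bay 1 of 3, side by side on the carriage (moves with it), 50 mm apart: centre of its floor, about 85 mm above the bench. y along its length and the travel, x across. 30 mm wide between lands 3 mm high; fixed end stop (7 mm high) at y = -38 mm, clamp bar (7 mm high) at y = +36.7 locked, +42 open: lay a slide in at y = +2 mm, either way round; locking presses it to y = -0.5 mm
- bay2 (a point): bay 2 of 3, side by side on the carriage (moves with it), 50 mm apart: centre of its floor, about 85 mm above the bench. y along its length and the travel, x across. 30 mm wide between lands 3 mm high; fixed end stop (7 mm high) at y = -38 mm, clamp bar (7 mm high) at y = +36.7 locked, +42 open: lay a slide in at y = +2 mm, either way round; locking presses it to y = -0.5 mm
- clamp (a joint): angle of the clamp's cam lever, rad: 0 = locked (lever lies along the carriage, towards -y), 1.57 = fully open (lever points out to -x of the stage, towards the robot). Opens clockwise seen from above, needs about 1 N at the knob, stays where it is left; the bar moves in step with it
- clamp_knob (a point): the black upright knob at the end of the cam lever, 16 mm in diameter, reaching from 18 mm below to 9 mm above this point (the steel lever lies just under it); 65 mm from the pivot
- clamp_pivot (a point): the upright pivot axis of the cam lever, on the carriage, at the height of the lever's top, 18 mm below clamp_knob; axes parallel to the bays'
- wheel (a joint): angle of the handwheel, rad; turning it clockwise as seen from its crank side (looking along the stage's +y) makes it grow and moves the carriage to +y, 40 mm a turn. It takes about 5 N at the crank and stays where it is left
- crank_grip (a point): middle of the free-spinning black crank handle of the handwheel: a round bar 13 mm thick and 42 mm long, parallel to the wheel's axis, pointing to the stage's -y, 28 mm off the axis. The point lies 25 mm from the wheel's face
- wheel_axis (a point): the centre of the circle that crank_grip runs on, 62 mm above the bench; its axes are the stage's (y along the wheel's axis towards the carriage, x across, z up). At wheel = 0 the crank stands straight up (+z); growing, it goes first to +x. The black wheel is 74 mm in diameter
- carriage (a joint): travel of the carriage along the stage, m: 0 at the wheel end, where it is loaded, up to 0.165
- pointer (a point): tip of the pointer that sticks out from the carriage's far side over the scale bar (5 mm divisions); moves with the carriage
- index: the small dark index rider clamped on the scale bar, a white line across its top; origin on the bar under that line, axes the stage's. The carriage stands in the viewing position, under the camera, when the pointer is level with it along y. Fixed, 125 to 155 mm along the scale
- bottle: bystander: a bottle 70 mm in diameter, 150 mm high; origin under its centre
- well_plate: bystander: a 96-well plate, 85 x 127 x 16 mm; origin under its centre
- tube_rack: bystander: a white rack of blue-capped tubes, 100 x 160 x 104 mm; origin under its centre

How it is judged (in metres and radians):
On the way, in this order (a step that is already met when the one before it is completed fails the run):
1. the clamp lever is flipped open (value of joint clamp above 1.3 rad), for 0.2 s.
2. every slide lies flat in a bay of its own, the clamp still open (((x of slide_a in the frame of bay0 between -0.0035 and 0.0035 m and y of slide_a in the frame of bay0 between -0.005 and 0.008 m and z of slide_a in the frame of bay0 between -0.003 and 0.0025 m and angle between the y axis of slide_a and the y axis of bay0, either way round below 0.08 rad and angle between slide_a's own z axis and vertical below 0.06 rad) or (x of slide_a in the frame of bay1 between -0.0035 and 0.0035 m and y of slide_a in the frame of bay1 between -0.005 and 0.008 m and z of slide_a in the frame of bay1 between -0.003 and 0.0025 m and angle between the y axis of slide_a and the y axis of bay1, either way round below 0.08 rad and angle between slide_a's own z axis and vertical below 0.06 rad) or (x of slide_a in the frame of bay2 between -0.0035 and 0.0035 m and y of slide_a in the frame of bay2 between -0.005 and 0.008 m and z of slide_a in the frame of bay2 between -0.003 and 0.0025 m and angle between the y axis of slide_a and the y axis of bay2, either way round below 0.08 rad and angle between slide_a's own z axis and vertical below 0.06 rad)) and ((x of slide_b in the frame of bay0 between -0.0035 and 0.0035 m and y of slide_b in the frame of bay0 between -0.005 and 0.008 m and z of slide_b in the frame of bay0 between -0.003 and 0.0025 m and angle between the y axis of slide_b and the y axis of bay0, either way round below 0.08 rad and angle between slide_b's own z axis and vertical below 0.06 rad) or (x of slide_b in the frame of bay1 between -0.0035 and 0.0035 m and y of slide_b in the frame of bay1 between -0.005 and 0.008 m and z of slide_b in the frame of bay1 between -0.003 and 0.0025 m and angle between the y axis of slide_b and the y axis of bay1, either way round below 0.08 rad and angle between slide_b's own z axis and vertical below 0.06 rad) or (x of slide_b in the frame of bay2 between -0.0035 and 0.0035 m and y of slide_b in the frame of bay2 between -0.005 and 0.008 m and z of slide_b in the frame of bay2 between -0.003 and 0.0025 m and angle between the y axis of slide_b and the y axis of bay2, either way round below 0.08 rad and angle between slide_b's own z axis and vertical below 0.06 rad)) and ((x of slide_c in the frame of bay0 between -0.0035 and 0.0035 m and y of slide_c in the frame of bay0 between -0.005 and 0.008 m and z of slide_c in the frame of bay0 between -0.003 and 0.0025 m and angle between the y axis of slide_c and the y axis of bay0, either way round below 0.08 rad and angle between slide_c's own z axis and vertical below 0.06 rad) or (x of slide_c in the frame of bay1 between -0.0035 and 0.0035 m and y of slide_c in the frame of bay1 between -0.005 and 0.008 m and z of slide_c in the frame of bay1 between -0.003 and 0.0025 m and angle between the y axis of slide_c and the y axis of bay1, either way round below 0.08 rad and angle between slide_c's own z axis and vertical below 0.06 rad) or (x of slide_c in the frame of bay2 between -0.0035 and 0.0035 m and y of slide_c in the frame of bay2 between -0.005 and 0.008 m and z of slide_c in the frame of bay2 between -0.003 and 0.0025 m and angle between the y axis of slide_c and the y axis of bay2, either way round below 0.08 rad and angle between slide_c's own z axis and vertical below 0.06 rad)) and value of joint clamp above 1.1 rad), for 0.2 s.
3. the clamp lever is flipped back to locked on the slides (((x of slide_a in the frame of bay0 between -0.0035 and 0.0035 m and y of slide_a in the frame of bay0 between -0.0035 and 0.0025 m and z of slide_a in the frame of bay0 between -0.003 and 0.0025 m and angle between the y axis of slide_a and the y axis of bay0, either way round below 0.08 rad and angle between slide_a's own z axis and vertical below 0.06 rad) or (x of slide_a in the frame of bay1 between -0.0035 and 0.0035 m and y of slide_a in the frame of bay1 between -0.0035 and 0.0025 m and z of slide_a in the frame of bay1 between -0.003 and 0.0025 m and angle between the y axis of slide_a and the y axis of bay1, either way round below 0.08 rad and angle between slide_a's own z axis and vertical below 0.06 rad) or (x of slide_a in the frame of bay2 between -0.0035 and 0.0035 m and y of slide_a in the frame of bay2 between -0.0035 and 0.0025 m and z of slide_a in the frame of bay2 between -0.003 and 0.0025 m and angle between the y axis of slide_a and the y axis of bay2, either way round below 0.08 rad and angle between slide_a's own z axis and vertical below 0.06 rad)) and ((x of slide_b in the frame of bay0 between -0.0035 and 0.0035 m and y of slide_b in the frame of bay0 between -0.0035 and 0.0025 m and z of slide_b in the frame of bay0 between -0.003 and 0.0025 m and angle between the y axis of slide_b and the y axis of bay0, either way round below 0.08 rad and angle between slide_b's own z axis and vertical below 0.06 rad) or (x of slide_b in the frame of bay1 between -0.0035 and 0.0035 m and y of slide_b in the frame of bay1 between -0.0035 and 0.0025 m and z of slide_b in the frame of bay1 between -0.003 and 0.0025 m and angle between the y axis of slide_b and the y axis of bay1, either way round below 0.08 rad and angle between slide_b's own z axis and vertical below 0.06 rad) or (x of slide_b in the frame of bay2 between -0.0035 and 0.0035 m and y of slide_b in the frame of bay2 between -0.0035 and 0.0025 m and z of slide_b in the frame of bay2 between -0.003 and 0.0025 m and angle between the y axis of slide_b and the y axis of bay2, either way round below 0.08 rad and angle between slide_b's own z axis and vertical below 0.06 rad)) and ((x of slide_c in the frame of bay0 between -0.0035 and 0.0035 m and y of slide_c in the frame of bay0 between -0.0035 and 0.0025 m and z of slide_c in the frame of bay0 between -0.003 and 0.0025 m and angle between the y axis of slide_c and the y axis of bay0, either way round below 0.08 rad and angle between slide_c's own z axis and vertical below 0.06 rad) or (x of slide_c in the frame of bay1 between -0.0035 and 0.0035 m and y of slide_c in the frame of bay1 between -0.0035 and 0.0025 m and z of slide_c in the frame of bay1 between -0.003 and 0.0025 m and angle between the y axis of slide_c and the y axis of bay1, either way round below 0.08 rad and angle between slide_c's own z axis and vertical below 0.06 rad) or (x of slide_c in the frame of bay2 between -0.0035 and 0.0035 m and y of slide_c in the frame of bay2 between -0.0035 and 0.0025 m and z of slide_c in the frame of bay2 between -0.003 and 0.0025 m and angle between the y axis of slide_c and the y axis of bay2, either way round below 0.08 rad and angle between slide_c's own z axis and vertical below 0.06 rad)) and value of joint clamp below 0.15 rad), for 0.2 s.
4. the carriage is cranked until its pointer is at the index rider (y of pointer in the frame of index between -0.0025 and 0.0025 m), for 0.2 s.
At the end, for the whole second after the job is handed in: Every slide lies flat in a bay of its own, within 3.5 mm of the bay's centre line and pressed to the end stop within 3 mm, the clamp lever locked (below 0.15 rad), the carriage at rest with its pointer within 2.5 mm of the index rider's line (all of step 3 and all of step 4 and velocity of joint carriage between -0.003 and 0.003 m/s and linear speed of each of slide_a, slide_b, slide_c below 0.02 m/s); the robot touches nothing.
It fails at once if a slide is lifted off the deck anywhere but from home in the corner (more than 4 mm or 0.06 rad from square against both fences while 4 to 18 mm above the deck) ((z of slide_a in the frame of corner between 0.004 and 0.018 m and (x of slide_a in the frame of corner below -0.0165 m or x of slide_a in the frame of corner above -0.0085 m or y of slide_a in the frame of corner below -0.0415 m or y of slide_a in the frame of corner above -0.0335 m or angle between the y axis of slide_a and the y axis of corner, either way round above 0.06 rad)) or (z of slide_b in the frame of corner between 0.004 and 0.018 m and (x of slide_b in the frame of corner below -0.0165 m or x of slide_b in the frame of corner above -0.0085 m or y of slide_b in the frame of corner below -0.0415 m or y of slide_b in the frame of corner above -0.0335 m or angle between the y axis of slide_b and the y axis of corner, either way round above 0.06 rad)) or (z of slide_c in the frame of corner between 0.004 and 0.018 m and (x of slide_c in the frame of corner below -0.0165 m or x of slide_c in the frame of corner above -0.0085 m or y of slide_c in the frame of corner below -0.0415 m or y of slide_c in the frame of corner above -0.0335 m or angle between the y axis of slide_c and the y axis of corner, either way round above 0.06 rad))).
It fails at once if a bystander is moved more than 30 mm or tipped (distance of any of bottle, well_plate, tube_rack from where it was at the start of the episode above 0.03 m or angle between any of bottle, well_plate, tube_rack's own z axis and vertical above 0.3 rad).
Of slide_a, slide_b, slide_c only 2 to 3 are there at a start; the rules pass over those that are not, and their reading is None.
At some moment in a run one of slide_a, slide_b, slide_c may be knocked a few centimetres aside while the robot is not near it.
It also fails if it takes over 210 s, if anything falls off the work surface, if the arm or the gripper's body presses on something with over 40 N, if the wrist force passes 120 N, or if a joint passes its speed limit or range.

## Robot

A 6-joint arm with a two-finger parallel gripper is mounted at the origin on the work surface. World frame = base frame: x ahead of the robot, y to its left, z up, the work surface at z = 0. Lengths are in mm, angles in degrees, forces in N, time in s.
With the tool pointing down it reaches from about 300 to 850 mm from the base axis. Payload 4.2 kg.
Tool frame: the origin (TCP) lies at the very end of the fingers, on their centre line; the grasp point (between the pads) lies 19 mm behind it; z points along the fingers, y is the direction in which the jaws open and shut (so a half turn about z gives the same grasp; the last joint's range is limited). The gripper opens to 91 mm and grips with 3 to 60 N. Pads are 32 mm wide; open, the fingers measure 118 mm over their backs; the gripper's body (76 mm by 178 mm) begins 60 mm behind the grasp point.
Start: joints at [-71.963, 18.312, 89.639, -0, 72.044, -1.146], TCP at [188.937, -543.089, 213.976] pointing down, gripper open.
Joint ranges: [-177.97, 177.97], [-48.28, 115.42], [12.27, 149.76], [-77.06, 257.06], [2.81, 150.46], [-146.56, 146.56]. Speed limits (degrees/s): [147.25, 147.25, 180, 180, 180, 180].

## Interface

Orientations are given as [roll, pitch, yaw] about the fixed x, y, z axes, in that order (R = Rz(yaw) Ry(pitch) Rx(roll)).
In Python, from workcell import telemetry, grab_frame, job gives the robot as it stands.
- The arm moves only by the tool drive_tool, never from a script. Its argument "moves" is a list of rows, each an object of numbers: "claw": the closure, from -1 (fully open) to 1 (shut); "dx", "dy", "dz": the shift along the tool's x, y, z in units of 20 mm (1.0 is 20 mm); "yaw": the turn about the tool's z in units of 0.15 rad (1.0 is 0.15 rad). In form: [{"claw": .., "dx": .., "dy": .., "dz": .., "yaw": ..}, ...]. A call has 1 to 5 rows; each row shifts and turns the pose as measured when the row begins, along the tool's axes as they then stand; what a row does not reach is not made up. A row lasts 1/8 s, in which the tool goes at most 62.5 mm and 10.7 degrees, less where a joint would pass 70% of its speed; a pose out of reach is approached as far as the arm can. A call with a number of a shift or a turn outside -1 to 1 is refused whole. A call with a gripper value outside its range is refused whole. The fingers move at their own pace and stop on an object; "grip_force" is the grip in N (left out, the last holds). Time passes only in rows, so rows that do not move let the fingers close. It gives the time, the measured TCP pose, the force and the opening at its end, in the units of the state.
- telemetry.state(): the state, without advancing time (a new reading comes with each control period).
- grab_frame(name): name is "scene" or "top" or "wrist"; returns a dict with "color" (420x560x3 uint8, blue, green, red), "vertical_fov" (degrees; the focal length in pixels is half the picture's height over the tangent of half this angle, whatever the lens; pixels are square), "cx", "cy" (the principal point, pixels), "pose" (4x4, takes a point from camera to world coordinates). Camera axes: x right, y down, z forward; pixel columns grow to the right and rows downward; lengths in mm; the calibration is good to about 2 mm. A picture is of the moment at which its call begins. There is no depth.
- job.job_done(): hands the job in, once; it reports no verdict.
The state is a dict: "time_s": time; "qpos": joint angles; "qvel": joint speeds; "effort": joint torques, N m; "ee_pos": TCP position; "ee_rot": TCP orientation; "force": force on the tool from outside, world axes, zero at the start; "torque": the same for the moment, N m; "gripper_width": finger opening in mm.
Only numpy, scipy, OpenCV 4.12 (cv2) and the standard library are available. Lean on these libraries where they do the work, as an engineer would, in place of code of your own. Each camera call takes 0.05 s, during which the arm holds its last target.

## Working session

There is one attempt and no reset: what is moved stays moved. The work goes in short steps, Python scripts to look and compute and a tool call to move; the robot and the scene stay as the last step left them, time stands still between calls to the robot, and variables do not carry over. Pictures are saved under pics/ and viewed, and the job is handed in when it is done.

Besides the shell and the picture viewer there is one more tool, called after ">>>" as name(argument=value, ...), one argument or row to a line, values as JSON. drive_tool: Moves the arm, as the interface text tells. Its arguments: {"type":"object","properties":{"moves":{"type":"array"},"grip_force":{"type":"number"}},"required":["moves"]}

```bash
mkdir -p pics; ls
cat > h.py <<'E'
import numpy as np, cv2
from workcell import telemetry, grab_frame, job
def snap(n,f):
    d=grab_frame(n); cv2.imwrite('pics/'+f,d['color']); 
    import pickle; pickle.dump(d,open('pics/'+f+'.pkl','wb')); return d
def load(f):
    import pickle; return pickle.load(open('pics/'+f+'.pkl','rb'))
def foc(d): return d['color'].shape[0]/2/np.tan(np.radians(d['vertical_fov'])/2)
def px2w(d,u,v,z):
    f=foc(d); P=np.array(d['pose']); r=P[:3,:3]@np.array([(u-d['cx'])/f,(v-d['cy'])/f,1.]); o=P[:3,3]
    return o+r*(z-o[2])/r[2]
def w2px(d,p):
    f=foc(d); P=np.array(d['pose']); c=P[:3,:3].T@(np.array(p,float)-P[:3,3]); return np.array([d['cx']+f*c[0]/c[2],d['cy']+f*c[1]/c[2]])
def st():
    s=telemetry.state(); print({k:np.round(s[k],2) for k in ['time_s','ee_pos','ee_rot','force','gripper_width','qpos']}); return s
E
python3 - <<'E'
from h import *
st()
for n in ['scene','top','wrist']:
    d=snap(n,n+'0.png'); print(n,d['vertical_fov'],d['cx'],d['cy'],np.round(d['pose'],3).tolist())
E
```

```text
pics
{'time_s': np.float64(0.0), 'ee_pos': array([ 188.78, -542.59,  213.15]), 'ee_rot': array([-179.9 ,   -0.  ,   19.18]), 'force': array([ 0.11, -0.14,  0.06]), 'gripper_width': np.float64(91.21), 'qpos': array([-71.96,  18.35,  89.71,  -0.  ,  72.04,  -1.15])}
scene 55.079905983923865 279.5538516580435 206.75942203993864 [[0.864, 0.276, -0.421, 1009.003], [0.503, -0.496, 0.708, -788.01], [-0.013, -0.824, -0.567, 668.877], [0.0, 0.0, 0.0, 1.0]]
top 53.96136333277461 280.5130564479373 212.2044388701066 [[-0.003, -0.991, 0.131, 406.276], [-1.0, 0.002, -0.007, -82.782], [0.007, -0.131, -0.991, 1243.414], [0.0, 0.0, 0.0, 1.0]]
wrist 64.28266278330511 279.87835208350947 204.45284242788927 [[0.329, -0.915, -0.232, 254.835], [-0.944, -0.32, -0.079, -519.686], [-0.002, 0.245, -0.969, 383.529], [0.0, 0.0, 0.0, 1.0]]
```

View pics/scene0.png

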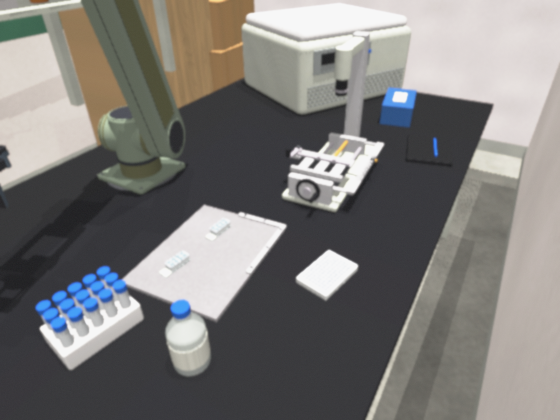

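View pics/top0.png

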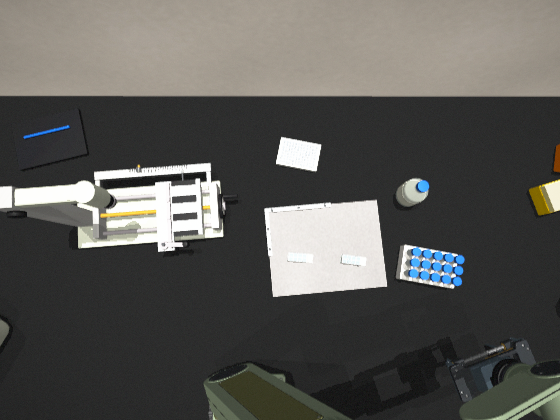

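View pics/wrist0.png

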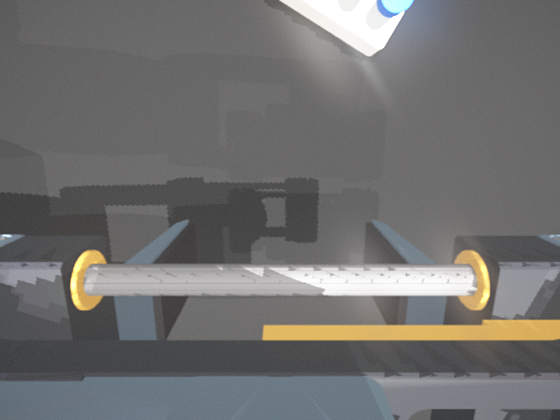

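Run:
```python
from h import *
d=load('top0.png'); c=d['color']
cv2.imwrite('pics/t_deck.png',cv2.resize(c[190:300,255:395],None,fx=5.6,fy=5.4,interpolation=cv2.INTER_CUBIC))
cv2.imwrite('pics/t_stage.png',cv2.resize(c[155:260,75:240],None,fx=4.8,fy=4.8,interpolation=cv2.INTER_CUBIC))
c=load('scene0.png')['color']
cv2.imwrite('pics/s_stage.png',cv2.resize(c[120:220,270:400],None,fx=6,fy=6,interpolation=cv2.INTER_CUBIC))
```

```text
(no output)
```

View pics/t_deck.png

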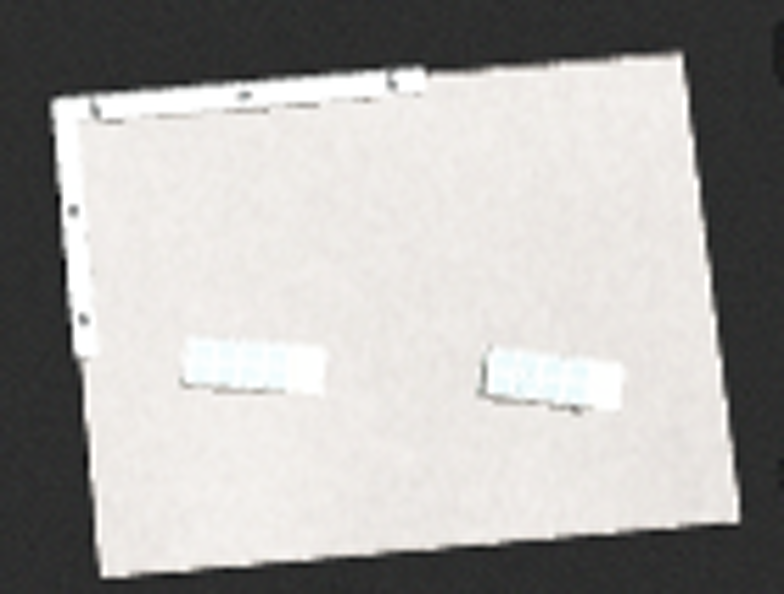

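View pics/t_stage.png

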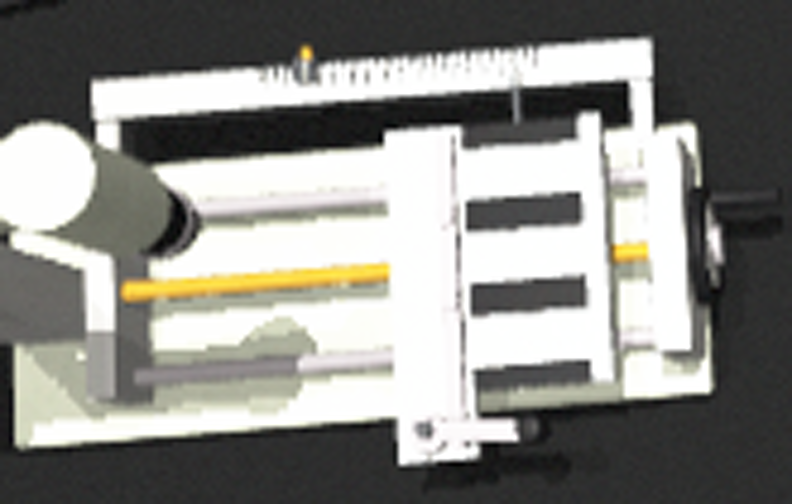

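View pics/s_stage.png

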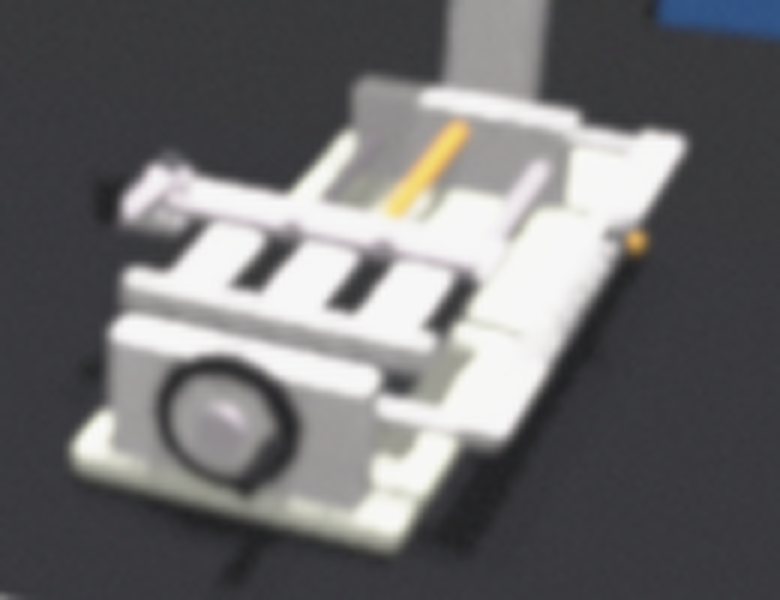

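Run:
```python
from h import *
d=load('top0.png')
def D(x,y): return (255+(x+.5)/5.6-.5,190+(y+.5)/5.4-.5)
def S(x,y): return (75+(x+.5)/4.8-.5,155+(y+.5)/4.8-.5)
for n,p,z in [('deckFL',(52,98),12),('deckFR',(684,54),12),('deckNR',(740,522),12),('deckNL',(102,577),12),
 ('corner',(80,121),12),
 ('s1a',(184,338),15),('s1b',(326,348),13),('s1c',(324,394),13),('s1d',(183,387),15),
 ('s2a',(490,348),15),('s2b',(624,365),13),('s2c',(620,410),13),('s2d',(483,397),15)]:
    print(n,np.round(px2w(d,*D(*p),z),1))
for n,p,z in [('knob',(530,430),109),('pivot',(428,432),100),('crank',(750,196),90),('index',(307,68),85),('pointer',(517,78),85),
 ('stopL-near',(612,380),92),('stop-far',(590,113),92),('barfar',(385,130),92),('barfarR',(460,127),92),('bnear',(475,458),92),
 ('d1',(525,210),85),('d2',(528,295),85),('base NL',(17,447),10),('base NR',(712,390),10),('baseFR',(697,125),10)]:
    print(n,np.round(px2w(d,*S(*p),z),1))
```

```text
deckFL [582.9 -41.4  12. ]
deckFR [ 607.2 -383.    12. ]
deckNR [ 348.6 -403.9   12. ]
deckNL [320.1 -68.2  12. ]
corner [569.9 -56.5  12. ]
s1a [ 449.2 -111.7   15. ]
s1b [ 443.6 -187.1   13. ]
s1c [ 418.5 -185.7   13. ]
s1d [ 422.4 -111.1   15. ]
s2a [ 443.3 -273.9   15. ]
s2b [ 433.9 -345.1   13. ]
s2c [ 409.3 -342.3   13. ]
s2d [ 416.6 -269.6   15. ]
knob [468.4 171.2 109. ]
pivot [467.9 231.8 100. ]
crank [607.1  49.6  90. ]
index [685.9 315.5  85. ]
pointer [679.6 190.2  85. ]
stopL-near [498.3 128.2  92. ]
stop-far [656.7 144.7  92. ]
barfar [646.6 265.5  92. ]
barfarR [648.4 221.3  92. ]
bnear [453.2 206.4  92. ]
d1 [599.8 183.2  85. ]
d2 [549.1 180.   85. ]
base NL [464.1 510.3  10. ]
base NR [498.5  80.9  10. ]
baseFR [666.7  93.   10. ]
```

```bash
cat > plan.py <<'E'
import sys; from h import *
from workcell import telemetry
from scipy.spatial.transform import Rotation as R
# usage: plan.py x y z yaw claw [maxunit]
def plan(t,yawt,claw,mx=1.0,p=None,yaw=None):
    s=telemetry.state()
    p=np.array(s['ee_pos'],float) if p is None else np.array(p,float); yaw=s['ee_rot'][2] if yaw is None else yaw
    out=[]
    t=np.array(t,float)
    for i in range(60):
        e=t-p; dyaw=(yawt-yaw+180)%360-180
        c,sn=np.cos(np.radians(yaw)),np.sin(np.radians(yaw))
        l=np.array([e[0]*c+e[1]*sn, e[0]*sn-e[1]*c, -e[2]])/20
        w=-np.radians(dyaw)/.15
        if np.abs(l).max()<.03 and abs(w)<.05: break
        l=l/max(1,np.abs(l).max()/mx); w=np.clip(w,-1,1)
        l=np.round(l,2); w=round(w,2)
        out.append({"claw":claw,"dx":l[0],"dy":l[1],"dz":l[2],"yaw":w})
        p=p+np.array([c*l[0]+sn*l[1], sn*l[0]-c*l[1], -l[2]])*20; yaw-=np.degrees(w*.15)
    return out,p,yaw
if __name__=='__main__':
    a=list(map(float,sys.argv[1:])); o,p,y=plan(a[:3],a[3],a[4],*(a[5:6]))
    s=telemetry.state(); print(round(s['time_s'],2),np.round(s['ee_pos'],1),np.round(s['ee_rot'],1),np.round(s['force'],1),round(s['gripper_width'],1))
    print(len(o)); 
    for r in o: print(r['dx'],r['dy'],r['dz'],r['yaw'])
E
python3 plan.py 450 -270 230 94 -1
```

```text
0.15 [ 188.8 -542.7  213.3] [-179.9   -0.    19.2] [ 0.2 -0.  -0.4] 91.3
16
1.0 -0.51 -0.05 -1.0
1.0 -0.33 -0.05 -1.0
1.0 -0.17 -0.04 -1.0
1.0 -0.02 -0.04 -1.0
1.0 0.13 -0.04 -1.0
1.0 0.28 -0.05 -1.0
1.0 0.46 -0.05 -1.0
1.0 0.65 -0.05 -1.0
1.0 0.89 -0.06 -0.71
0.91 1.0 -0.06 0.0
0.91 1.0 -0.06 0.0
0.91 1.0 -0.06 0.0
0.91 1.0 -0.06 0.0
0.91 1.0 -0.06 0.0
0.9 1.0 -0.06 0.0
0.61 0.67 -0.04 0.0
```

>>> drive_tool(
  moves=[
    {"claw":-1,"dx":1,"dy":-0.5,"dz":-0.05,"yaw":-1},
    {"claw":-1,"dx":1,"dy":-0.3,"dz":-0.05,"yaw":-1},
    {"claw":-1,"dx":1,"dy":-0.2,"dz":-0.05,"yaw":-1},
    {"claw":-1,"dx":1,"dy":0,"dz":-0.05,"yaw":-1},
    {"claw":-1,"dx":1,"dy":0.15,"dz":-0.05,"yaw":-1},
  ],
)

```text
time_s: 0.78
ee_pos: [261.5, -465.7, 216.4]
ee_rot: [-179.8, -0.2, 63.4]
force: [-0.8, -0.2, -0.9]
gripper_width: 91.6
```

>>> drive_tool(
  moves=[
    {"claw":-1,"dx":1,"dy":0.3,"dz":-0.05,"yaw":-1},
    {"claw":-1,"dx":1,"dy":0.5,"dz":-0.05,"yaw":-1},
    {"claw":-1,"dx":1,"dy":0.65,"dz":-0.05,"yaw":-1},
    {"claw":-1,"dx":1,"dy":0.9,"dz":-0.05,"yaw":-0.7},
    {"claw":-1,"dx":0.9,"dy":1,"dz":-0.05,"yaw":0},
  ],
)

```text
time_s: 1.4
ee_pos: [344.9, -373.2, 220.4]
ee_rot: [-179.8, -0.5, 96.3]
force: [0.0, -0.5, -0.2]
gripper_width: 91.0
```

```bash
python3 plan.py 450 -270 230 94 -1
```

```text
1.4 [ 344.9 -373.2  220.4] [-179.8   -0.5   96.3] [ 0.  -0.5 -0.2] 91.0
6
0.79 1.0 -0.08 0.26
0.85 1.0 -0.09 0.0
0.85 1.0 -0.09 0.0
0.85 1.0 -0.08 0.0
0.85 1.0 -0.09 0.0
0.55 0.64 -0.05 0.0
```

>>> drive_tool(
  moves=[
    {"claw":-1,"dx":0.8,"dy":1,"dz":-0.1,"yaw":0.26},
    {"claw":-1,"dx":0.85,"dy":1,"dz":-0.1,"yaw":0},
    {"claw":-1,"dx":0.85,"dy":1,"dz":-0.1,"yaw":0},
    {"claw":-1,"dx":0.85,"dy":1,"dz":-0.1,"yaw":0},
    {"claw":-1,"dx":0.85,"dy":1,"dz":-0.1,"yaw":0},
  ],
)

```text
time_s: 2.02
ee_pos: [440.2, -277.7, 229.6]
ee_rot: [-179.7, -0.6, 94.0]
force: [0.8, -0.1, -0.6]
gripper_width: 90.9
```

>>> drive_tool(
  moves=[
    {"claw":-1,"dx":0.5,"dy":0.7,"dz":0,"yaw":0},
    {"claw":-1,"dx":0,"dy":0,"dz":0,"yaw":0},
  ],
)

```text
time_s: 2.28
ee_pos: [454.5, -265.4, 229.2]
ee_rot: [-179.6, -0.6, 94.1]
force: [0.7, 0.2, -0.0]
gripper_width: 90.7
```

Run:
```python
from h import *
st(); d=snap('wrist','w1.png');
```

```text
{'time_s': np.float64(2.28), 'ee_pos': array([ 454.5 , -265.42,  229.19]), 'ee_rot': array([-179.63,   -0.57,   94.11]), 'force': array([ 0.69,  0.24, -0.02]), 'gripper_width': np.float64(90.72), 'qpos': array([-31.69,  13.7 ,  93.95,   0.26,  72.98, -35.88])}
```

View pics/w1.png

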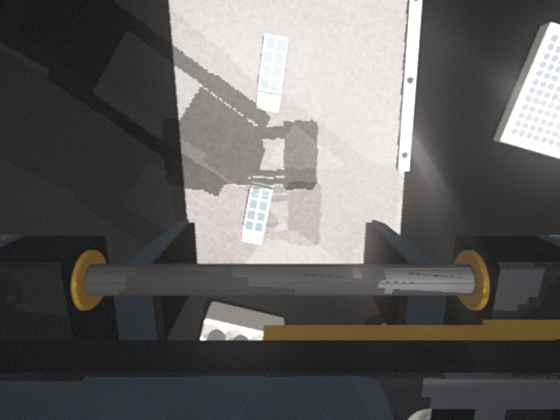

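Run:
```python
from h import *
c=load('w1.png')['color']
cv2.imwrite('pics/w1z.png',cv2.resize(c[20:120,225:425],None,fx=4,fy=4,interpolation=cv2.INTER_CUBIC))
cv2.imwrite('pics/w1y.png',cv2.resize(c[165:260,200:420],None,fx=3.6,fy=3.6,interpolation=cv2.INTER_CUBIC))
```

```text
(no output)
```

View pics/w1z.png

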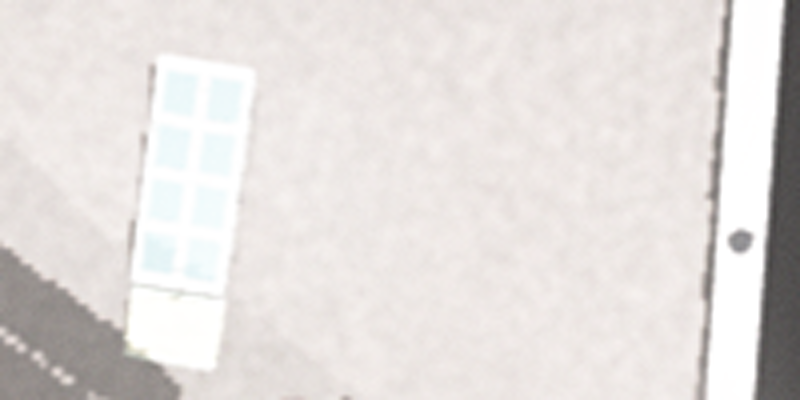

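View pics/w1y.png

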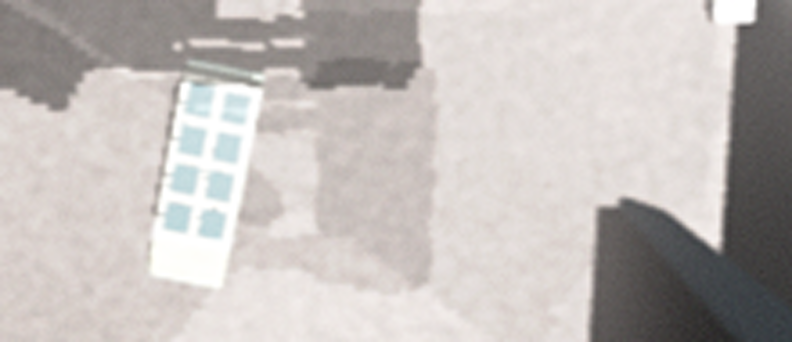

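Run:
```python
from h import *
d=load('w1.png')
A=lambda x,y:(225+(x+.5)/4-.5,20+(y+.5)/4-.5)
B=lambda x,y:(200+(x+.5)/3.6-.5,165+(y+.5)/3.6-.5)
def rep(n,L):
    P=[px2w(d,*p,z) for p,z in L]
    for p in P: print(n,np.round(p,1))
    return P
rep('s1blk',[(A(158,56),30),(A(254,70),30),(A(223,298),30),(A(132,286),30)])
rep('s1lab',[(A(218,370),14.5),(A(125,352),14.5)])
rep('s2blk',[(B(183,82),30),(B(262,88),30)])
rep('s2lab',[(B(222,289),14.5),(B(150,275),14.5)])
rep('fence inner edge top z18',[(A(733,0),18),(A(707,395),18)])
rep('fence inner edge bottom z12',[(A(724,0),12),(A(700,395),12)])
```

```text
s1blk [ 427.1 -110.9   30. ]
s1blk [ 451.6 -112.4   30. ]
s1blk [ 447.7 -168.    30. ]
s1blk [ 423.6 -166.7   30. ]
s1lab [ 447.6 -185.8   14.5]
s1lab [ 421.5 -182.9   14.5]
s2blk [ 421.4 -270.2   30. ]
s2blk [ 446.2 -270.3   30. ]
s2lab [ 437.1 -343.8   14.5]
s2lab [ 412.4 -340.6   14.5]
fence inner edge top z18 [574.  -84.2  18. ]
fence inner edge top z18 [ 582.9 -182.8   18. ]
fence inner edge bottom z12 [573.5 -82.6  12. ]
fence inner edge bottom z12 [ 583.  -182.8   12. ]
```

```bash
python3 plan.py 530 70 235 95 -1
```

```text
2.33 [ 454.  -265.8  229.2] [-179.6   -0.6   94.1] [ 0.6 -0.4 -0.6] 91.1
17
1.0 0.3 -0.02 -0.11
1.0 0.32 -0.02 0.0
1.0 0.32 -0.02 0.0
1.0 0.32 -0.02 0.0
1.0 0.32 -0.02 0.0
1.0 0.32 -0.02 0.0
1.0 0.32 -0.02 0.0
1.0 0.32 -0.02 0.0
1.0 0.32 -0.02 0.0
1.0 0.32 -0.02 0.0
1.0 0.32 -0.01 0.0
1.0 0.32 -0.02 0.0
1.0 0.32 -0.01 0.0
1.0 0.32 -0.02 0.0
1.0 0.32 -0.01 0.0
1.0 0.33 -0.02 0.0
0.4 0.13 -0.0 0.0
```

>>> drive_tool(
  moves=[
    {"claw":-1,"dx":1,"dy":0.3,"dz":0,"yaw":-0.1},
    {"claw":-1,"dx":1,"dy":0.3,"dz":0,"yaw":0},
    {"claw":-1,"dx":1,"dy":0.3,"dz":0,"yaw":0},
    {"claw":-1,"dx":1,"dy":0.3,"dz":0,"yaw":0},
    {"claw":-1,"dx":1,"dy":0.3,"dz":0,"yaw":0},
  ],
)

```text
time_s: 2.95
ee_pos: [472.6, -166.3, 229.0]
ee_rot: [-179.4, -0.5, 94.5]
force: [0.3, 0.1, 0.4]
gripper_width: 91.0
```

>>> drive_tool(
  moves=[
    {"claw":-1,"dx":1,"dy":0.3,"dz":0,"yaw":0},
    {"claw":-1,"dx":1,"dy":0.3,"dz":0,"yaw":0},
    {"claw":-1,"dx":1,"dy":0.3,"dz":0,"yaw":0},
    {"claw":-1,"dx":1,"dy":0.3,"dz":0,"yaw":0},
    {"claw":-1,"dx":1,"dy":0.3,"dz":0,"yaw":0},
  ],
)

```text
time_s: 3.58
ee_pos: [492.5, -66.1, 229.0]
ee_rot: [-179.3, -0.3, 94.1]
force: [0.3, -0.1, -0.3]
gripper_width: 91.6
```

>>> drive_tool(
  moves=[
    {"claw":-1,"dx":1,"dy":0.3,"dz":0,"yaw":0},
    {"claw":-1,"dx":1,"dy":0.3,"dz":0,"yaw":0},
    {"claw":-1,"dx":1,"dy":0.3,"dz":0,"yaw":0},
    {"claw":-1,"dx":1,"dy":0.3,"dz":0,"yaw":0},
    {"claw":-1,"dx":1,"dy":0.3,"dz":0,"yaw":0},
  ],
)

```text
time_s: 4.2
ee_pos: [514.1, 33.3, 228.6]
ee_rot: [-179.1, -0.2, 93.8]
force: [0.6, -0.1, 0.4]
gripper_width: 91.4
```

>>> drive_tool(
  moves=[
    {"claw":-1,"dx":1,"dy":0.3,"dz":0,"yaw":0},
    {"claw":-1,"dx":0,"dy":0,"dz":0,"yaw":0},
  ],
)

```text
time_s: 4.45
ee_pos: [518.6, 52.9, 228.3]
ee_rot: [-179.1, -0.1, 93.7]
force: [-0.4, 0.4, -0.6]
gripper_width: 91.1
```

Run:
```python
from h import *
st(); d=snap('wrist','w2.png'); 
c=d['color']
cv2.imwrite('pics/w2z.png',cv2.resize(c[0:260,120:440],None,fx=2.3,fy=2.3,interpolation=cv2.INTER_CUBIC))
```

```text
{'time_s': np.float64(4.45), 'ee_pos': array([518.64,  52.91, 228.3 ]), 'ee_rot': array([-1.7907e+02, -1.1000e-01,  9.3740e+01]), 'force': array([-0.41,  0.37, -0.64]), 'gripper_width': np.float64(91.1), 'qpos': array([ 4.48, 13.44, 94.44,  0.13, 73.05,  0.7 ])}
```

View pics/w2.png

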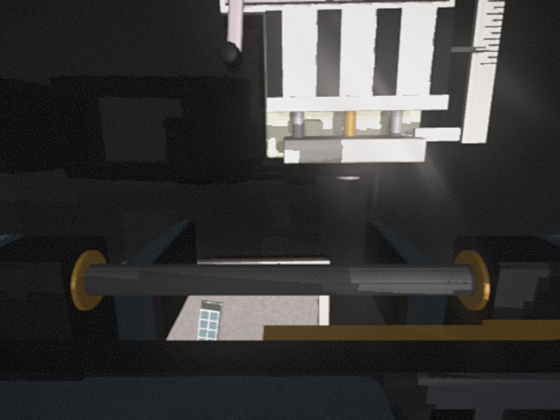

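View pics/w2z.png

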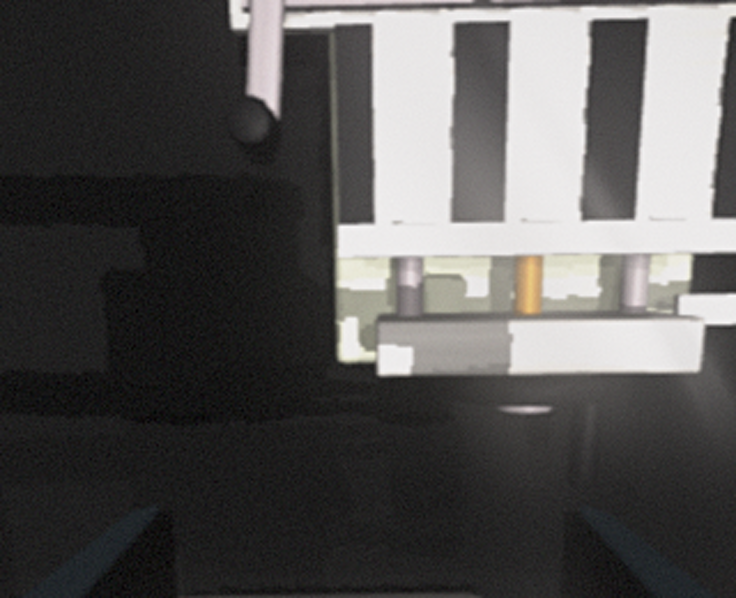

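Run:
```python
from h import *
d=load('w2.png')
Z=lambda x,y:(120+(x+.5)/2.3-.5,(y+.5)/2.3-.5)
for n,p,z in [('knobtop',(250,118),118),('knobtop',(250,118),112),('stopNearIn',(340,227),92),('stopFarIn',(735,222),92),('stopOutN',(340,254),92),
 ('bayA l@stop',(375,218),85),('bayA r',(452,218),85),('bayB l',(508,218),85),('bayB r',(583,218),85),('bayC l',(638,216),85),('bayC r',(712,216),85),
 ('bayA l top',(374,26),85),('bayA r top',(456,24),85),('bayB l top',(512,20),85),('bayB r top',(592,20),85),('bayC l t',(650,18),85),('bayC r t',(728,16),85)]:
    print(n,np.round(px2w(d,*Z(*p),z),1))
print(px2w(d,452+0,48,85), px2w(d,455,49,85))
```

```text
knobtop [469.8 171.6 118. ]
knobtop [468.8 172.6 112. ]
stopNearIn [500.8 139.9  92. ]
stopFarIn [649.8 151.4  92. ]
stopOutN [501.4 130.   92. ]
bayA l@stop [513.9 144.5  85. ]
bayA r [543.7 146.4  85. ]
bayB l [565.3 147.9  85. ]
bayB r [594.2 149.7  85. ]
bayC l [615.2 151.8  85. ]
bayC r [643.6 153.7  85. ]
bayA l top [508.9 211.5  85. ]
bayA r top [538.9 214.   85. ]
bayB l top [559.2 216.6  85. ]
bayB r top [588.3 218.4  85. ]
bayC l t [609.2 220.3  85. ]
bayC r t [637.3 222.7  85. ]
[656.46719925 191.95047735  85.        ] [659.17647308 191.32670115  85.        ]
```

Run:
```python
from h import *
d=load('scene0.png')
for z in (90,100,110,120,130): print(z,(w2px(d,[469.5,172,z])-[270,120])*6+2.5, (w2px(d,[466,235,z])-[270,120])*6+2.5)
cv2.imwrite('pics/s_k.png',cv2.resize(d['color'][130:180,270:330],None,fx=12,fy=12,interpolation=cv2.INTER_CUBIC))
```

```text
90 [108.65275718 233.71622921] [161.01721036 183.41685156]
100 [108.61558842 216.19424588] [161.2142012  166.30410143]
110 [108.57807518 198.50986635] [161.41295154 149.03850203]
120 [108.54021264 180.66082243] [161.61348507 131.61799632]
130 [108.50199591 162.64480352] [161.81582588 114.0404902 ]
```

View pics/s_k.png

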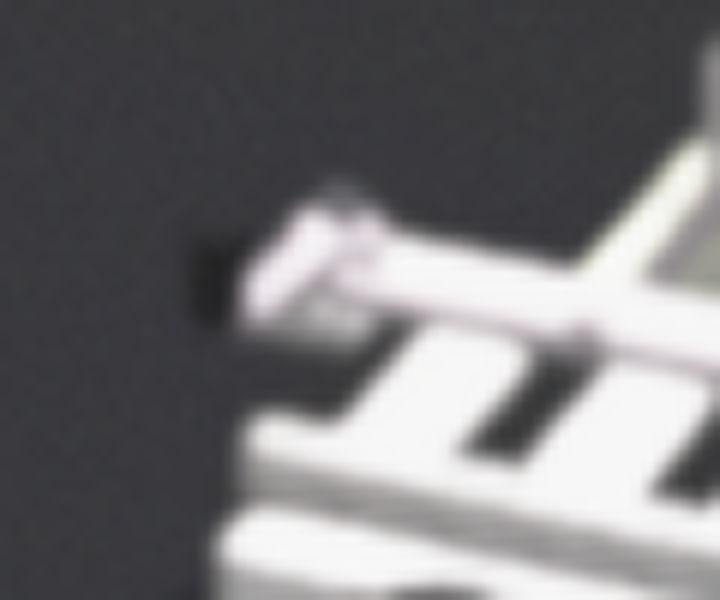

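```bash
python3 plan.py 469.5 172 130 94.4 0
```

```text
4.5 [518.4  52.3 228.3] [-1.791e+02 -1.000e-01  9.370e+01] [ 0.6  0.3 -0.5] 91.4
7
1.0 -0.34 0.8 -0.08
1.0 -0.32 0.8 -0.0
1.0 -0.32 0.8 -0.0
1.0 -0.32 0.8 -0.0
1.0 -0.32 0.8 -0.0
1.0 -0.32 0.79 -0.0
0.15 -0.05 0.12 -0.0
```

>>> drive_tool(
  moves=[
    {"claw":0,"dx":1,"dy":-0.35,"dz":0.6,"yaw":-0.1},
    {"claw":0,"dx":1,"dy":-0.35,"dz":0.8,"yaw":0},
    {"claw":0,"dx":1,"dy":-0.3,"dz":0.8,"yaw":0},
    {"claw":0,"dx":1,"dy":-0.3,"dz":0.8,"yaw":0},
    {"claw":0,"dx":1,"dy":-0.3,"dz":0.8,"yaw":0},
  ],
)

```text
time_s: 5.12
ee_pos: [477.8, 143.6, 152.1]
ee_rot: [-179.2, 0.1, 94.1]
force: [0.2, -0.2, -0.6]
gripper_width: 46.0
```

>>> drive_tool(
  moves=[
    {"claw":0,"dx":1,"dy":-0.3,"dz":0.6,"yaw":0},
  ],
)

```text
time_s: 5.25
ee_pos: [469.8, 162.1, 139.5]
ee_rot: [-179.2, 0.2, 94.0]
force: [0.2, 0.3, 0.1]
gripper_width: 45.6
```

```bash
python3 plan.py 469.5 172 101 94.4 0
python3 - <<'E'
from h import *
d=snap('wrist','w3.png')
for z in (111,120): print(w2px(d,[469.5,172,z]))
s=telemetry.state(); print(w2px(d,s['ee_pos']))
E
```

```text
5.25 [469.8 162.1 139.5] [-179.2    0.2   94. ] [0.2 0.3 0.1] 45.6
2
0.26 0.01 1.0 -0.05
0.24 0.01 0.93 0.0
[279.83122091 218.86021943]
[279.637878   223.26422123]
[275.23317726 247.72646282]
```

View pics/w3.png

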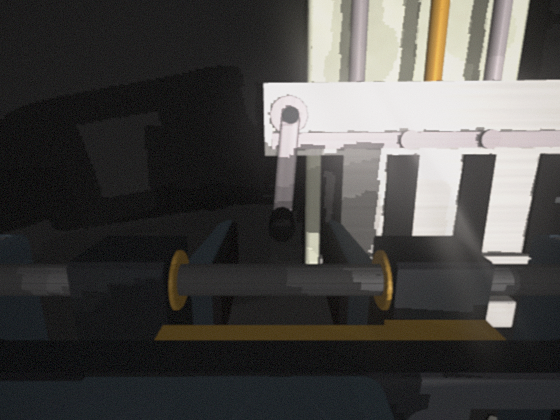

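>>> drive_tool(
  moves=[
    {"claw":0,"dx":0.26,"dy":0.05,"dz":1,"yaw":0},
    {"claw":0,"dx":0.25,"dy":0,"dz":0.9,"yaw":0},
    {"claw":1,"dx":0,"dy":0,"dz":0,"yaw":0},
    {"claw":1,"dx":0,"dy":0,"dz":0,"yaw":0},
    {"claw":1,"dx":0,"dy":0,"dz":0,"yaw":0},
  ],
  grip_force=10,
)

```text
time_s: 5.92
ee_pos: [469.5, 169.0, 101.7]
ee_rot: [-179.2, 0.2, 93.9]
force: [0.6, -0.6, -0.2]
gripper_width: 18.5
```

```bash
cat > arc.py <<'E'
import sys
from h import *
# arc.py px py r stage_yaw ang_from ang_to n  : knob angle th (0 locked), knob = piv + r*(-sin th * X - cos th*Y)
s=telemetry.state(); p=np.array(s['ee_pos'][:2]); 
print(np.round(s['ee_pos'],1),np.round(s['ee_rot'],1),np.round(s['force'],1),round(s['gripper_width'],1))
px,py,r,sy,a1,n=map(float,sys.argv[1:7]); n=int(n)
c,q=np.cos(np.radians(sy)),np.sin(np.radians(sy)); X=np.array([c,q]);Y=np.array([-q,c]); P=np.array([px,py])
v=p-P; a0=np.degrees(np.arctan2(-v@X,-v@Y)); print('angle now',a0,'radius',np.hypot(*v))
yw=np.radians(s['ee_rot'][2])
for a in np.linspace(a0,a1,n+1)[1:]:
    t=P+r*(-np.sin(np.radians(a))*X-np.cos(np.radians(a))*Y); e=t-p; p=t
    print('dx %.2f dy %.2f'%((e[0]*np.cos(yw)+e[1]*np.sin(yw))/20,(e[0]*np.sin(yw)-e[1]*np.cos(yw))/20))
E
python3 arc.py 464.5 236.8 65 4.4 92 8
```

```text
[469.5 169.  101.7] [-179.2    0.2   93.9] [ 0.6 -0.6 -0.2] 18.5
angle now 0.1529751176067534 radius 67.96786930280416
dx 0.21 dy -0.65
dx 0.19 dy -0.62
dx 0.31 dy -0.57
dx 0.42 dy -0.50
dx 0.51 dy -0.41
dx 0.58 dy -0.30
dx 0.63 dy -0.18
dx 0.65 dy -0.05
```

>>> drive_tool(
  moves=[
    {"claw":1,"dx":0.06,"dy":-0.65,"dz":0,"yaw":0},
    {"claw":1,"dx":0.19,"dy":-0.62,"dz":0,"yaw":0},
    {"claw":1,"dx":0.31,"dy":-0.57,"dz":0,"yaw":0},
    {"claw":1,"dx":0.42,"dy":-0.5,"dz":0,"yaw":0},
  ],
)

```text
time_s: 6.42
ee_pos: [421.1, 186.0, 102.3]
ee_rot: [-179.6, 0.2, 93.8]
force: [5.9, 2.4, -10.3]
gripper_width: 16.0
```

```bash
python3 arc.py 464.5 234 65 4.4 94 5
```

```text
[421.1 186.  102.3] [-179.6    0.2   93.8] [  5.9   2.4 -10.3] 16.0
angle now 46.5635261846188 radius 64.70416521043757
dx 0.41 dy -0.35
dx 0.47 dy -0.27
dx 0.50 dy -0.19
dx 0.53 dy -0.10
dx 0.54 dy -0.01
```

>>> drive_tool(
  moves=[
    {"claw":1,"dx":0.41,"dy":-0.35,"dz":0,"yaw":0},
    {"claw":1,"dx":0.47,"dy":-0.27,"dz":0,"yaw":0},
    {"claw":1,"dx":0.5,"dy":-0.19,"dz":0,"yaw":0},
    {"claw":1,"dx":0.53,"dy":-0.1,"dz":0,"yaw":0},
    {"claw":1,"dx":0.55,"dy":0,"dz":0,"yaw":0},
  ],
)

```text
time_s: 7.05
ee_pos: [405.3, 234.1, 103.3]
ee_rot: [179.2, 0.7, 94.5]
force: [5.0, -11.0, -0.7]
gripper_width: 16.0
```

```bash
python3 arc.py 464.5 234 65 4.4 94 2; python3 -c "
from h import *
snap('wrist','w4.png')"
```

```text
[405.3 234.1 103.3] [179.2   0.7  94.5] [  5.  -11.   -0.7] 16.0
angle now 94.48872641274521 radius 59.16727175707051
dx 0.01 dy -0.29
dx -0.01 dy -0.00
```

View pics/w4.png

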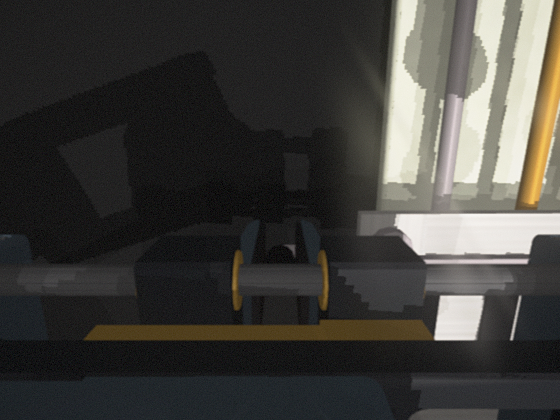

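>>> drive_tool(
  moves=[
    {"claw":0.2,"dx":-0.1,"dy":0,"dz":0,"yaw":0},
    {"claw":0.2,"dx":0,"dy":0,"dz":0,"yaw":0},
    {"claw":0.2,"dx":0,"dy":0,"dz":-1,"yaw":0},
    {"claw":0.2,"dx":-1,"dy":0.5,"dz":-1,"yaw":0},
    {"claw":0,"dx":-1,"dy":1,"dz":-1,"yaw":0},
  ],
)

```text
time_s: 7.72
ee_pos: [431.4, 197.2, 165.1]
ee_rot: [179.8, 0.7, 94.7]
force: [1.1, 0.6, -0.3]
gripper_width: 43.9
```

>>> drive_tool(
  moves=[
    {"claw":0,"dx":-1,"dy":1,"dz":-1,"yaw":0},
    {"claw":0,"dx":-1,"dy":1,"dz":-1,"yaw":0},
    {"claw":0,"dx":-1,"dy":1,"dz":-1,"yaw":0},
    {"claw":0,"dx":-1,"dy":1,"dz":0,"yaw":0},
    {"claw":0,"dx":0,"dy":0,"dz":0,"yaw":0},
  ],
)

```text
time_s: 8.35
ee_pos: [517.9, 124.1, 230.8]
ee_rot: [179.8, 0.4, 94.7]
force: [-0.4, 0.1, -0.2]
gripper_width: 45.5
```

Run:
```python
from h import *
st(); d=snap('wrist','w5.png'); 
c=d['color']
cv2.imwrite('pics/w5z.png',cv2.resize(c[0:250,160:520],None,fx=2.2,fy=2.2,interpolation=cv2.INTER_CUBIC))
```

```text
{'time_s': np.float64(8.35), 'ee_pos': array([517.86, 124.08, 230.8 ]), 'ee_rot': array([179.83,   0.42,  94.7 ]), 'force': array([-0.36,  0.09, -0.2 ]), 'gripper_width': np.float64(45.53), 'qpos': array([12.52, 13.82, 93.55, -0.46, 72.53,  7.95])}
```

View pics/w5z.png

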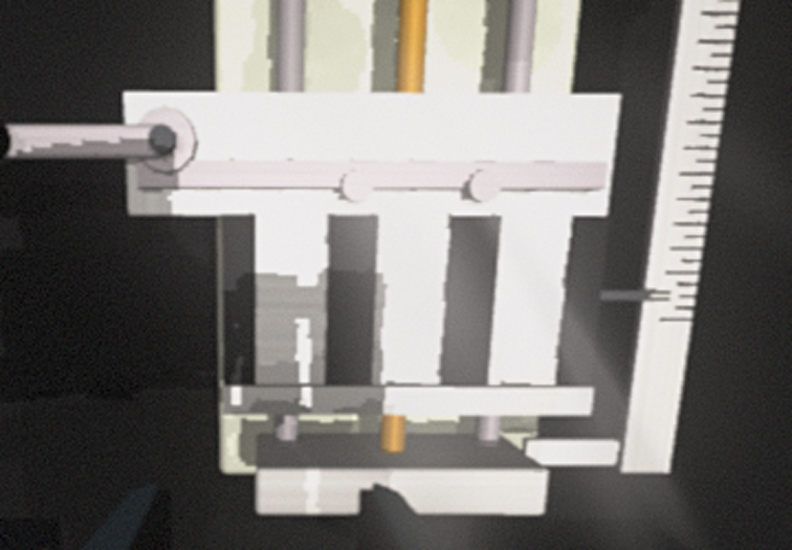

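Run:
```python
from h import *
d=load('w5.png')
Z=lambda x,y:(160+(x+.5)/2.2-.5,(y+.5)/2.2-.5)
g=lambda x,y,z:px2w(d,*Z(x,y),z)
# bay edges bottom and top
E={'A':[(256,380),(325,384),(255,215),(327,215)],'B':[(381,384),(441,384),(378,213),(449,213)],'C':[(491,384),(556,384),(500,213),(571,213)]}
for k,v in E.items():
    P=[g(*p,86.5) for p in v]; a=(P[0]+P[1])/2; b=(P[2]+P[3])/2
    print(k,np.round(a,1),np.round(b,1),'w',np.linalg.norm(P[1]-P[0]).round(1),np.linalg.norm(P[3]-P[2]).round(1),'yaw',np.degrees(np.arctan2(-(b-a)[0],(b-a)[1])).round(2))
print('stop in top', g(225,386,92),g(593,387,92)); print('stop out', g(225,414,92),g(593,415,92))
print('bar edge', g(175,213,92),g(605,215,92))
print('ptr',g(640,296,85),'tick0?',g(680,319,85))
```

```text
A [528.9 144.2  86.5] [522.8 212.6  86.5] w 29.8 29.3 yaw 5.1
B [580.9 147.6  86.5] [572.5 217.5  86.5] w 25.9 29.0 yaw 6.81
C [629.3 151.6  86.5] [622.1 221.7  86.5] w 28.1 29.0 yaw 5.88
stop in top [501.11076678 141.13658561  92.        ] [656.99718249 153.52792515  92.        ]
stop out [501.94897993 129.04949156  92.        ] [659.37525013 141.53294064  92.        ]
bar edge [476.3557267  209.23297247  92.        ] [648.15478445 222.76097542  92.        ]
ptr [672.473813   192.49264744  85.        ] tick0? [691.47338911 184.45846307  85.        ]
```

```bash
python3 plan.py 436 -140 100 86.3 -0.3
```

```text
8.4 [517.1 124.7 230.9] [179.9   0.4  94.8] [ 0.  -0.3  0. ] 45.6
14
-1.0 -0.4 0.51 0.98
-1.0 -0.24 0.49 0.0
-1.0 -0.24 0.49 0.0
-1.0 -0.24 0.49 0.0
-1.0 -0.24 0.48 0.0
-1.0 -0.24 0.49 0.0
-1.0 -0.24 0.48 0.0
-1.0 -0.24 0.49 0.0
-1.0 -0.23 0.48 0.0
-1.0 -0.24 0.49 0.0
-1.0 -0.23 0.48 0.0
-1.0 -0.24 0.49 0.0
-1.0 -0.23 0.48 0.0
-0.42 -0.1 0.2 0.0
```

>>> drive_tool(
  moves=[
    {"claw":-0.3,"dx":-1,"dy":-0.4,"dz":0.1,"yaw":1},
    {"claw":-0.3,"dx":-1,"dy":-0.24,"dz":0.3,"yaw":0},
    {"claw":-0.3,"dx":-1,"dy":-0.24,"dz":0.5,"yaw":0},
    {"claw":-0.3,"dx":-1,"dy":-0.24,"dz":0.5,"yaw":0},
    {"claw":-0.3,"dx":-1,"dy":-0.24,"dz":0.5,"yaw":0},
  ],
)

```text
time_s: 9.02
ee_pos: [480.1, 26.4, 191.3]
ee_rot: [-179.9, 0.2, 86.8]
force: [-0.0, 0.9, 0.2]
gripper_width: 59.1
```

>>> drive_tool(
  moves=[
    {"claw":-0.3,"dx":-1,"dy":-0.24,"dz":0.5,"yaw":0},
    {"claw":-0.3,"dx":-1,"dy":-0.24,"dz":0.5,"yaw":0},
    {"claw":-0.3,"dx":-1,"dy":-0.24,"dz":0.5,"yaw":0},
    {"claw":-0.3,"dx":-1,"dy":-0.24,"dz":0.5,"yaw":0},
    {"claw":-0.3,"dx":-1,"dy":-0.24,"dz":0.5,"yaw":0},
  ],
)

```text
time_s: 9.65
ee_pos: [443.7, -73.3, 138.4]
ee_rot: [-179.6, 0.1, 87.7]
force: [-1.1, -0.9, 0.8]
gripper_width: 59.2
```

>>> drive_tool(
  moves=[
    {"claw":-0.3,"dx":-1,"dy":-0.24,"dz":0.5,"yaw":0},
    {"claw":-0.3,"dx":-1,"dy":-0.24,"dz":0.5,"yaw":0},
    {"claw":-0.3,"dx":-1,"dy":-0.24,"dz":0.5,"yaw":0},
    {"claw":-0.3,"dx":-0.9,"dy":-0.24,"dz":0.5,"yaw":0},
    {"claw":-0.3,"dx":0,"dy":0,"dz":0,"yaw":0},
  ],
)

```text
time_s: 10.28
ee_pos: [414.5, -150.3, 95.6]
ee_rot: [-179.3, -0.2, 88.4]
force: [0.7, 0.9, 0.6]
gripper_width: 59.1
```

```bash
python3 - <<'E'
from h import *
st(); d=snap('wrist','w6.png'); snap('top','t6.png')
c=d['color']
E
python3 plan.py 437 -140 21 86.3 -0.3
```

```text
{'time_s': np.float64(10.28), 'ee_pos': array([ 414.45, -150.28,   95.65]), 'ee_rot': array([-179.32,   -0.18,   88.38]), 'force': array([0.66, 0.93, 0.6 ]), 'gripper_width': np.float64(59.07), 'qpos': array([-2.1380e+01,  1.3560e+01,  1.1588e+02, -7.0000e-02,  5.1260e+01,
       -1.9710e+01])}
10.38 [ 415.6 -149.8   96.4] [-179.4   -0.2   88.4] [0.2 0.5 0.1] 59.8
4
0.14 0.28 1.0 0.25
0.15 0.28 1.0 -0.0
0.15 0.27 1.0 -0.0
0.11 0.21 0.77 -0.0
```

View pics/w6.png

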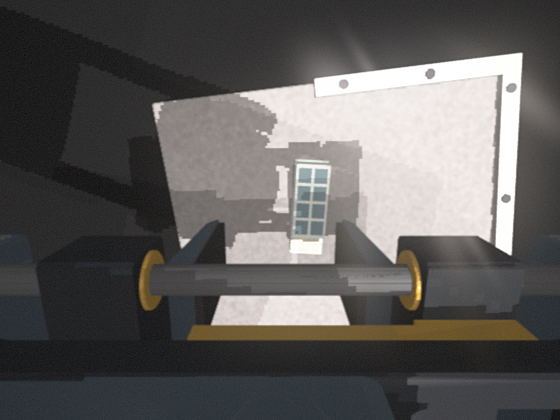

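Run:
```python
from h import *
d=load('w6.png')
c=d['color']
cv2.imwrite('pics/w6z.png',cv2.resize(c[50:265,280:530],None,fx=2.8,fy=2.8,interpolation=cv2.INTER_CUBIC))
cv2.imwrite('pics/t6z.png',cv2.resize(load('t6.png')['color'][190:300,255:395],None,fx=5,fy=5,interpolation=cv2.INTER_CUBIC))
```

```text
(no output)
```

View pics/w6z.png

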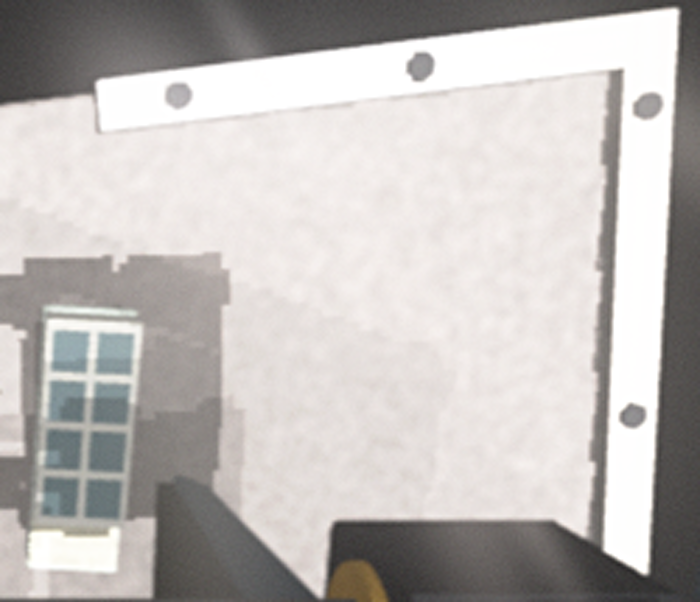

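View pics/t6z.png

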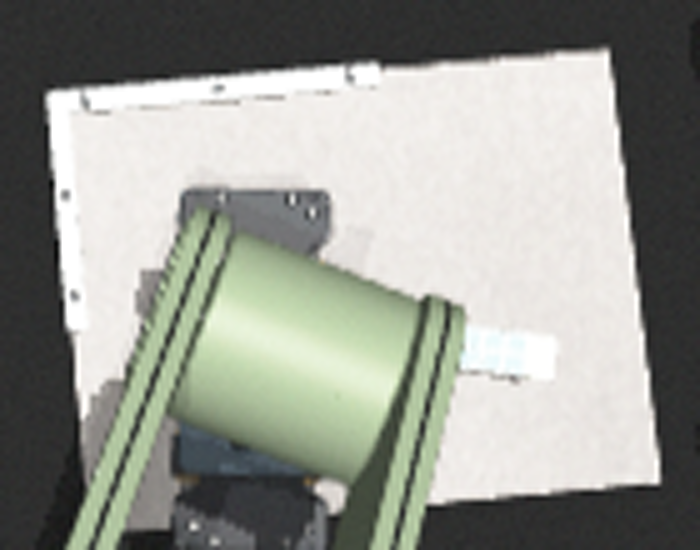

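Run:
```python
from h import *
d=load('w6.png')
Z=lambda x,y:(280+(x+.5)/2.8-.5,50+(y+.5)/2.8-.5)
g=lambda x,y,z:np.round(px2w(d,*Z(x,y),z),1)
print('s1',g(45,321,30),g(142,322,30),g(122,526,30),g(36,530,30), 'lab',g(118,570,14.5),g(28,566,14.5), 'top plate',g(46,308,14.5),g(137,308,14.5))
print('corner top18',g(622,70,18),'bot12', g(612,75,12)); print('fence end inner18',g(99,131,18), 'long18',g(605,545,18),'long12',g(590,535,12))
```

```text
s1 [ 426.8 -111.3   30. ] [ 451.3 -112.1   30. ] [ 446.4 -166.4   30. ] [ 423.5 -167.    30. ] lab [ 447.1 -185.4   14.5] [ 421.3 -183.5   14.5] top plate [ 427.7 -109.7   14.5] [ 452.  -110.4   14.5]
corner top18 [570.9 -54.4  18. ] bot12 [572.2 -54.8  12. ]
fence end inner18 [441.6 -65.1  18. ] long18 [ 582.8 -179.6   18. ] long12 [ 582.1 -178.8   12. ]
```

>>> drive_tool(
  moves=[
    {"claw":-0.3,"dx":0.15,"dy":0.28,"dz":0.8,"yaw":0.25},
    {"claw":-0.3,"dx":0.15,"dy":0.28,"dz":0.8,"yaw":0},
    {"claw":-0.3,"dx":0.15,"dy":0.28,"dz":0.7,"yaw":0},
    {"claw":-0.3,"dx":0.1,"dy":0.2,"dz":0.6,"yaw":0},
    {"claw":-0.3,"dx":0,"dy":0,"dz":0,"yaw":0},
  ],
)

```text
time_s: 11.0
ee_pos: [439.4, -136.6, 38.5]
ee_rot: [-179.7, -0.1, 86.6]
force: [-0.7, 0.5, 0.1]
gripper_width: 59.1
```

```bash
python3 plan.py 437 -139 21 86.3 -0.3
```

```text
11.0 [ 439.4 -136.6   38.5] [-1.797e+02 -1.000e-01  8.660e+01] [-0.7  0.5  0.1] 59.1
1
-0.13 -0.11 0.87 0.03
```

>>> drive_tool(
  moves=[
    {"claw":-0.3,"dx":-0.1,"dy":-0.1,"dz":0.5,"yaw":0},
    {"claw":-0.3,"dx":0,"dy":0,"dz":0.4,"yaw":0},
    {"claw":1,"dx":0,"dy":0,"dz":0,"yaw":0},
    {"claw":1,"dx":0,"dy":0,"dz":0,"yaw":0},
    {"claw":1,"dx":0,"dy":0,"dz":0,"yaw":0},
  ],
  grip_force=8,
)

```text
time_s: 11.62
ee_pos: [437.3, -139.0, 20.0]
ee_rot: [-179.8, -0.1, 86.5]
force: [-0.5, 0.2, 0.1]
gripper_width: 32.3
```

```bash
python3 plan.py 555 -105 21 94.7 1;  python3 - <<'E'
from h import *
d=snap('wrist','w7.png')
E
```

```text
11.62 [ 437.3 -139.    20. ] [-1.798e+02 -1.000e-01  8.650e+01] [-0.5  0.2  0.1] 32.3
6
0.36 1.0 -0.01 -0.95
0.2 1.0 -0.01 0.0
0.2 1.0 -0.01 0.0
0.2 1.0 -0.01 0.0
0.2 1.0 -0.01 0.0
0.2 0.97 -0.0 0.0
```

View pics/w7.png

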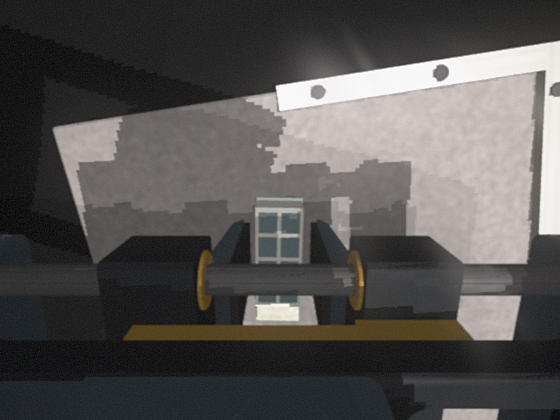

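>>> drive_tool(
  moves=[
    {"claw":1,"dx":0,"dy":0,"dz":0,"yaw":0},
    {"claw":1,"dx":0,"dy":0,"dz":0,"yaw":0},
    {"claw":1,"dx":0.1,"dy":0.3,"dz":0,"yaw":-0.4},
    {"claw":1,"dx":0.1,"dy":0.5,"dz":0,"yaw":-0.5},
    {"claw":1,"dx":0,"dy":0,"dz":0,"yaw":0},
  ],
)

```text
time_s: 12.3
ee_pos: [453.8, -135.4, 20.4]
ee_rot: [-179.9, -0.1, 94.5]
force: [0.1, -0.2, -0.5]
gripper_width: 23.8
```

```bash
python3 plan.py 550 -107 20.5 94.7 1
```

```text
12.3 [ 453.8 -135.4   20.4] [-1.799e+02 -1.000e-01  9.450e+01] [ 0.1 -0.2 -0.5] 23.8
5
0.21 1.0 -0.0 -0.03
0.21 1.0 -0.0 0.0
0.21 1.0 -0.0 0.0
0.21 1.0 -0.0 0.0
0.18 0.91 -0.01 0.0
```

>>> drive_tool(
  moves=[
    {"claw":1,"dx":0.2,"dy":0.8,"dz":0,"yaw":0},
    {"claw":1,"dx":0.2,"dy":0.8,"dz":0,"yaw":0},
    {"claw":1,"dx":0.2,"dy":0.8,"dz":0,"yaw":0},
    {"claw":1,"dx":0.2,"dy":0.8,"dz":0,"yaw":0},
    {"claw":1,"dx":0,"dy":0,"dz":0,"yaw":0},
  ],
)

```text
time_s: 12.92
ee_pos: [521.4, -112.7, 20.1]
ee_rot: [-179.9, -0.1, 94.3]
force: [-0.2, 0.0, -1.0]
gripper_width: 24.3
```

```bash
python3 plan.py 552 -100 20.4 94.7 1;  python3 - <<'E'
from h import *
d=snap('wrist','w8.png')
E
```

```text
12.93 [ 521.4 -112.7   20.1] [-1.799e+02 -1.000e-01  9.430e+01] [-0.2  0.  -1. ] 24.3
2
0.33 1.0 -0.01 -0.04
0.19 0.58 -0.0 -0.0
```

View pics/w8.png

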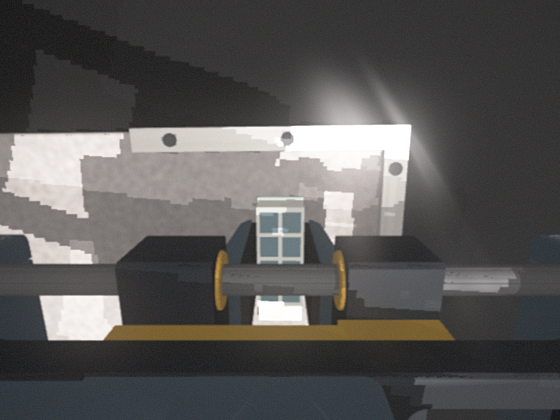

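Run:
```python
from h import *
d=load('w8.png')
cv2.imwrite('pics/w8z.png',cv2.resize(d['color'][115:260,120:420],None,fx=2.6,fy=2.6,interpolation=cv2.INTER_CUBIC))
```

```text
(no output)
```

View pics/w8z.png

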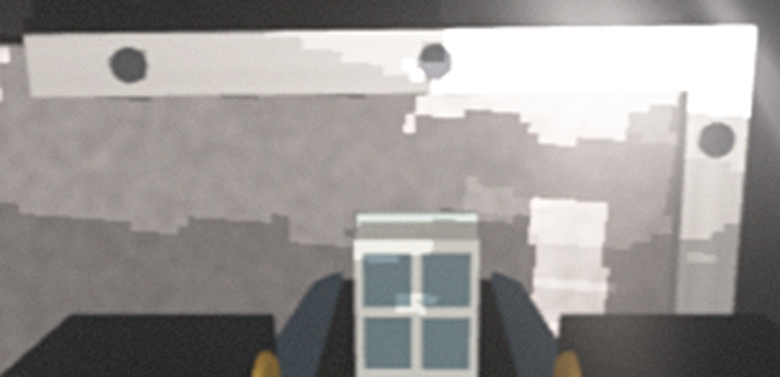

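Run:
```python
from h import *
d=load('w8.png')
Z=lambda x,y:(120+(x+.5)/2.6-.5,115+(y+.5)/2.6-.5)
g=lambda x,y,z:np.round(px2w(d,*Z(x,y),z),1)
a,b=g(32,96,18),g(686,92,18); print('end fence',a,b,np.degrees(np.arctan2(*(b-a)[[1,0]])))
c=g(677,310,18); print('long',c,b,np.degrees(np.arctan2(-(b-c)[0],(b-c)[1])))
p,q=g(357,214,14.5),g(476,214,14.5); print('slide front',p,q,np.degrees(np.arctan2(*(q-p)[[1,0]])))
p,q=g(355,240,30),g(477,240,30); print('block front',p,q)
```

```text
end fence [442.6 -64.8  18. ] [570.9 -54.2  18. ] 4.722985422576014
long [575.9 -99.2  18. ] [570.9 -54.2  18. ] 6.34019174590991
slide front [507.7 -84.5  14.5] [532.3 -82.6  14.5] 4.416515668227645
block front [508.4 -86.   30. ] [531.6 -84.2  30. ]
```

>>> drive_tool(
  moves=[
    {"claw":1,"dx":0.3,"dy":0.6,"dz":0,"yaw":-0.05},
    {"claw":1,"dx":0.3,"dy":0.6,"dz":0,"yaw":0},
    {"claw":1,"dx":0.3,"dy":0.6,"dz":0,"yaw":0},
    {"claw":1,"dx":0.15,"dy":0.1,"dz":0,"yaw":0},
    {"claw":1,"dx":0,"dy":0,"dz":0,"yaw":0},
  ],
)

```text
time_s: 13.6
ee_pos: [558.5, -87.1, 20.1]
ee_rot: [-179.8, -0.1, 94.8]
force: [-1.7, -0.6, 1.9]
gripper_width: 23.8
```

Run:
```python
from h import *
st();d=snap('wrist','w9.png')
cv2.imwrite('pics/w9z.png',cv2.resize(d['color'][115:265,180:380],None,fx=3.8,fy=3.8,interpolation=cv2.INTER_CUBIC))
```

```text
{'time_s': np.float64(13.6), 'ee_pos': array([558.54, -87.14,  20.06]), 'ee_rot': array([-1.7983e+02, -1.2000e-01,  9.4770e+01]), 'force': array([-1.66, -0.56,  1.91]), 'gripper_width': np.float64(23.77), 'qpos': array([-1.0070e+01,  2.8370e+01,  1.0513e+02,  9.0000e-02,  4.6700e+01,
       -1.4910e+01])}
```

View pics/w9z.png

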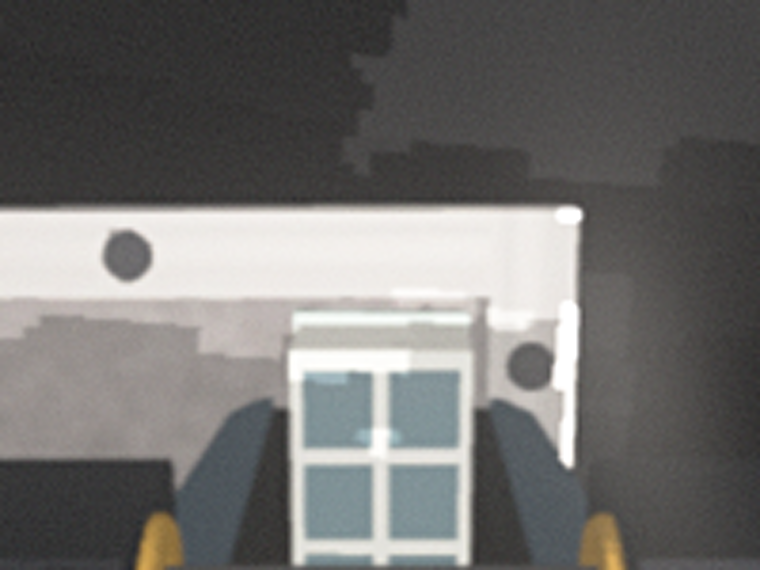

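>>> drive_tool(
  moves=[
    {"claw":1,"dx":0.05,"dy":0.1,"dz":0,"yaw":0},
    {"claw":1,"dx":0.05,"dy":0.1,"dz":0,"yaw":0},
    {"claw":1,"dx":0.05,"dy":0,"dz":0,"yaw":0},
    {"claw":1,"dx":0.05,"dy":0,"dz":0,"yaw":0},
  ],
)

```text
time_s: 14.15
ee_pos: [560.8, -83.7, 20.1]
ee_rot: [-179.7, -0.1, 94.7]
force: [-1.0, -1.9, 0.3]
gripper_width: 24.2
```

Run:
```python
from h import *
st();d=snap('wrist','w10.png')
cv2.imwrite('pics/w10z.png',cv2.resize(d['color'][115:265,180:380],None,fx=3.8,fy=3.8,interpolation=cv2.INTER_CUBIC))
```

```text
{'time_s': np.float64(14.15), 'ee_pos': array([560.78, -83.72,  20.07]), 'ee_rot': array([-1.797e+02, -8.000e-02,  9.474e+01]), 'force': array([-0.97, -1.94,  0.3 ]), 'gripper_width': np.float64(24.19), 'qpos': array([ -9.65,  28.53, 104.8 ,   0.  ,  46.98, -14.39])}
```

View pics/w10z.png

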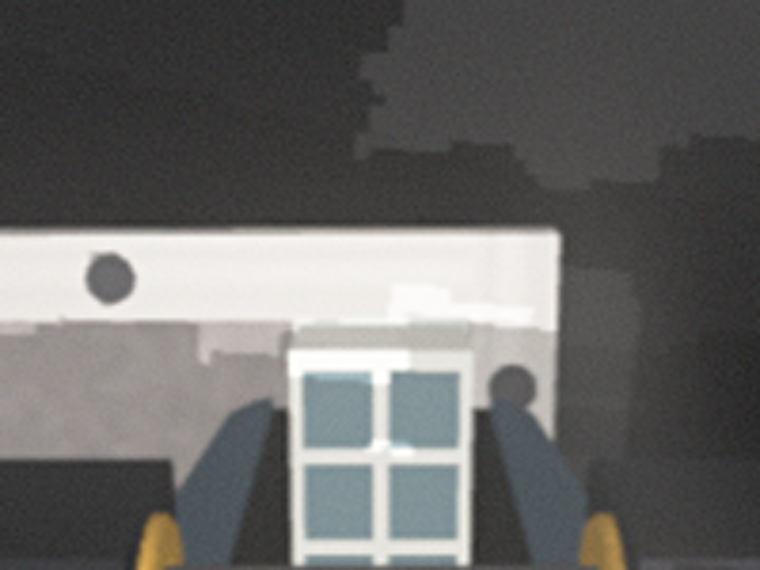

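>>> drive_tool(
  moves=[
    {"claw":1,"dx":0,"dy":0,"dz":-0.5,"yaw":0},
    {"claw":1,"dx":0,"dy":0,"dz":-0.7,"yaw":0},
    {"claw":1,"dx":0,"dy":0,"dz":-1,"yaw":0},
    {"claw":1,"dx":0,"dy":0,"dz":-1,"yaw":0},
    {"claw":1,"dx":0,"dy":0,"dz":-1,"yaw":0},
  ],
)

```text
time_s: 14.82
ee_pos: [561.2, -82.4, 108.5]
ee_rot: [-179.7, -0.2, 94.7]
force: [0.1, -0.4, -0.7]
gripper_width: 24.3
```

```bash
python3 - <<'E'
from h import *
st();d=snap('wrist','w11.png'); snap('top','t11.png')
E
python3 plan.py 527 165 140 94.5 1
```

```text
{'time_s': np.float64(14.82), 'ee_pos': array([561.23, -82.37, 108.52]), 'ee_rot': array([-179.71,   -0.23,   94.69]), 'force': array([ 0.1 , -0.38, -0.7 ]), 'gripper_width': np.float64(24.26), 'qpos': array([ -9.6 ,  22.72,  99.23,   0.18,  58.39, -14.38])}
14.93 [563.  -82.7 110.1] [ 1.80e+02 -1.00e-01  9.47e+01] [0.6 0.4 0.5] 23.9
13
1.0 -0.06 -0.12 0.02
1.0 -0.07 -0.12 0.0
1.0 -0.07 -0.12 0.0
1.0 -0.06 -0.12 0.0
1.0 -0.07 -0.12 0.0
1.0 -0.06 -0.12 0.0
1.0 -0.07 -0.12 0.0
1.0 -0.06 -0.12 0.0
1.0 -0.07 -0.12 0.0
1.0 -0.06 -0.12 0.0
1.0 -0.07 -0.12 0.0
1.0 -0.06 -0.12 0.0
0.49 -0.04 -0.05 0.0
```

View pics/w11.png

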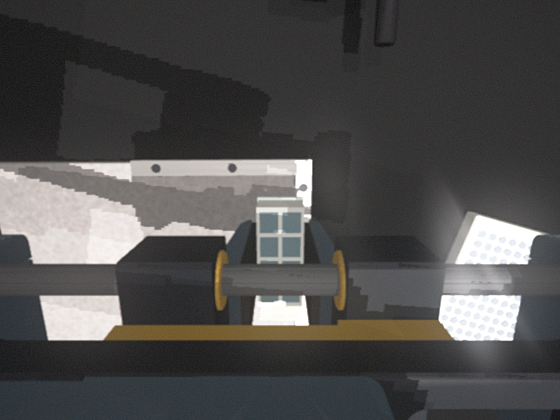

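```bash
python3 plan.py 625.5 190 140 94.5 1
```

```text
14.93 [563.  -82.7 110.1] [ 1.80e+02 -1.00e-01  9.47e+01] [0.6 0.4 0.5] 23.9
14
1.0 0.32 -0.11 0.02
1.0 0.31 -0.11 0.0
1.0 0.31 -0.11 0.0
1.0 0.31 -0.11 0.0
1.0 0.31 -0.11 0.0
1.0 0.32 -0.11 0.0
1.0 0.31 -0.11 0.0
1.0 0.32 -0.11 0.0
1.0 0.31 -0.12 0.0
1.0 0.32 -0.11 0.0
1.0 0.31 -0.12 0.0
1.0 0.32 -0.11 0.0
1.0 0.31 -0.12 0.0
0.35 0.11 -0.03 0.0
```

>>> drive_tool(
  moves=[
    {"claw":1,"dx":0.6,"dy":0.2,"dz":-0.6,"yaw":0},
    {"claw":1,"dx":0.8,"dy":0.3,"dz":-0.4,"yaw":0},
    {"claw":1,"dx":1,"dy":0.32,"dz":-0.2,"yaw":0},
    {"claw":1,"dx":1,"dy":0.32,"dz":-0.2,"yaw":0},
    {"claw":1,"dx":1,"dy":0.32,"dz":0,"yaw":0},
  ],
)

```text
time_s: 15.55
ee_pos: [585.3, 13.9, 139.5]
ee_rot: [-179.9, -0.3, 94.6]
force: [-0.5, -0.6, -1.1]
gripper_width: 24.3
```

>>> drive_tool(
  moves=[
    {"claw":1,"dx":1,"dy":0.32,"dz":0,"yaw":0},
    {"claw":1,"dx":1,"dy":0.32,"dz":0,"yaw":0},
    {"claw":1,"dx":1,"dy":0.32,"dz":0,"yaw":0},
    {"claw":1,"dx":1,"dy":0.32,"dz":0,"yaw":0},
    {"claw":1,"dx":1,"dy":0.32,"dz":0,"yaw":0},
  ],
)

```text
time_s: 16.18
ee_pos: [609.7, 125.4, 139.4]
ee_rot: [-179.8, -0.3, 94.8]
force: [0.5, 1.1, 0.5]
gripper_width: 23.8
```

```bash
python3 plan.py 625.1 198 135 94.5 1
```

```text
16.18 [609.7 125.4 139.4] [-179.8   -0.3   94.8] [0.5 1.1 0.5] 23.8
4
1.0 0.3 0.06 0.03
1.0 0.3 0.06 0.0
1.0 0.29 0.06 0.0
0.56 0.17 0.04 0.0
```

>>> drive_tool(
  moves=[
    {"claw":1,"dx":0.9,"dy":0.28,"dz":0.05,"yaw":0.03},
    {"claw":1,"dx":0.9,"dy":0.28,"dz":0.05,"yaw":0},
    {"claw":1,"dx":0.7,"dy":0.2,"dz":0.1,"yaw":0},
    {"claw":1,"dx":0,"dy":0,"dz":0,"yaw":0},
    {"claw":1,"dx":0,"dy":0,"dz":0,"yaw":0},
  ],
)

```text
time_s: 16.8
ee_pos: [621.6, 181.1, 134.8]
ee_rot: [-179.7, -0.3, 94.6]
force: [0.2, -1.3, -0.4]
gripper_width: 24.2
```

```bash
python3 plan.py 625.1 199 120 94.5 1;  python3 - <<'E'
from h import *
d=snap('wrist','w12.png')
cv2.imwrite('pics/w12z.png',cv2.resize(d['color'][100:345,150:400],None,fx=3,fy=2.4,interpolation=cv2.INTER_CUBIC))
E
```

```text
16.8 [621.6 181.1 134.8] [-179.7   -0.3   94.6] [ 0.2 -1.3 -0.4] 24.2
1
0.88 0.24 0.74 0.01
```

View pics/w12.png

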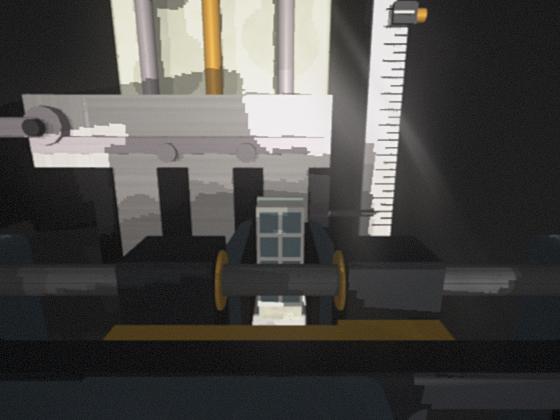

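Run:
```python
from h import *
d=load('w12.png')
cv2.imwrite('pics/w12z.png',cv2.resize(d['color'][130:255,220:420],None,fx=4,fy=4,interpolation=cv2.INTER_CUBIC))
```

```text
(no output)
```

View pics/w12z.png

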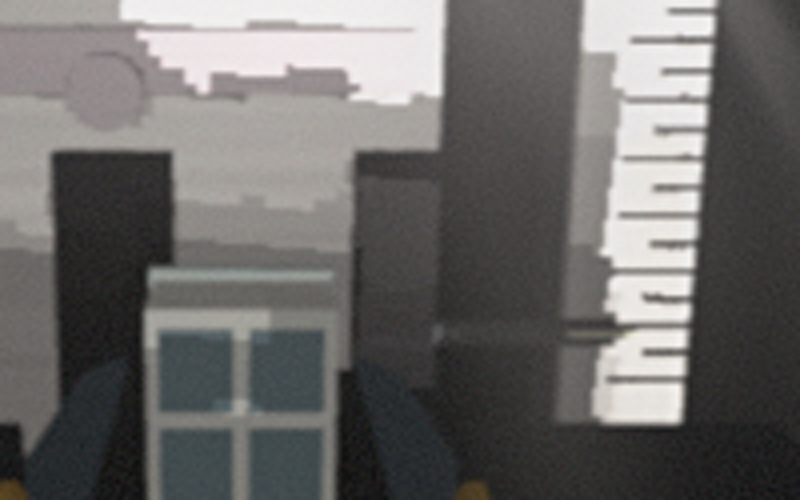

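Run:
```python
from h import *
d=load('w12.png')
Z=lambda x,y:(220+(x+.5)/4-.5,130+(y+.5)/4-.5)
g=lambda x,y,z:px2w(d,*Z(x,y),z)
C=np.array([625.8,188.8]);q=np.radians(4.5);X=np.array([np.cos(q),np.sin(q)]);Y=np.array([-X[1],X[0]])
def rel(p): v=p[:2]-C; return np.round([v@X,v@Y],1)
for n,x,y,z in [('L',172,200,86.5),('R',353,220,86.5),('L',172,160,86.5),('R',354,160,86.5),('fl',148,270,129.2),('fr',333,270,129.2),('barA',440,98,92),('barB',140,100,92),('landtop',110,152,88),('ptr tip',628,328,85)]:
    p=g(x,y,z); print(n,np.round(p,1),rel(p))
print('TCP rel',rel(np.array([621.6,181.1])))
d=load('w12.png'); print('index',px2w(d,404,12,92), 'idx line px')
```

```text
L [608.4 211.5  86.5] [-15.6  24. ]
R [638.6 210.6  86.5] [14.5 20.7]
L [607.9 218.2  86.5] [-15.5  30.7]
R [637.8 220.6  86.5] [14.4 30.8]
fl [607.6 209.2 129.2] [-16.6  21.7]
fr [632.5 211.2 129.2] [ 8.4 21.8]
barA [649.9 232.3  92. ] [27.4 41.4]
barB [602.5 228.1  92. ] [-20.2  41. ]
landtop [597.8 218.9  88. ] [-25.5  32.2]
ptr tip [687.4 195.5  85. ] [62.   1.9]
TCP rel [-4.8 -7.3]
index [683.02330889 316.41507976  92.        ] idx line px
```

>>> drive_tool(
  moves=[
    {"claw":1,"dx":0.45,"dy":0.1,"dz":0.3,"yaw":0},
    {"claw":1,"dx":0.41,"dy":0.1,"dz":0.3,"yaw":0},
    {"claw":1,"dx":0,"dy":0,"dz":0.4,"yaw":0},
    {"claw":1,"dx":0,"dy":0,"dz":0.3,"yaw":0},
    {"claw":1,"dx":0,"dy":0,"dz":0,"yaw":0},
  ],
)

```text
time_s: 17.48
ee_pos: [623.8, 198.5, 106.6]
ee_rot: [-179.7, -0.3, 94.5]
force: [0.1, 0.4, -0.5]
gripper_width: 23.8
```

```bash
python3 plan.py 624.1 199 93 94.5 1;  python3 - <<'E'
from h import *
d=snap('wrist','w13.png')
cv2.imwrite('pics/w13z.png',cv2.resize(d['color'][130:255,220:420],None,fx=4,fy=4,interpolation=cv2.INTER_CUBIC))
C=np.array([625.8,188.8]);q=np.radians(4.5);X=np.array([np.cos(q),np.sin(q)]);Y=np.array([-X[1],X[0]])
v=np.array(telemetry.state()['ee_pos'][:2])-C; print(v@X,v@Y)
E
```

```text
17.48 [623.8 198.5 106.6] [-179.7   -0.3   94.5] [ 0.1  0.4 -0.5] 23.8
1
0.02 0.02 0.68 -0.0
-1.0233204906620994 9.847885020265915
```

View pics/w13z.png

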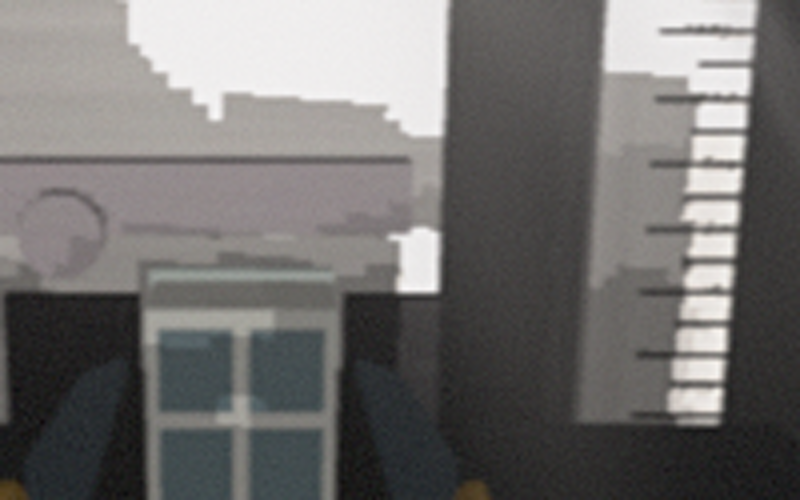

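Run:
```python
from h import *
d=load('w13.png')
Z=lambda x,y:(220+(x+.5)/4-.5,130+(y+.5)/4-.5)
g=lambda x,y,z:px2w(d,*Z(x,y),z)
C=np.array([625.8,188.8]);q=np.radians(4.5);X=np.array([np.cos(q),np.sin(q)]);Y=np.array([-X[1],X[0]])
def rel(p): v=p[:2]-C; return np.round([v@X,v@Y],1)
for n,x,y,z in [('R',343,305,88),('R',343,305,85),('L',143,300,88),('fl',146,270,101),('fr',334,270,101),('bar',300,232,92),('bar',300,232,90)]:
    p=g(x,y,z); print(n,np.round(p,1),rel(p))
```

```text
R [637.8 220.6  88. ] [14.4 30.8]
R [638.  219.9  85. ] [14.6 30. ]
L [608.6 219.   88. ] [-14.8  31.5]
fl [609.5 226.6 101. ] [-13.3  38.9]
fr [634.9 228.6 101. ] [12.1 39. ]
bar [630.3 231.7  92. ] [ 7.9 42.4]
bar [630.4 231.3  90. ] [ 7.9 42. ]
```

>>> drive_tool(
  moves=[
    {"claw":1,"dx":0.02,"dy":0.01,"dz":0.35,"yaw":0},
    {"claw":1,"dx":0,"dy":0,"dz":0.25,"yaw":0},
    {"claw":1,"dx":0,"dy":0,"dz":0.06,"yaw":0},
    {"claw":1,"dx":0,"dy":0,"dz":0,"yaw":0},
  ],
)

```text
time_s: 18.02
ee_pos: [624.4, 198.8, 93.2]
ee_rot: [-179.7, -0.3, 94.5]
force: [-0.1, -0.4, -0.2]
gripper_width: 23.8
```

>>> drive_tool(
  moves=[
    {"claw":1,"dx":0,"dy":0,"dz":0.05,"yaw":0},
    {"claw":1,"dx":0,"dy":0,"dz":0,"yaw":0},
  ],
)

```text
time_s: 18.27
ee_pos: [624.7, 198.9, 93.3]
ee_rot: [-179.8, -0.3, 94.5]
force: [-0.9, 0.1, -0.9]
gripper_width: 23.9
```

>>> drive_tool(
  moves=[
    {"claw":1,"dx":0,"dy":0,"dz":0.06,"yaw":0},
    {"claw":1,"dx":0,"dy":0,"dz":0,"yaw":0},
  ],
)

```text
time_s: 18.52
ee_pos: [624.9, 199.0, 93.1]
ee_rot: [-179.9, -0.3, 94.5]
force: [0.6, 0.2, -0.4]
gripper_width: 23.8
```

Run:
```python
from h import *
d=snap('wrist','w14.png'); st()
cv2.imwrite('pics/w14z.png',cv2.resize(d['color'][130:255,220:420],None,fx=4,fy=4,interpolation=cv2.INTER_CUBIC))
```

```text
{'time_s': np.float64(18.58), 'ee_pos': array([624.96, 199.02,  93.01]), 'ee_rot': array([-179.87,   -0.31,   94.46]), 'force': array([0.6 , 0.4 , 1.75]), 'gripper_width': np.float64(23.87), 'qpos': array([16.49, 30.63, 87.83,  0.38, 61.61, 11.85])}
```

View pics/w14z.png

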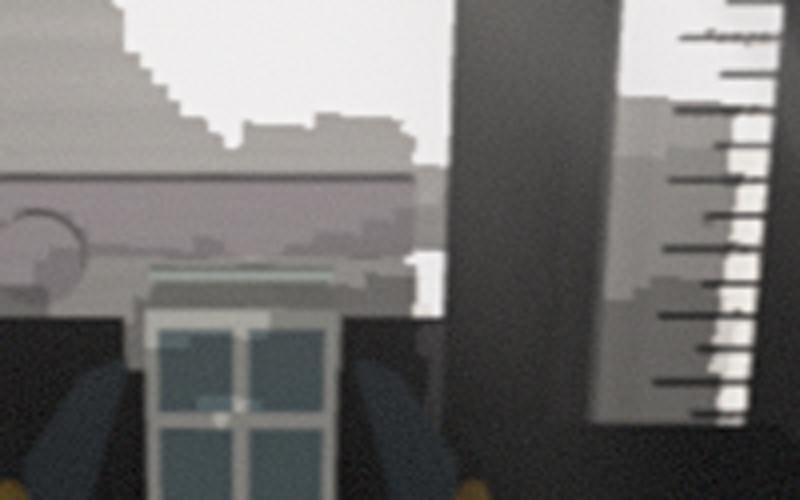

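>>> drive_tool(
  moves=[
    {"claw":0.25,"dx":0,"dy":0,"dz":0,"yaw":0},
    {"claw":0.25,"dx":0,"dy":0,"dz":0,"yaw":0},
    {"claw":0.25,"dx":0,"dy":0,"dz":-0.6,"yaw":0},
    {"claw":0.25,"dx":0,"dy":0,"dz":-1,"yaw":0},
    {"claw":0.25,"dx":0,"dy":0,"dz":-1,"yaw":0},
  ],
)

```text
time_s: 19.2
ee_pos: [624.3, 198.5, 145.3]
ee_rot: [-179.6, -0.3, 94.5]
force: [0.9, 0.2, 0.3]
gripper_width: 33.9
```

>>> drive_tool(
  moves=[
    {"claw":-0.3,"dx":-0.5,"dy":0,"dz":-0.5,"yaw":0},
    {"claw":-0.3,"dx":-1,"dy":-0.5,"dz":-0.3,"yaw":0},
    {"claw":-0.3,"dx":-1,"dy":-0.5,"dz":-0.2,"yaw":0},
    {"claw":-0.3,"dx":-1,"dy":-0.5,"dz":-0.2,"yaw":0},
    {"claw":-0.3,"dx":-1,"dy":-0.5,"dz":-0.2,"yaw":0},
  ],
)

```text
time_s: 19.82
ee_pos: [589.2, 99.1, 175.4]
ee_rot: [-179.7, -0.2, 94.5]
force: [0.8, 1.0, -0.4]
gripper_width: 59.5
```

Run:
```python
from h import *
d=snap('wrist','w15.png'); st(); t=snap('top','t15.png')
cv2.imwrite('pics/w15z.png',cv2.resize(d['color'][0:255,100:450],None,fx=2.2,fy=2.2,interpolation=cv2.INTER_CUBIC))
cv2.imwrite('pics/t15z.png',cv2.resize(t['color'][150:300,75:395],None,fx=2.4,fy=2.4,interpolation=cv2.INTER_CUBIC))
```

```text
{'time_s': np.float64(19.88), 'ee_pos': array([588.14,  96.47, 176.07]), 'ee_rot': array([-1.7964e+02, -9.0000e-02,  9.4420e+01]), 'force': array([-2.11, -1.44, -0.05]), 'gripper_width': np.float64(59.15), 'qpos': array([ 8.14, 21.82, 89.94,  0.13, 68.6 ,  3.68])}
```

View pics/w15z.png

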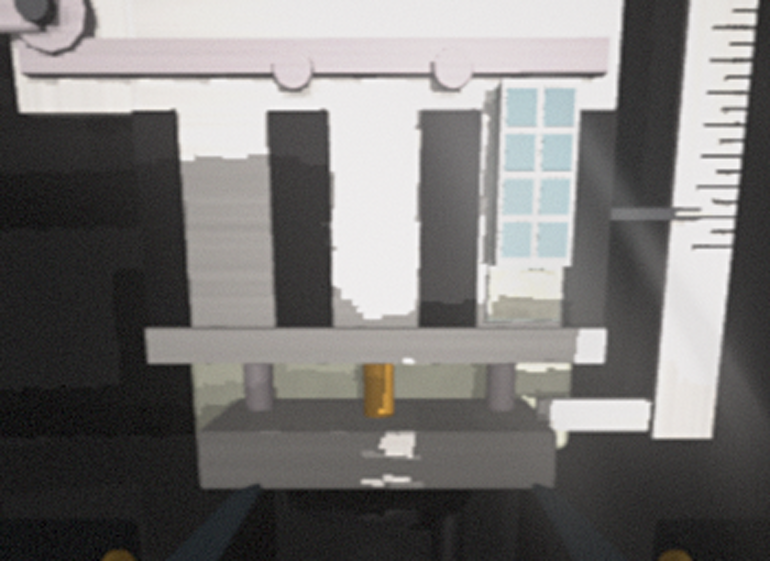

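View pics/t15z.png

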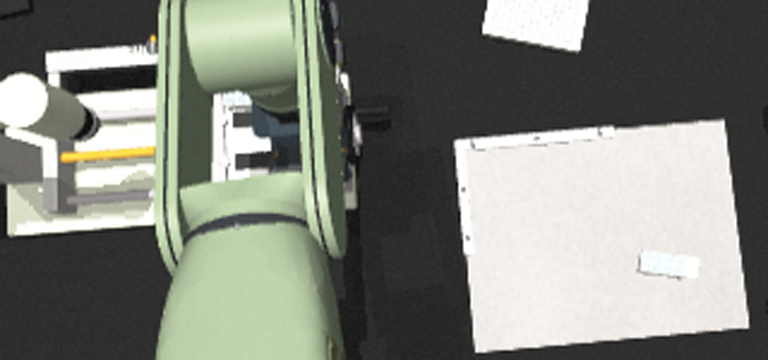

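```bash
python3 plan.py 428 -315 110 83 -0.3
```

```text
19.93 [589.1  98.2 176. ] [-179.7   -0.2   94.4] [ 0.2 -0.2  0. ] 59.3
22
-1.0 -0.48 0.17 1.0
-1.0 -0.31 0.16 0.32
-1.0 -0.26 0.15 0.0
-1.0 -0.26 0.15 0.0
-1.0 -0.25 0.15 0.0
-1.0 -0.26 0.15 0.0
-1.0 -0.25 0.15 0.0
-1.0 -0.26 0.15 0.0
-1.0 -0.25 0.15 0.0
-1.0 -0.26 0.15 0.0
-1.0 -0.25 0.16 0.0
-1.0 -0.26 0.15 0.0
-1.0 -0.25 0.16 0.0
-1.0 -0.26 0.15 0.0
-1.0 -0.25 0.16 0.0
-1.0 -0.26 0.15 0.0
-1.0 -0.25 0.16 0.0
-1.0 -0.26 0.15 0.0
-1.0 -0.25 0.16 0.0
-1.0 -0.26 0.15 0.0
-1.0 -0.25 0.16 0.0
-0.4 -0.1 0.06 0.0
```

>>> drive_tool(
  moves=[
    {"claw":-0.3,"dx":-1,"dy":-0.45,"dz":0.1,"yaw":1},
    {"claw":-0.3,"dx":-1,"dy":-0.3,"dz":0.1,"yaw":0.3},
    {"claw":-0.3,"dx":-1,"dy":-0.25,"dz":0.1,"yaw":0},
    {"claw":-0.3,"dx":-1,"dy":-0.25,"dz":0.15,"yaw":0},
    {"claw":-0.3,"dx":-1,"dy":-0.25,"dz":0.15,"yaw":0},
  ],
)

```text
time_s: 20.55
ee_pos: [550.4, -3.6, 162.9]
ee_rot: [-179.7, -0.2, 83.2]
force: [-0.7, -0.0, 0.6]
gripper_width: 59.3
```

>>> drive_tool(
  moves=[
    {"claw":-0.3,"dx":-1,"dy":-0.25,"dz":0.15,"yaw":0},
    {"claw":-0.3,"dx":-1,"dy":-0.25,"dz":0.15,"yaw":0},
    {"claw":-0.3,"dx":-1,"dy":-0.25,"dz":0.15,"yaw":0},
    {"claw":-0.3,"dx":-1,"dy":-0.25,"dz":0.15,"yaw":0},
    {"claw":-0.3,"dx":-1,"dy":-0.25,"dz":0.15,"yaw":0},
  ],
)

```text
time_s: 21.18
ee_pos: [510.5, -106.1, 146.2]
ee_rot: [-179.7, -0.3, 83.4]
force: [0.1, 0.4, 0.6]
gripper_width: 59.1
```

>>> drive_tool(
  moves=[
    {"claw":-0.3,"dx":-1,"dy":-0.25,"dz":0.15,"yaw":0},
    {"claw":-0.3,"dx":-1,"dy":-0.25,"dz":0.15,"yaw":0},
    {"claw":-0.3,"dx":-1,"dy":-0.25,"dz":0.15,"yaw":0},
    {"claw":-0.3,"dx":-1,"dy":-0.25,"dz":0.15,"yaw":0},
    {"claw":-0.3,"dx":-1,"dy":-0.25,"dz":0.15,"yaw":0},
  ],
)

```text
time_s: 21.8
ee_pos: [470.4, -208.3, 129.7]
ee_rot: [-179.7, -0.3, 83.6]
force: [0.5, -1.1, -0.4]
gripper_width: 59.5
```

```bash
python3 plan.py 428 -315 110 83 -0.3; python3 -c "
from h import *
snap('wrist','w16.png')"
```

```text
21.8 [ 470.4 -208.3  129.7] [-179.7   -0.3   83.6] [ 0.5 -1.1 -0.4] 59.5
6
-1.0 -0.27 0.18 0.07
-1.0 -0.26 0.18 0.0
-1.0 -0.26 0.18 0.0
-1.0 -0.26 0.17 0.0
-1.0 -0.27 0.18 0.0
-0.55 -0.14 0.09 0.0
```

View pics/w16.png

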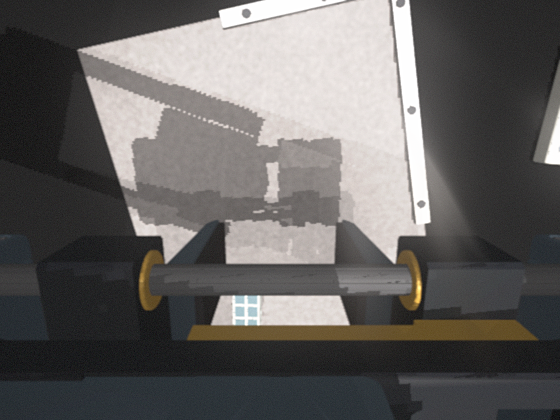

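>>> drive_tool(
  moves=[
    {"claw":-0.3,"dx":-1,"dy":-0.27,"dz":0.2,"yaw":0.07},
    {"claw":-0.3,"dx":-1,"dy":-0.27,"dz":0.2,"yaw":0},
    {"claw":-0.3,"dx":-1,"dy":-0.27,"dz":0.2,"yaw":0},
    {"claw":-0.3,"dx":-1,"dy":-0.27,"dz":0.2,"yaw":0},
    {"claw":-0.3,"dx":-0.9,"dy":-0.25,"dz":0.2,"yaw":0},
  ],
)

```text
time_s: 22.48
ee_pos: [428.8, -307.2, 108.4]
ee_rot: [-179.7, -0.2, 83.1]
force: [0.1, 0.8, 0.3]
gripper_width: 59.3
```

>>> drive_tool(
  moves=[
    {"claw":-0.3,"dx":-0.3,"dy":-0.1,"dz":0,"yaw":0},
    {"claw":-0.3,"dx":0,"dy":0,"dz":0,"yaw":0},
  ],
)

```text
time_s: 22.72
ee_pos: [425.3, -313.9, 108.0]
ee_rot: [-179.7, -0.3, 83.0]
force: [0.0, -0.5, 0.3]
gripper_width: 59.0
```

```bash
python3 -c "
from h import *
st();d=snap('wrist','w17.png')
cv2.imwrite('pics/w17z.png',cv2.resize(d['color'][130:260,200:360],None,fx=4.6,fy=4.6,interpolation=cv2.INTER_CUBIC))
"
```

```text
{'time_s': np.float64(22.72), 'ee_pos': array([ 425.29, -313.9 ,  108.05]), 'ee_rot': array([-179.72,   -0.29,   83.02]), 'force': array([ 0.03, -0.55,  0.25]), 'gripper_width': np.float64(59.04), 'qpos': array([-37.74,  19.65, 104.32,   0.12,  56.42, -30.83])}
```

View pics/w17z.png

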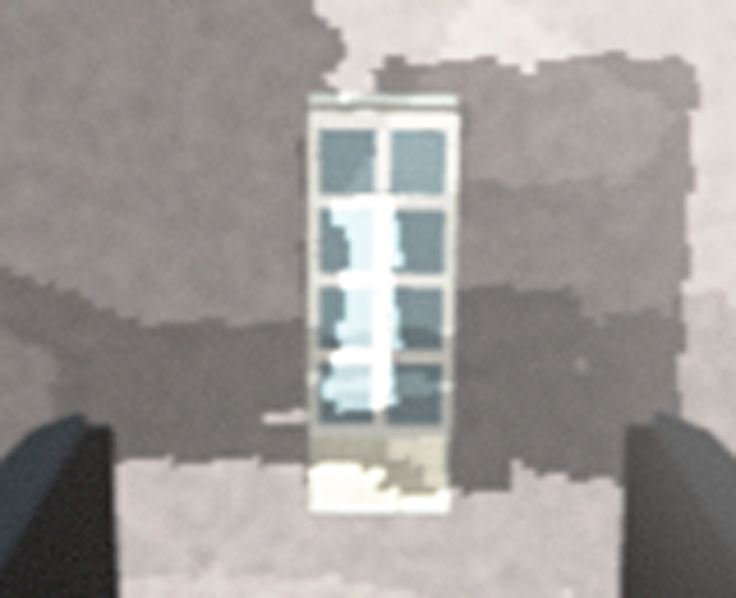

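```bash
python3 - <<'E'
from h import *
d=load('w17.png')
Z=lambda x,y:(200+(x+.5)/4.6-.5,130+(y+.5)/4.6-.5)
g=lambda x,y,z:px2w(d,*Z(x,y),z)
P=[g(308,112,30),g(458,112,30),g(450,433,30),g(310,433,30)]
for p in P: print(np.round(p,1))
m=sum(P)/4; f=(P[0]+P[1])/2-(P[2]+P[3])/2; print(m, 90+np.degrees(np.arctan2(-f[0],f[1])))
E
python3 plan.py 427.5 -296 40 83 -0.3
```

```text
[ 421.4 -267.5   30. ]
[ 445.4 -270.4   30. ]
[ 438.2 -323.8   30. ]
[ 414.7 -321.    30. ]
[ 429.94145959 -295.63646483   30.        ] 82.64363474864597
22.77 [ 425.4 -313.6  108.1] [-179.7   -0.3   83. ] [ 0.8  1.  -0.4] 59.2
4
0.26 -0.0 1.0 0.0
0.26 -0.0 1.0 0.0
0.26 -0.0 1.0 0.0
0.11 -0.0 0.4 0.0
```

>>> drive_tool(
  moves=[
    {"claw":-0.3,"dx":0.25,"dy":0.03,"dz":0.8,"yaw":0},
    {"claw":-0.3,"dx":0.25,"dy":0.03,"dz":0.9,"yaw":0},
    {"claw":-0.3,"dx":0.2,"dy":0.03,"dz":0.9,"yaw":0},
    {"claw":-0.3,"dx":0.2,"dy":0.03,"dz":0.8,"yaw":0},
    {"claw":-0.3,"dx":0,"dy":0,"dz":0,"yaw":0},
  ],
)

```text
time_s: 23.4
ee_pos: [432.2, -292.7, 39.8]
ee_rot: [-179.9, -0.3, 83.3]
force: [-0.9, 0.8, 0.8]
gripper_width: 59.2
```

```bash
python3 plan.py 430 -295.6 20.3 82.8 -0.3
```

```text
23.4 [ 432.2 -292.7   39.8] [-179.9   -0.3   83.3] [-0.9  0.8  0.8] 59.2
1
-0.16 -0.09 0.98 0.06
```

>>> drive_tool(
  moves=[
    {"claw":-0.3,"dx":-0.15,"dy":-0.1,"dz":0.5,"yaw":0.06},
    {"claw":-0.3,"dx":0,"dy":0,"dz":0.42,"yaw":0},
    {"claw":1,"dx":0,"dy":0,"dz":0,"yaw":0},
    {"claw":1,"dx":0,"dy":0,"dz":0,"yaw":0},
    {"claw":1,"dx":0,"dy":0,"dz":0,"yaw":0},
  ],
)

```text
time_s: 24.02
ee_pos: [431.0, -296.4, 22.1]
ee_rot: [179.9, -0.2, 82.7]
force: [-1.0, 0.4, 0.3]
gripper_width: 32.1
```

>>> drive_tool(
  moves=[
    {"claw":1,"dx":0,"dy":0,"dz":0,"yaw":0},
    {"claw":1,"dx":0,"dy":0,"dz":0,"yaw":0},
    {"claw":1,"dx":0,"dy":0,"dz":0,"yaw":0},
  ],
)

```text
time_s: 24.4
ee_pos: [431.2, -296.5, 22.4]
ee_rot: [179.9, -0.1, 82.7]
force: [-0.9, 0.7, 0.2]
gripper_width: 23.7
```

```bash
python3 plan.py 530 -112 20.3 94.7 1
```

```text
24.4 [ 431.2 -296.5   22.4] [ 1.799e+02 -1.000e-01  8.270e+01] [-0.9  0.7  0.2] 23.7
9
1.0 0.38 0.01 -1.0
1.0 0.57 0.01 -0.39
1.0 0.65 0.01 -0.0
1.0 0.64 0.01 -0.0
1.0 0.65 0.01 -0.0
1.0 0.64 0.01 -0.0
1.0 0.65 0.02 -0.0
1.0 0.64 0.01 -0.0
0.93 0.6 0.02 -0.0
```

>>> drive_tool(
  moves=[
    {"claw":1,"dx":0.3,"dy":0.1,"dz":0,"yaw":-0.4},
    {"claw":1,"dx":0.6,"dy":0.3,"dz":0,"yaw":-0.5},
    {"claw":1,"dx":0.8,"dy":0.45,"dz":0,"yaw":-0.5},
    {"claw":1,"dx":0.8,"dy":0.5,"dz":0,"yaw":0},
  ],
)

```text
time_s: 24.9
ee_pos: [458.4, -245.9, 22.6]
ee_rot: [179.8, -0.1, 95.0]
force: [0.2, 0.5, -0.8]
gripper_width: 23.9
```

```bash
python3 plan.py 530 -112 22 94.7 1
```

```text
24.9 [ 458.4 -245.9   22.6] [ 1.798e+02 -1.000e-01  9.500e+01] [ 0.2  0.5 -0.8] 23.9
7
1.0 0.65 0.0 0.03
1.0 0.65 0.01 0.0
1.0 0.64 0.0 0.0
1.0 0.65 0.01 0.0
1.0 0.64 0.0 0.0
1.0 0.65 0.01 0.0
0.38 0.24 -0.0 0.0
```

>>> drive_tool(
  moves=[
    {"claw":1,"dx":0.9,"dy":0.55,"dz":0.01,"yaw":0.03},
    {"claw":1,"dx":0.9,"dy":0.55,"dz":0.01,"yaw":0},
    {"claw":1,"dx":0.9,"dy":0.55,"dz":0.01,"yaw":0},
    {"claw":1,"dx":0.9,"dy":0.55,"dz":0.01,"yaw":0},
  ],
)

```text
time_s: 25.4
ee_pos: [498.3, -166.8, 22.3]
ee_rot: [179.8, -0.1, 94.4]
force: [0.2, -0.2, 1.9]
gripper_width: 23.8
```

```bash
python3 plan.py 530 -112 22.2 94.7 1
```

```text
25.4 [ 498.3 -166.8   22.3] [ 1.798e+02 -1.000e-01  9.440e+01] [ 0.2 -0.2  1.9] 23.8
3
1.0 0.69 0.0 -0.04
1.0 0.69 0.0 0.0
0.61 0.42 0.0 0.0
```

>>> drive_tool(
  moves=[
    {"claw":1,"dx":0.8,"dy":0.6,"dz":0,"yaw":-0.04},
    {"claw":1,"dx":0.8,"dy":0.6,"dz":0,"yaw":0},
    {"claw":1,"dx":0.7,"dy":0.5,"dz":0,"yaw":0},
    {"claw":1,"dx":0,"dy":0,"dz":0,"yaw":0},
  ],
)

```text
time_s: 25.9
ee_pos: [530.4, -113.8, 22.5]
ee_rot: [179.8, -0.1, 94.7]
force: [-0.2, -0.8, -0.0]
gripper_width: 24.2
```

Run:
```python
from h import *
st();d=snap('wrist','w18.png')
cv2.imwrite('pics/w18z.png',cv2.resize(d['color'][115:265,180:420],None,fx=3.2,fy=3.2,interpolation=cv2.INTER_CUBIC))
```

```text
{'time_s': np.float64(25.9), 'ee_pos': array([ 530.36, -113.81,   22.5 ]), 'ee_rot': array([ 1.798e+02, -7.000e-02,  9.468e+01]), 'force': array([-0.22, -0.81, -0.03]), 'gripper_width': np.float64(24.16), 'qpos': array([-13.41,  26.44, 108.42,   0.18,  44.97, -18.21])}
```

View pics/w18z.png

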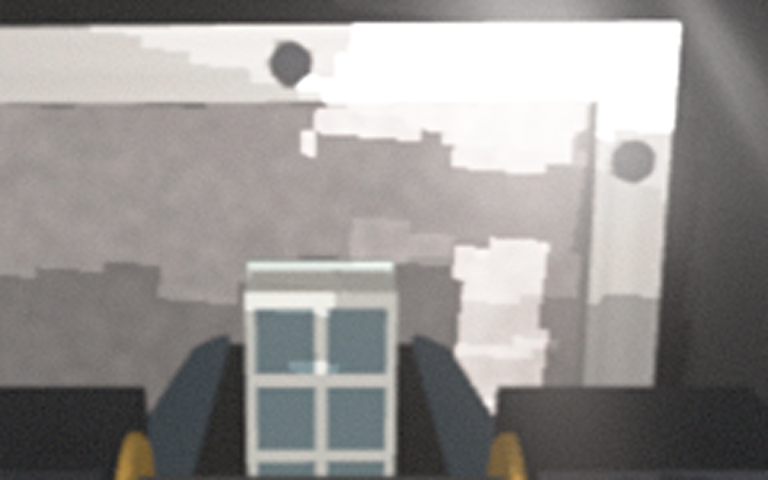

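Run:
```python
from h import *
d=load('w18.png')
Z=lambda x,y:(180+(x+.5)/3.2-.5,115+(y+.5)/3.2-.5)
g=lambda x,y,z:px2w(d,*Z(x,y),z)
C=np.array([571.2,-54.4]);q=np.radians(4.7);X=np.array([np.cos(q),np.sin(q)]);Y=np.array([-X[1],X[0]])
def rel(p): v=np.array(p)[:2]-C; return np.round([v@X,v@Y],1)
for n,x,y,z in [('corner',596,102,18),('endL',5,103,18),('fl',247,263,14.5),('fr',394,263,14.5),('long',586,384,18)]: print(n,rel(g(x,y,z)))
print('tcp',rel([530.4,-113.8]))
```

```text
corner [-0.2  0.3]
endL [-95.7   0.2]
fl [-57.3 -27.1]
fr [-32.2 -27.2]
long [  1.1 -47.8]
tcp [-45.5 -55.9]
```

>>> drive_tool(
  moves=[
    {"claw":1,"dx":0.4,"dy":0.5,"dz":0,"yaw":0},
    {"claw":1,"dx":0.4,"dy":0.5,"dz":0,"yaw":0},
    {"claw":1,"dx":0.4,"dy":0.45,"dz":0,"yaw":0},
    {"claw":1,"dx":0,"dy":0,"dz":0,"yaw":0},
  ],
)

```text
time_s: 26.45
ee_pos: [558.6, -87.3, 22.5]
ee_rot: [179.8, -0.1, 94.5]
force: [0.3, -0.1, -1.5]
gripper_width: 24.2
```

Run:
```python
from h import *
st();d=snap('wrist','w19.png')
cv2.imwrite('pics/w19z.png',cv2.resize(d['color'][115:265,180:380],None,fx=3.8,fy=3.8,interpolation=cv2.INTER_CUBIC))
```

```text
{'time_s': np.float64(26.45), 'ee_pos': array([558.55, -87.34,  22.54]), 'ee_rot': array([ 1.7982e+02, -6.0000e-02,  9.4520e+01]), 'force': array([ 0.28, -0.13, -1.52]), 'gripper_width': np.float64(24.24), 'qpos': array([-10.11,  28.04, 105.28,   0.14,  46.52, -14.73])}
```

View pics/w19z.png

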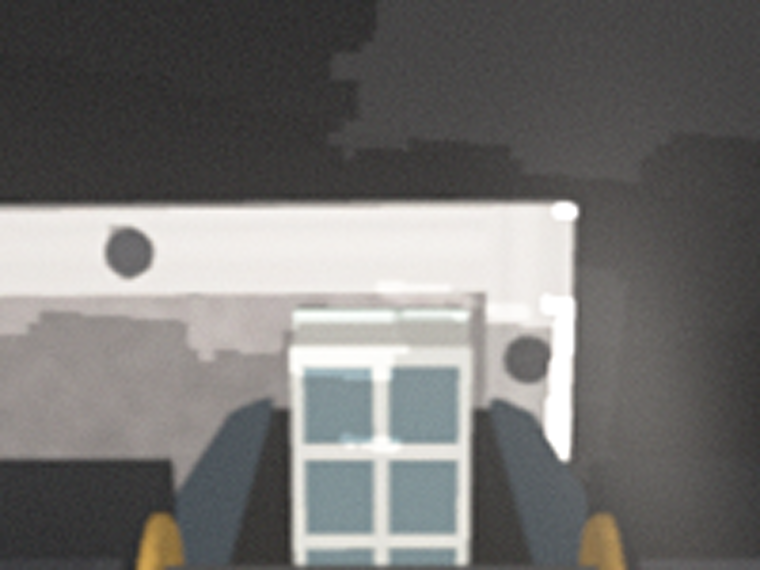

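Nearly identical to the first approach (gap about 2 mm on each fence: plate right edge at column 470 against the fence at 485, front edge at row 311 against 296). Close with the same small steps.

>>> drive_tool(
  moves=[
    {"claw":1,"dx":0.05,"dy":0.1,"dz":0,"yaw":-0.02},
    {"claw":1,"dx":0.05,"dy":0.08,"dz":0,"yaw":0},
    {"claw":1,"dx":0.05,"dy":0,"dz":0,"yaw":0},
    {"claw":1,"dx":0.04,"dy":0,"dz":0,"yaw":0},
  ],
)

```text
time_s: 27.0
ee_pos: [560.7, -83.8, 22.4]
ee_rot: [179.9, -0.1, 94.6]
force: [-0.7, 0.6, -0.3]
gripper_width: 23.8
```

Run:
```python
from h import *
st();d=snap('wrist','w20.png')
cv2.imwrite('pics/w20z.png',cv2.resize(d['color'][115:265,180:380],None,fx=3.8,fy=3.8,interpolation=cv2.INTER_CUBIC))
```

```text
{'time_s': np.float64(27.0), 'ee_pos': array([560.71, -83.82,  22.36]), 'ee_rot': array([ 1.7991e+02, -6.0000e-02,  9.4640e+01]), 'force': array([-0.69,  0.63, -0.25]), 'gripper_width': np.float64(23.79), 'qpos': array([ -9.71,  28.2 , 105.  ,   0.11,  46.74, -14.43])}
```

View pics/w20z.png

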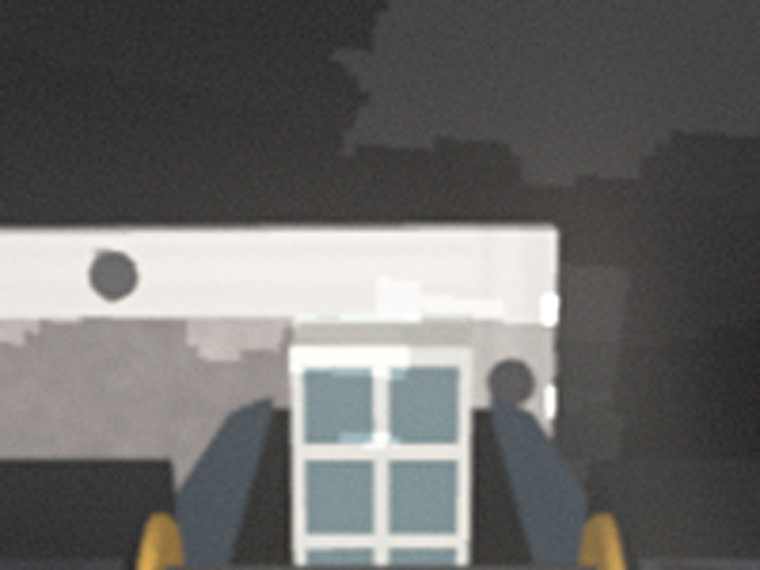

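>>> drive_tool(
  moves=[
    {"claw":1,"dx":0,"dy":0,"dz":-0.5,"yaw":0},
    {"claw":1,"dx":0,"dy":0,"dz":-0.7,"yaw":0},
    {"claw":1,"dx":0,"dy":0,"dz":-1,"yaw":0},
    {"claw":1,"dx":0,"dy":0,"dz":-1,"yaw":0},
    {"claw":1,"dx":0,"dy":0,"dz":-1,"yaw":0},
  ],
)

```text
time_s: 27.68
ee_pos: [560.3, -83.8, 111.5]
ee_rot: [179.9, -0.1, 94.6]
force: [0.1, 0.4, -0.8]
gripper_width: 23.6
```

```bash
python3 plan.py 525 174 138 94.5 1
```

```text
27.68 [560.3 -83.8 111.5] [ 1.799e+02 -1.000e-01  9.460e+01] [ 0.1  0.4 -0.8] 23.6
13
1.0 -0.06 -0.1 0.01
1.0 -0.06 -0.1 0.0
1.0 -0.06 -0.1 0.0
1.0 -0.06 -0.1 0.0
1.0 -0.06 -0.1 0.0
1.0 -0.05 -0.1 0.0
1.0 -0.06 -0.1 0.0
1.0 -0.05 -0.1 0.0
1.0 -0.06 -0.1 0.0
1.0 -0.05 -0.11 0.0
1.0 -0.06 -0.1 0.0
1.0 -0.05 -0.11 0.0
0.99 -0.06 -0.1 0.0
```

>>> drive_tool(
  moves=[
    {"claw":1,"dx":0.6,"dy":-0.04,"dz":-0.6,"yaw":0},
    {"claw":1,"dx":0.8,"dy":-0.05,"dz":-0.4,"yaw":0},
    {"claw":1,"dx":1,"dy":-0.06,"dz":-0.2,"yaw":0},
    {"claw":1,"dx":1,"dy":-0.06,"dz":-0.1,"yaw":0},
    {"claw":1,"dx":1,"dy":-0.06,"dz":0,"yaw":0},
  ],
)

```text
time_s: 28.3
ee_pos: [546.7, 9.6, 141.0]
ee_rot: [179.8, -0.1, 94.6]
force: [1.0, -0.2, -0.4]
gripper_width: 24.0
```

>>> drive_tool(
  moves=[
    {"claw":1,"dx":1,"dy":-0.06,"dz":0,"yaw":0},
    {"claw":1,"dx":1,"dy":-0.06,"dz":0,"yaw":0},
    {"claw":1,"dx":1,"dy":-0.06,"dz":0,"yaw":0},
    {"claw":1,"dx":1,"dy":-0.06,"dz":0,"yaw":0},
    {"claw":1,"dx":1,"dy":-0.06,"dz":0,"yaw":0},
  ],
)

```text
time_s: 28.92
ee_pos: [526.8, 118.8, 138.6]
ee_rot: [-179.8, -0.2, 94.9]
force: [0.1, 0.4, -0.6]
gripper_width: 23.9
```

```bash
python3 plan.py 525.5 176 135 94.5 1
```

```text
28.93 [526.8 118.8 138.6] [-179.8   -0.2   94.9] [ 0.1  0.4 -0.6] 23.9
3
1.0 0.06 0.06 0.04
1.0 0.06 0.06 0.0
0.86 0.04 0.06 0.0
```

>>> drive_tool(
  moves=[
    {"claw":1,"dx":0.9,"dy":0.06,"dz":0.06,"yaw":0.05},
    {"claw":1,"dx":0.9,"dy":0.05,"dz":0.06,"yaw":0},
    {"claw":1,"dx":0.7,"dy":0.04,"dz":0.06,"yaw":0},
    {"claw":1,"dx":0,"dy":0,"dz":0,"yaw":0},
    {"claw":1,"dx":0,"dy":0,"dz":0,"yaw":0},
  ],
)

```text
time_s: 29.55
ee_pos: [522.3, 175.1, 133.3]
ee_rot: [-179.5, -0.1, 94.7]
force: [0.0, -0.3, -0.4]
gripper_width: 24.2
```

Run:
```python
from h import *
st();d=snap('wrist','w21.png')
cv2.imwrite('pics/w21z.png',cv2.resize(d['color'][120:260,180:380],None,fx=3.8,fy=3.8,interpolation=cv2.INTER_CUBIC))
```

```text
{'time_s': np.float64(29.55), 'ee_pos': array([522.25, 175.13, 133.28]), 'ee_rot': array([-1.7948e+02, -1.4000e-01,  9.4740e+01]), 'force': array([ 0.03, -0.25, -0.44]), 'gripper_width': np.float64(24.23), 'qpos': array([17.19, 20.06, 99.44,  0.29, 60.98, 12.31])}
```

View pics/w21z.png

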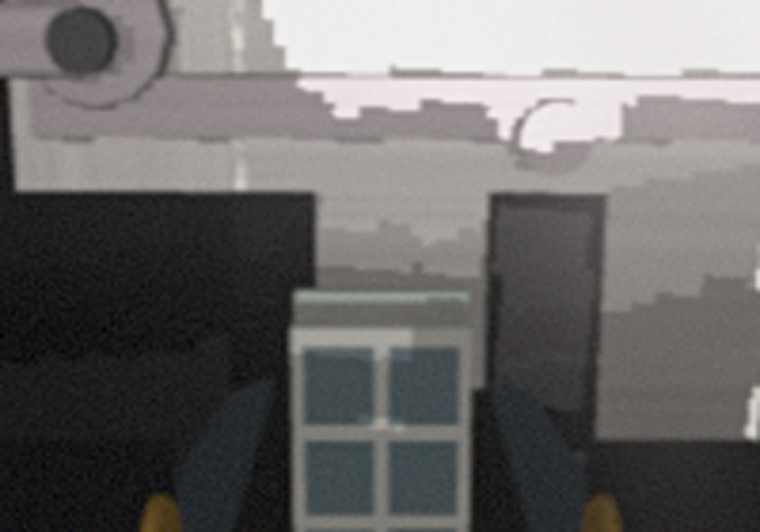

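```bash
cat > rel.py <<'E'
from h import *
def run(f,x0,y0,s,C,pts,yaw=4.5):
    d=load(f); q=np.radians(yaw);X=np.array([np.cos(q),np.sin(q)]);Y=np.array([-X[1],X[0]])
    for n,x,y,z in pts:
        p=px2w(d,x0+(x+.5)/s-.5,y0+(y+.5)/s-.5,z); v=p[:2]-C; print(n,np.round(p,1),np.round([v@X,v@Y],1))
    v=np.array(telemetry.state()['ee_pos'][:2])-C; print('tcp',np.round([v@X,v@Y],1))
E
python3 - <<'E'
from rel import *
run('w21.png',180,120,3.8,np.array([526.1,181.0]),[('L',315,250,86.5),('R',487,300,86.5),('L',315,200,86.5),('R',490,200,86.5),('fl',294,293,125.4),('fr',469,293,125.4),('bar',270,138,92),('bar',690,139,92)])
E
```

```text
L [509.  201.7  86.5] [-15.4  22. ]
R [539.7 195.4  86.5] [14.7 13.3]
L [508.4 210.5  86.5] [-15.4  30.8]
R [538.4 213.   86.5] [14.8 31. ]
fl [508.2 202.8 125.4] [-16.2  23.2]
fr [533.3 205.  125.4] [ 9.  23.3]
bar [500.5 221.   92. ] [-22.4  41.9]
bar [569.8 226.7  92. ] [47.2 42.2]
tcp [-4.3 -5.6]
```

>>> drive_tool(
  moves=[
    {"claw":1,"dx":0.4,"dy":0.09,"dz":0.3,"yaw":0.02},
    {"claw":1,"dx":0.4,"dy":0.08,"dz":0.3,"yaw":0},
    {"claw":1,"dx":0,"dy":0,"dz":0.4,"yaw":0},
    {"claw":1,"dx":0,"dy":0,"dz":0.25,"yaw":0},
    {"claw":1,"dx":0,"dy":0,"dz":0,"yaw":0},
  ],
)

```text
time_s: 30.22
ee_pos: [524.3, 191.1, 106.1]
ee_rot: [-179.4, -0.1, 94.4]
force: [0.3, -0.2, -0.2]
gripper_width: 23.8
```

Run:
```python
from h import *
st();d=snap('wrist','w22.png')
cv2.imwrite('pics/w22z.png',cv2.resize(d['color'][120:260,180:380],None,fx=3.8,fy=3.8,interpolation=cv2.INTER_CUBIC))
```

```text
{'time_s': np.float64(30.22), 'ee_pos': array([524.25, 191.09, 106.06]), 'ee_rot': array([-1.7942e+02, -1.2000e-01,  9.4420e+01]), 'force': array([ 0.27, -0.15, -0.24]), 'gripper_width': np.float64(23.81), 'qpos': array([ 18.69,  22.21, 100.49,   0.31,  57.84,  14.11])}
```

View pics/w22z.png

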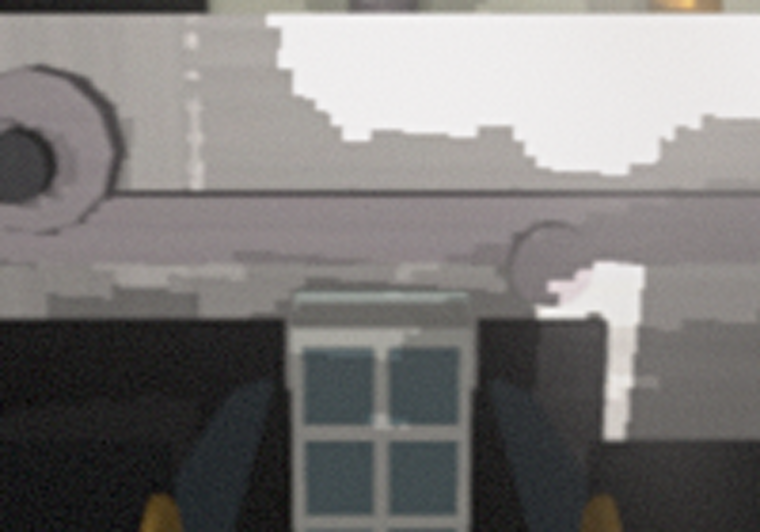

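Run:
```python
from rel import *
run('w22.png',180,120,3.8,np.array([526.1,181.0]),[('L',287,350,86.5),('R',478,350,86.5),('fl',293,293,98.3),('fr',470,293,98.3),('bar',300,263,92),('bar',690,264,92)])
```

```text
L [509.  207.   86.5] [-15.   27.3]
R [538.6 209.4  86.5] [14.7 27.3]
fl [510.1 218.9  98.3] [-12.9  39. ]
fr [535.5 220.9  98.3] [12.5 39.1]
bar [510.5 222.1  92. ] [-12.3  42.1]
bar [568.  226.5  92. ] [45.3 42.1]
tcp [-0.9 10.2]
```

>>> drive_tool(
  moves=[
    {"claw":1,"dx":0.02,"dy":0,"dz":0.3,"yaw":0},
    {"claw":1,"dx":0,"dy":0,"dz":0.2,"yaw":0},
    {"claw":1,"dx":0,"dy":0,"dz":0.07,"yaw":0},
    {"claw":1,"dx":0,"dy":0,"dz":0,"yaw":0},
  ],
)

```text
time_s: 30.78
ee_pos: [524.6, 191.5, 95.3]
ee_rot: [-179.5, -0.1, 94.4]
force: [-0.7, -0.5, -1.1]
gripper_width: 23.9
```

>>> drive_tool(
  moves=[
    {"claw":1,"dx":0,"dy":0,"dz":0.04,"yaw":0},
    {"claw":0.25,"dx":0,"dy":0,"dz":0,"yaw":0},
    {"claw":0.25,"dx":0,"dy":0,"dz":0,"yaw":0},
    {"claw":0.25,"dx":0,"dy":0,"dz":-0.5,"yaw":0},
    {"claw":0.25,"dx":0,"dy":0,"dz":-0.8,"yaw":0},
  ],
)

```text
time_s: 31.4
ee_pos: [524.3, 191.2, 121.0]
ee_rot: [-179.4, -0.1, 94.4]
force: [-0.1, 0.0, -0.6]
gripper_width: 34.2
```

>>> drive_tool(
  moves=[
    {"claw":0,"dx":-0.5,"dy":0,"dz":-1,"yaw":0},
    {"claw":0,"dx":-1,"dy":0.4,"dz":-1,"yaw":0},
    {"claw":0,"dx":-1,"dy":0.4,"dz":-0.8,"yaw":0},
    {"claw":0,"dx":-1,"dy":0.4,"dz":-0.5,"yaw":0},
    {"claw":0,"dx":-0.8,"dy":0.4,"dz":0,"yaw":0},
  ],
)

```text
time_s: 32.02
ee_pos: [565.7, 107.0, 193.0]
ee_rot: [-179.8, -0.2, 94.6]
force: [-0.8, 0.0, -0.6]
gripper_width: 45.7
```

Run:
```python
from h import *
d=snap('wrist','w23.png'); st(); t=snap('top','t23.png'); s=snap('scene','s23.png')
cv2.imwrite('pics/w23z.png',cv2.resize(d['color'][0:255,100:450],None,fx=2.2,fy=2.2,interpolation=cv2.INTER_CUBIC))
cv2.imwrite('pics/t23z.png',cv2.resize(t['color'][150:300,75:395],None,fx=2.4,fy=2.4,interpolation=cv2.INTER_CUBIC))
```

```text
{'time_s': np.float64(32.08), 'ee_pos': array([566.66, 105.21, 192.38]), 'ee_rot': array([-1.7979e+02, -8.0000e-02,  9.4500e+01]), 'force': array([ 1.09, -2.38, -0.4 ]), 'gripper_width': np.float64(45.64), 'qpos': array([ 9.32, 19.35, 91.3 ,  0.1 , 69.56,  4.79])}
```

View pics/w23z.png

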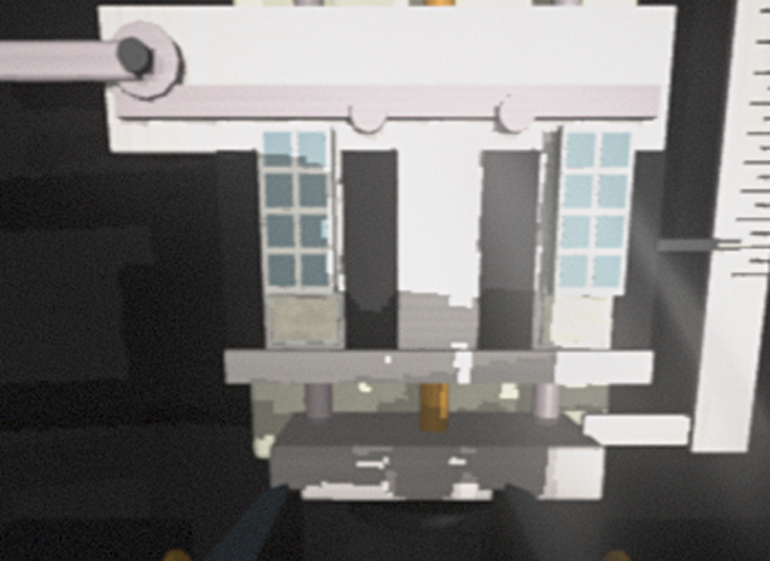

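View pics/t23z.png

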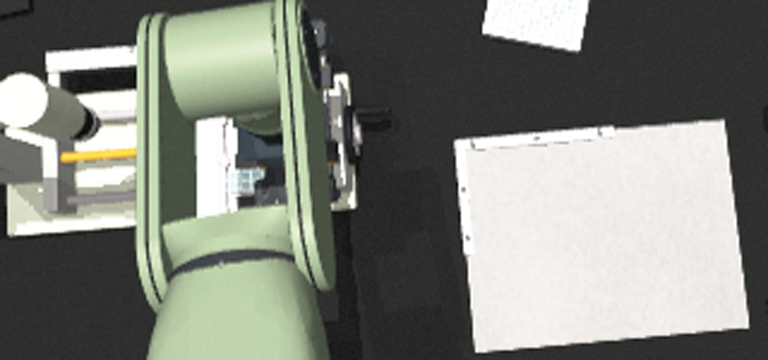

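```bash
python3 plan.py 400 215 145 94.5 0
```

```text
32.17 [564.7 107.2 191.2] [-179.6   -0.2   94.5] [ 0.3  0.8 -0.1] 45.7
8
0.77 -1.0 0.3 -0.0
0.77 -1.0 0.3 -0.0
0.77 -1.0 0.3 -0.0
0.77 -1.0 0.29 -0.0
0.78 -1.0 0.3 -0.0
0.77 -1.0 0.29 -0.0
0.78 -1.0 0.3 -0.0
0.61 -0.79 0.23 -0.0
```

>>> drive_tool(
  moves=[
    {"claw":0,"dx":0.75,"dy":-1,"dz":0.2,"yaw":0},
    {"claw":0,"dx":0.75,"dy":-1,"dz":0.2,"yaw":0},
    {"claw":0,"dx":0.75,"dy":-1,"dz":0.3,"yaw":0},
    {"claw":0,"dx":0.75,"dy":-1,"dz":0.3,"yaw":0},
    {"claw":0,"dx":0.75,"dy":-1,"dz":0.3,"yaw":0},
  ],
)

```text
time_s: 32.8
ee_pos: [453.2, 178.2, 162.4]
ee_rot: [-179.2, -0.3, 94.5]
force: [0.8, -0.2, 0.2]
gripper_width: 45.6
```

>>> drive_tool(
  moves=[
    {"claw":0,"dx":0.75,"dy":-1,"dz":0.3,"yaw":0},
    {"claw":0,"dx":0.75,"dy":-1,"dz":0.3,"yaw":0},
    {"claw":0,"dx":0.5,"dy":-0.8,"dz":0.2,"yaw":0},
    {"claw":0,"dx":0,"dy":0,"dz":0,"yaw":0},
  ],
)

```text
time_s: 33.3
ee_pos: [387.2, 216.6, 144.9]
ee_rot: [-178.8, -0.2, 94.7]
force: [-0.0, 0.0, 0.2]
gripper_width: 45.8
```

Run:
```python
from h import *
d=snap('wrist','w24.png'); st();
```

```text
{'time_s': np.float64(33.35), 'ee_pos': array([388.07, 216.54, 145.13]), 'ee_rot': array([-178.85,   -0.24,   94.68]), 'force': array([ 0.03,  0.5 , -0.48]), 'gripper_width': np.float64(45.86), 'qpos': array([ 27.18,  10.59, 111.23,   0.77,  59.15,  22.09])}
```

View pics/w24.png

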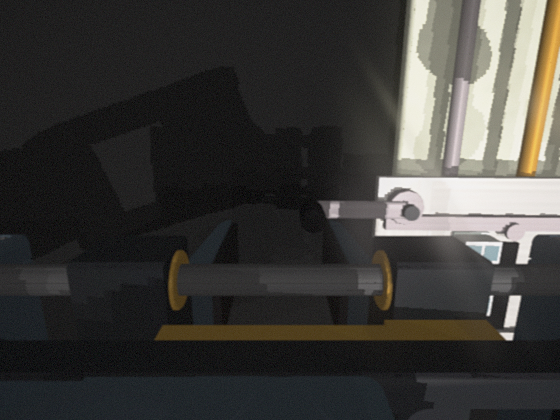

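```bash
python3 - <<'E'
from h import *
d=load('w24.png')
print(px2w(d,312,214,120),px2w(d,313,214,118),px2w(d,405,208,100))
E
python3 plan.py 402 233 101 94.5 0
```

```text
[405.69897631 232.53447521 120.        ] [406.51313837 232.04422162 118.        ] [468.4571695  236.62223101 100.        ]
33.35 [388.1 216.5 145.1] [-178.9   -0.2   94.7] [ 0.   0.5 -0.5] 45.9
3
0.35 0.35 1.0 0.02
0.34 0.34 1.0 0.0
0.07 0.07 0.21 0.0
```

>>> drive_tool(
  moves=[
    {"claw":0,"dx":0.35,"dy":0.45,"dz":0.5,"yaw":0},
    {"claw":0,"dx":0.35,"dy":0.35,"dz":0.8,"yaw":0},
    {"claw":0,"dx":0,"dy":0,"dz":0.8,"yaw":0},
    {"claw":0,"dx":0,"dy":0,"dz":0,"yaw":0},
  ],
)

```text
time_s: 33.85
ee_pos: [406.8, 233.5, 100.5]
ee_rot: [-179.0, -0.3, 94.5]
force: [-6.2, -2.3, 12.6]
gripper_width: 45.7
```

```bash
python3 plan.py 405 232 101 94.5 0
```

```text
33.85 [406.8 233.5 100.5] [-179.    -0.3   94.5] [-6.2 -2.3 12.6] 45.7
1
-0.07 -0.09 -0.03 0.0
```

>>> drive_tool(
  moves=[
    {"claw":0,"dx":0,"dy":0,"dz":-0.2,"yaw":0},
    {"claw":1,"dx":0,"dy":0,"dz":0,"yaw":0},
    {"claw":1,"dx":0,"dy":0,"dz":0,"yaw":0},
    {"claw":1,"dx":0,"dy":0,"dz":0,"yaw":0},
    {"claw":1,"dx":0,"dy":0,"dz":0,"yaw":0},
  ],
  grip_force=12,
)

```text
time_s: 34.48
ee_pos: [405.1, 233.0, 101.9]
ee_rot: [-178.5, -0.2, 94.4]
force: [-2.6, -0.4, 3.5]
gripper_width: 15.7
```

```bash
python3 arc.py 467.5 236.5 63 4.5 -2 9; python3 -c "
from h import *
snap('wrist','w25.png')"
```

```text
[405.1 233.  101.9] [-178.5   -0.2   94.4] [-2.6 -0.4  3.5] 15.7
angle now 91.26031496930662 radius 62.46515535385283
dx -0.57 dy 0.01
dx -0.55 dy 0.14
dx -0.52 dy 0.24
dx -0.47 dy 0.33
dx -0.40 dy 0.41
dx -0.32 dy 0.47
dx -0.23 dy 0.52
dx -0.13 dy 0.55
dx -0.03 dy 0.57
```

View pics/w25.png

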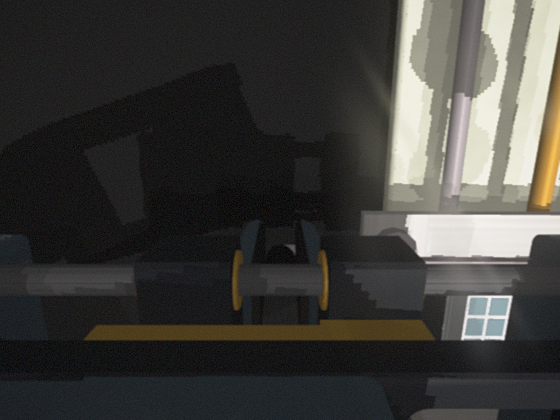

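>>> drive_tool(
  moves=[
    {"claw":1,"dx":-0.57,"dy":0.05,"dz":-0.03,"yaw":0},
    {"claw":1,"dx":-0.56,"dy":0.14,"dz":-0.02,"yaw":0},
    {"claw":1,"dx":-0.53,"dy":0.24,"dz":0,"yaw":0},
    {"claw":1,"dx":-0.48,"dy":0.33,"dz":0,"yaw":0},
  ],
)

```text
time_s: 35.02
ee_pos: [422.5, 189.5, 102.0]
ee_rot: [-178.3, -0.2, 94.5]
force: [-4.8, 0.6, 3.5]
gripper_width: 15.9
```

```bash
python3 arc.py 467.5 236.5 65 4.5 -2 6
```

```text
[422.5 189.5 102. ] [-178.3   -0.2   94.5] [-4.8  0.6  3.5] 15.9
angle now 48.25160085557098 radius 65.12667220360072
dx -0.33 dy 0.35
dx -0.28 dy 0.39
dx -0.22 dy 0.42
dx -0.15 dy 0.45
dx -0.09 dy 0.47
dx -0.02 dy 0.47
```

>>> drive_tool(
  moves=[
    {"claw":1,"dx":-0.33,"dy":0.35,"dz":0,"yaw":0},
    {"claw":1,"dx":-0.28,"dy":0.39,"dz":0,"yaw":0},
    {"claw":1,"dx":-0.22,"dy":0.42,"dz":0,"yaw":0},
    {"claw":1,"dx":-0.15,"dy":0.45,"dz":0,"yaw":0},
    {"claw":1,"dx":0,"dy":0,"dz":0,"yaw":0},
  ],
)

```text
time_s: 35.65
ee_pos: [458.6, 166.1, 101.7]
ee_rot: [-178.2, 0.1, 94.4]
force: [-0.2, -0.5, 0.2]
gripper_width: 16.0
```

```bash
python3 arc.py 467.5 236.5 65 4.5 -2 3
```

```text
[458.6 166.1 101.7] [-1.782e+02  1.000e-01  9.440e+01] [-0.2 -0.5  0.2] 16.0
angle now 11.70861421382001 radius 70.94319546462187
dx 0.25 dy 0.32
dx -0.02 dy 0.26
dx -0.00 dy 0.26
```

>>> drive_tool(
  moves=[
    {"claw":1,"dx":0.05,"dy":0.3,"dz":0,"yaw":0},
    {"claw":1,"dx":0.05,"dy":0.3,"dz":0,"yaw":0},
    {"claw":1,"dx":0,"dy":0.15,"dz":0,"yaw":0},
    {"claw":1,"dx":0,"dy":0,"dz":0,"yaw":0},
  ],
)

```text
time_s: 36.15
ee_pos: [473.9, 166.5, 101.6]
ee_rot: [-178.1, 0.5, 94.6]
force: [-1.1, -2.8, 2.2]
gripper_width: 15.5
```

```bash
python3 arc.py 467.5 236.5 65 4.5 -2 3; python3 -c "
from h import *
snap('wrist','w26.png')"
```

```text
[473.9 166.5 101.6] [-178.1    0.5   94.6] [-1.1 -2.8  2.2] 15.5
angle now -0.7028900881979651 radius 70.27436077184713
dx 0.26 dy 0.02
dx 0.00 dy 0.02
dx 0.00 dy 0.02
```

View pics/w26.png

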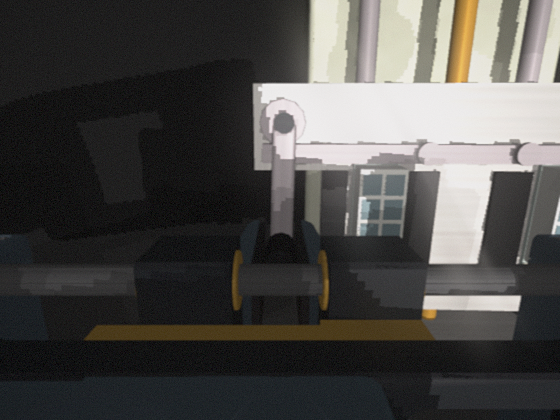

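>>> drive_tool(
  moves=[
    {"claw":1,"dx":0,"dy":0.15,"dz":0,"yaw":0},
    {"claw":1,"dx":0,"dy":0.1,"dz":0,"yaw":0},
  ],
)

```text
time_s: 36.45
ee_pos: [475.6, 166.6, 101.4]
ee_rot: [-177.7, 0.5, 94.6]
force: [-8.9, -3.0, 8.6]
gripper_width: 16.2
```

>>> drive_tool(
  moves=[
    {"claw":1,"dx":0,"dy":-0.1,"dz":0,"yaw":0},
    {"claw":0.1,"dx":0,"dy":0,"dz":0,"yaw":0},
    {"claw":0.1,"dx":0,"dy":0,"dz":0,"yaw":0},
    {"claw":0.1,"dx":0,"dy":0,"dz":-0.6,"yaw":0},
    {"claw":0.1,"dx":0,"dy":0,"dz":-1,"yaw":0},
  ],
)

```text
time_s: 37.08
ee_pos: [476.3, 168.5, 133.4]
ee_rot: [-177.8, 0.4, 94.5]
force: [0.6, -0.1, -0.0]
gripper_width: 41.5
```

>>> drive_tool(
  moves=[
    {"claw":0.1,"dx":-1,"dy":0.5,"dz":-1,"yaw":0},
    {"claw":0.1,"dx":-1,"dy":0.7,"dz":-1,"yaw":0},
    {"claw":0.1,"dx":-1,"dy":0.7,"dz":-1,"yaw":0},
    {"claw":0.1,"dx":-0.5,"dy":0.5,"dz":-0.5,"yaw":0},
    {"claw":0.1,"dx":0,"dy":0,"dz":0,"yaw":0},
  ],
)

```text
time_s: 37.7
ee_pos: [536.4, 103.0, 209.9]
ee_rot: [-178.4, 0.2, 94.5]
force: [-0.5, 0.6, -0.7]
gripper_width: 41.1
```

Run:
```python
from h import *
d=snap('wrist','w27.png'); st()
cv2.imwrite('pics/w27z.png',cv2.resize(d['color'][0:255,130:480],None,fx=2.2,fy=2.2,interpolation=cv2.INTER_CUBIC))
```

```text
{'time_s': np.float64(37.75), 'ee_pos': array([535.65, 103.31, 209.39]), 'ee_rot': array([-178.34,    0.21,   94.58]), 'force': array([ 0.37,  0.13, -0.14]), 'gripper_width': np.float64(41.13), 'qpos': array([ 9.750e+00,  1.672e+01,  9.267e+01, -6.000e-02,  7.229e+01,
        5.190e+00])}
```

View pics/w27z.png

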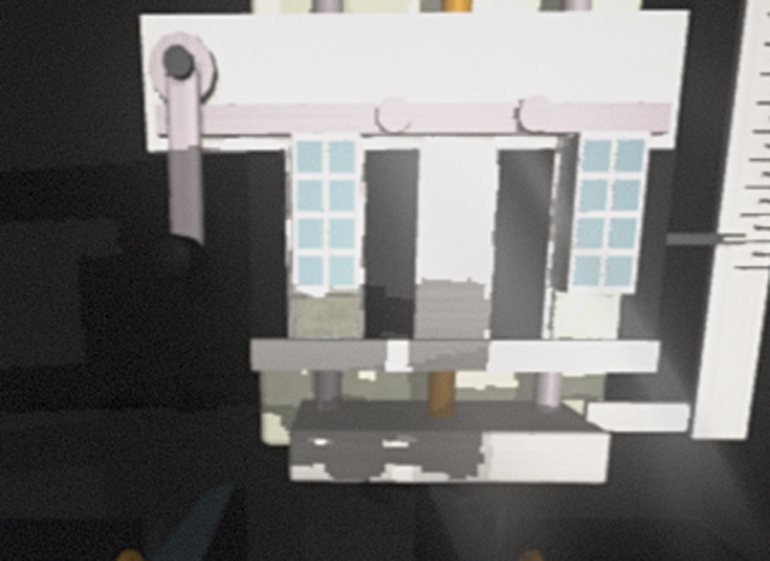

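Run:
```python
from rel import *
run('w27.png',130,0,2.2,np.array([576.0,185.0]),[('barL',280,134,92),('barR',560,134,92),('stopL',270,340,92),('stopR',650,341,92),('labA l',293,337,87.5),('labA r',362,339,87.5),('labC r',618,338,87.5),('labC l',552,339,87.5),('knob',173,252,120),('pivot',178,62,105),('Afl',293,137,103),('Afr',361,137,103),('Cfl',584,136,103),('Cfr',650,137,103)])
```

```text
barL [506.7 216.1  92. ] [-66.7  36.5]
barR [607.7 223.8  92. ] [34.7 36.2]
stopL [507.5 141.2  92. ] [-71.8 -38.2]
stopR [653.7 153.   92. ] [ 74.9 -38. ]
labA l [516.  142.7  87.5] [-63.1 -37.5]
labA r [543.3 144.1  87.5] [-35.8 -38.2]
labC r [643.  152.8  87.5] [ 64.2 -37.4]
labC l [617.5 150.3  87.5] [ 38.6 -37.9]
knob [475.2 171.6 120. ] [-101.5   -5.4]
pivot [471.7 234.4 105. ] [-100.1   57.4]
Afl [512.4 213.9 103. ] [-61.1  33.8]
Afr [536.2 215.7 103. ] [-37.3  33.7]
Cfl [613.4 221.9 103. ] [40.1 33.8]
Cfr [636.1 223.3 103. ] [62.9 33.4]
tcp [-46.6 -78.3]
```

```bash
python3 plan.py 590 -40 180 94.5 0.1
python3 - <<'E'
from h import *
c=load('scene0.png')['color']
cv2.imwrite('pics/s_wh.png',cv2.resize(c[170:215,280:350],None,fx=11,fy=11,interpolation=cv2.INTER_CUBIC))
d=load('w11.png'); cv2.imwrite('pics/w11z.png',cv2.resize(d['color'][0:90,270:470],None,fx=4,fy=4,interpolation=cv2.INTER_CUBIC))
E
```

```text
37.75 [535.7 103.3 209.4] [-178.3    0.2   94.6] [ 0.4  0.1 -0.1] 41.1
8
-1.0 0.29 0.2 0.01
-1.0 0.29 0.2 -0.0
-1.0 0.29 0.2 -0.0
-1.0 0.29 0.2 -0.0
-1.0 0.29 0.2 -0.0
-1.0 0.3 0.2 -0.0
-1.0 0.29 0.2 -0.0
-0.36 0.11 0.07 -0.0
```

View pics/s_wh.png

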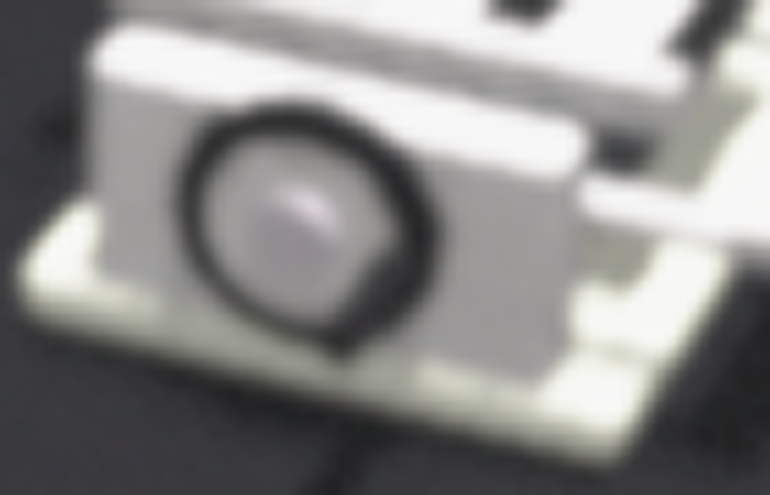

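View pics/w11z.png

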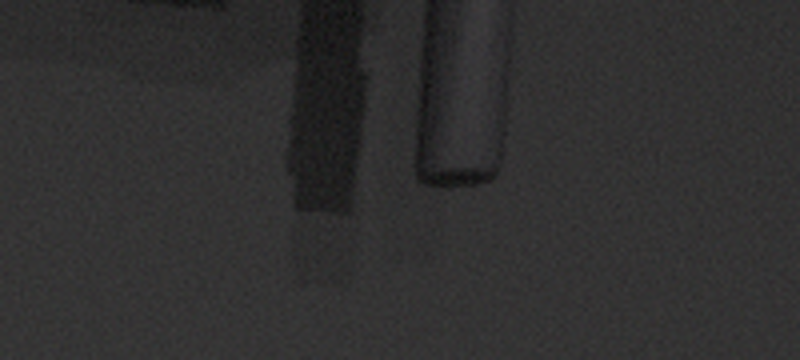

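>>> drive_tool(
  moves=[
    {"claw":0.1,"dx":-1,"dy":0.3,"dz":0.1,"yaw":0},
    {"claw":0.1,"dx":-1,"dy":0.3,"dz":0.1,"yaw":0},
    {"claw":0.1,"dx":-1,"dy":0.3,"dz":0.1,"yaw":0},
    {"claw":0.1,"dx":-1,"dy":0.3,"dz":0.2,"yaw":0},
    {"claw":0.1,"dx":-1,"dy":0.3,"dz":0.2,"yaw":0},
  ],
)

```text
time_s: 38.38
ee_pos: [573.7, 0.5, 192.6]
ee_rot: [-178.2, 0.2, 94.7]
force: [0.6, -0.3, 0.1]
gripper_width: 41.1
```

>>> drive_tool(
  moves=[
    {"claw":0.1,"dx":-1,"dy":0.3,"dz":0.2,"yaw":0},
    {"claw":0.1,"dx":-0.8,"dy":0.3,"dz":0.2,"yaw":0},
    {"claw":0.1,"dx":0,"dy":0,"dz":0,"yaw":0},
  ],
)

```text
time_s: 38.75
ee_pos: [589.6, -39.0, 182.7]
ee_rot: [-178.1, 0.2, 94.5]
force: [-0.3, 0.8, 0.5]
gripper_width: 40.8
```

Run:
```python
from h import *
d=snap('wrist','w28.png'); st(); t=snap('top','t28.png'); s=snap('scene','s28.png')
cv2.imwrite('pics/w28z.png',cv2.resize(d['color'][0:255,150:470],None,fx=2.4,fy=2.3,interpolation=cv2.INTER_CUBIC))
cv2.imwrite('pics/s28z.png',cv2.resize(s['color'][120:220,270:400],None,fx=6,fy=6,interpolation=cv2.INTER_CUBIC))
cv2.imwrite('pics/t28z.png',cv2.resize(t['color'][150:260,75:265],None,fx=4,fy=4,interpolation=cv2.INTER_CUBIC))
```

```text
{'time_s': np.float64(38.8), 'ee_pos': array([589.45, -38.35, 182.95]), 'ee_rot': array([-178.1 ,    0.2 ,   94.58]), 'force': array([ 1.2 , -0.44,  0.21]), 'gripper_width': np.float64(40.97), 'qpos': array([-4.55, 21.86, 88.86, -0.53, 71.13, -8.95])}
```

View pics/w28z.png

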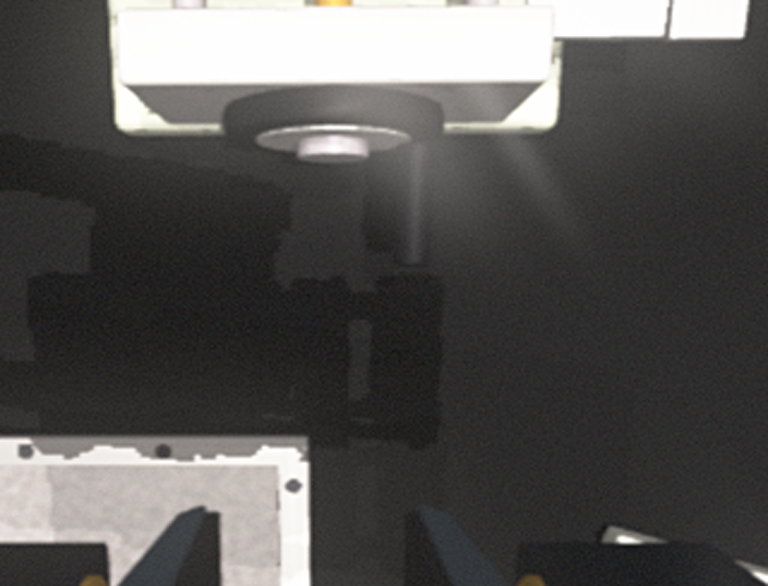

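View pics/t28z.png

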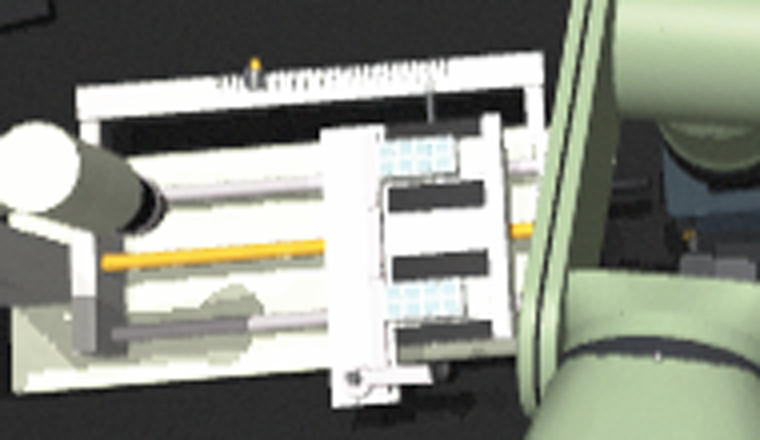

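View pics/s28z.png

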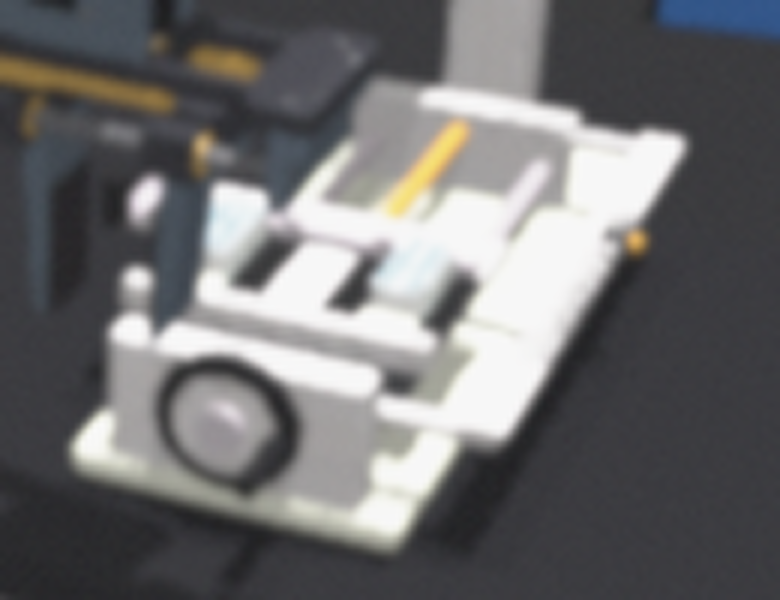

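Run:
```python
from h import *
d=load('w28.png')
q=np.radians(4.5);X=np.array([np.cos(q),np.sin(q)]);Y=np.array([-X[1],X[0]]);O=np.array([576.0,185.0])
def g(x,y,z):
    p=px2w(d,150+(x+.5)/2.4-.5,(y+.5)/2.3-.5,z); v=p[:2]-O; return np.round([v@X,v@Y,z],1)
print('rim',g(222,118,62),g(444,118,62)); print('hubL/R',g(298,152,62),g(369,152,62),'disc',g(256,138,62),g(411,138,62))
for z in (40,50,62,75,85,90): print(z,'handle end L,R',g(399,262,z),g(426,262,z),'root',g(412,147,z))
d=load('top0.png')
def S(x,y,z):
    p=px2w(d,75+(x+.5)/4.8-.5,155+(y+.5)/4.8-.5,z); v=p[:2]-O; return np.round([v@X,v@Y,z],1)
for z in (40,50,62,75,90): print('top handle',S(778,197,z),'wheel c',S(707,250,z), 'rim',S(700,187,z),S(708,302,z))
```

```text
rim [ -37.6 -101.6   62. ] [  36.7 -101.9   62. ]
hubL/R [ -12.  -112.8   62. ] [  12.  -112.9   62. ] disc [ -26.2 -108.1   62. ] [  25.9 -108.3   62. ]
40 handle end L,R [  24.7 -150.    40. ] [  34.8 -149.9   40. ] root [  28.2 -108.    40. ]
50 handle end L,R [  24.  -150.1   50. ] [  33.7 -150.1   50. ] root [  27.4 -109.5   50. ]
62 handle end L,R [  23.1 -150.2   62. ] [  32.5 -150.2   62. ] root [  26.4 -111.3   62. ]
75 handle end L,R [  22.2 -150.4   75. ] [  31.1 -150.4   75. ] root [  25.3 -113.2   75. ]
85 handle end L,R [  21.5 -150.5   85. ] [  30.1 -150.5   85. ] root [  24.5 -114.7   85. ]
90 handle end L,R [  21.1 -150.6   90. ] [  29.6 -150.6   90. ] root [  24.  -115.4   90. ]
top handle [  27.5 -149.5   40. ] wheel c [  -1.9 -103.9   40. ] rim [  37.6 -102.    40. ] [ -34.  -102.5   40. ]
top handle [  25.7 -150.4   50. ] wheel c [  -3.5 -105.1   50. ] rim [  35.7 -103.3   50. ] [ -35.3 -103.7   50. ]
top handle [  23.5 -151.4   62. ] wheel c [  -5.4 -106.6   62. ] rim [  33.4 -104.8   62. ] [ -36.9 -105.2   62. ]
top handle [  21.2 -152.5   75. ] wheel c [  -7.4 -108.2   75. ] rim [  31.  -106.4   75. ] [ -38.6 -106.9   75. ]
top handle [  18.5 -153.8   90. ] wheel c [  -9.7 -110.1   90. ] rim [  28.1 -108.3   90. ] [ -40.5 -108.8   90. ]
```

Run:
```python
from h import *
d=load('s28.png')
q=np.radians(4.5);X=np.array([np.cos(q),np.sin(q)]);Y=np.array([-X[1],X[0]]);O=np.array([576.0,185.0])
def pj(a,b,z): return np.round((w2px(d,list(O+a*X+b*Y)+[z])-[280,170])*11+5,0)
print('wheel c',pj(-.4,-104,62),'top',pj(-.4,-104,99),'right',pj(36.6,-104,62),'bottom',pj(-.4,-104,25))
for th in (70,80,90,100,110,120):
    a=-.4+28*np.sin(np.radians(th)); z=62+28*np.cos(np.radians(th)); print(th,pj(a,-104,z),pj(a,-150,z))
cv2.imwrite('pics/s28w.png',cv2.resize(d['color'][170:215,280:350],None,fx=11,fy=11,interpolation=cv2.INTER_CUBIC))
```

```text
wheel c [305. 221.] top [309.  97.] right [440. 253.] bottom [301. 341.]
70 [402. 212.] [333. 302.]
80 [406. 229.] [338. 320.]
90 [407. 246.] [339. 336.]
100 [405. 261.] [336. 352.]
110 [399. 276.] [331. 367.]
120 [391. 288.] [323. 380.]
```

View pics/s28w.png

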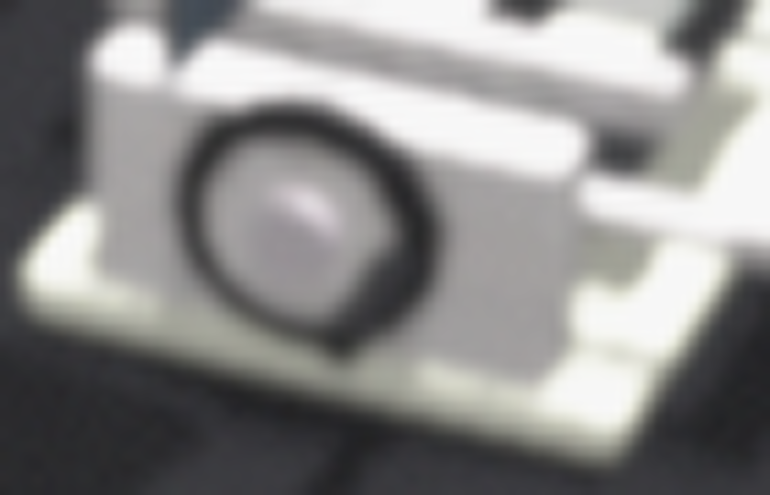

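```bash
cat > crank.py <<'E'
import sys
from h import *
from scipy.spatial.transform import Rotation as Ro
q=np.radians(4.5);X=np.array([np.cos(q),np.sin(q),0]);Y=np.array([-X[1],X[0],0]);O=np.array([576.0,185.0,0])
s=telemetry.state(); p=np.array(s['ee_pos']); R=Ro.from_euler('xyz',s['ee_rot'],degrees=True).as_matrix()
v=p-O; print('t',round(s['time_s'],2),'stage xyz',np.round([v@X,v@Y,p[2]],1),'rot',np.round(s['ee_rot'],1),'F',np.round(s['force'],1),'w',round(s['gripper_width'],1))
def out(a,b):
    e=R.T@(b-a)/20; print('dx %.2f dy %.2f dz %.2f'%tuple(e))
if sys.argv[1]=='to':
    t=O+float(sys.argv[2])*X+float(sys.argv[3])*Y+np.array([0,0,float(sys.argv[4])]); out(p,t)
else: # arc cx cz r ytarget step n   (cz= axis height seen by TCP)
    cx,cz,r,yt,step=map(float,sys.argv[2:7]); n=int(sys.argv[7])
    th=np.degrees(np.arctan2(v@X-cx,p[2]-cz)); print('theta',round(th%360,1),'rad',round(np.hypot(v@X-cx,p[2]-cz),1))
    a=p
    for i in range(n):
        th+=step; yy=v@Y+(yt-v@Y)*(i+1)/n
        b=O+(cx+r*np.sin(np.radians(th)))*X+yy*Y+np.array([0,0,cz+r*np.cos(np.radians(th))]); out(a,b); a=b
E
python3 crank.py to 27.6 -143 95
```

```text
t 38.9 stage xyz [  -4.2 -222.7  183.4] rot [-178.1    0.2   94.7] F [-0.2  0.   0.3] w 41.2
dx 4.00 dy 1.74 dz 4.35
```

>>> drive_tool(
  moves=[
    {"claw":0.1,"dx":0.8,"dy":0.35,"dz":0.8,"yaw":0},
    {"claw":0.1,"dx":0.8,"dy":0.35,"dz":0.8,"yaw":0},
    {"claw":0.1,"dx":0.8,"dy":0.35,"dz":0.8,"yaw":0},
    {"claw":0.1,"dx":0.8,"dy":0.35,"dz":0.8,"yaw":0},
    {"claw":0.1,"dx":0.5,"dy":0.2,"dz":0.6,"yaw":0},
  ],
)

```text
time_s: 39.52
ee_pos: [613.5, 46.7, 101.0]
ee_rot: [-178.1, 0.1, 94.8]
force: [1.0, 0.3, -0.1]
gripper_width: 41.5
```

```bash
python3 crank.py to 27.6 -143 85; python3 -c "
from h import *
snap('wrist','w29.png');t=snap('top','t29.png')"
```

```text
t 39.52 stage xyz [  26.6 -140.8  101. ] rot [-1.781e+02  1.000e-01  9.480e+01] F [ 1.   0.3 -0.1] w 41.5
dx -0.11 dy 0.08 dz 0.80
```

View pics/w29.png

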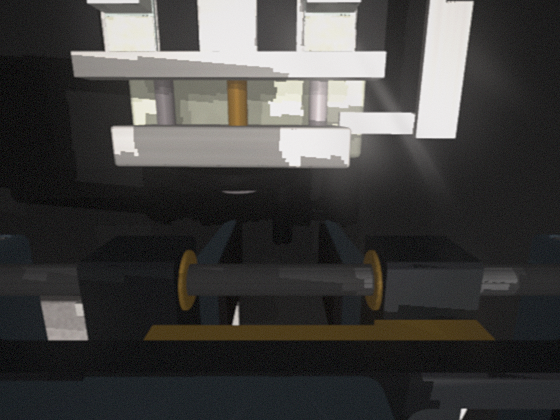

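>>> drive_tool(
  moves=[
    {"claw":0.1,"dx":-0.1,"dy":0.05,"dz":0.8,"yaw":0.03},
    {"claw":0.1,"dx":0,"dy":0,"dz":0.8,"yaw":0},
    {"claw":0.1,"dx":0,"dy":0,"dz":0.7,"yaw":0},
    {"claw":0.1,"dx":0,"dy":0,"dz":0,"yaw":0},
  ],
)

```text
time_s: 40.12
ee_pos: [612.3, 42.5, 51.7]
ee_rot: [-178.0, 0.2, 94.5]
force: [0.0, -0.3, 0.3]
gripper_width: 40.9
```

```bash
python3 crank.py to 27.6 -143 51
```

```text
t 40.12 stage xyz [  25.  -144.9   51.7] rot [-178.     0.2   94.5] F [ 0.  -0.3  0.3] w 40.9
dx 0.10 dy 0.13 dz 0.03
```

>>> drive_tool(
  moves=[
    {"claw":0.1,"dx":0.1,"dy":0.12,"dz":0,"yaw":0},
    {"claw":1,"dx":0,"dy":0,"dz":0,"yaw":0},
    {"claw":1,"dx":0,"dy":0,"dz":0,"yaw":0},
    {"claw":1,"dx":0,"dy":0,"dz":0,"yaw":0},
    {"claw":1,"dx":0,"dy":0,"dz":0,"yaw":0},
  ],
  grip_force=35,
)

```text
time_s: 40.75
ee_pos: [613.6, 44.5, 52.8]
ee_rot: [-177.9, 0.2, 94.5]
force: [-1.1, -0.4, -2.3]
gripper_width: 11.5
```

```bash
python3 crank.py arc -0.4 51 28 -143 25 5
```

```text
t 40.75 stage xyz [  26.5 -143.    52.8] rot [-177.9    0.2   94.5] F [-1.1 -0.4 -2.3] w 11.5
theta 86.2 rad 26.9
dx 0.00 dy -0.02 dz 0.60
dx 0.00 dy -0.32 dz 0.52
dx 0.00 dy -0.51 dz 0.33
dx 0.00 dy -0.60 dz 0.09
dx -0.00 dy -0.58 dz -0.17
```

>>> drive_tool(
  moves=[
    {"claw":1,"dx":0,"dy":-0.05,"dz":0.55,"yaw":0},
    {"claw":1,"dx":0,"dy":-0.25,"dz":0.5,"yaw":0},
  ],
)

```text
time_s: 41.0
ee_pos: [604.5, 43.8, 33.7]
ee_rot: [-177.7, 0.2, 94.5]
force: [-7.5, -0.5, 15.3]
gripper_width: 12.2
```

```bash
python3 crank.py arc -0.4 51 28 -143 25 5; python3 -c "
from h import *
s=snap('scene','s30.png'); w=snap('wrist','w30.png')
cv2.imwrite('pics/s30z.png',cv2.resize(s['color'][120:220,270:400],None,fx=6,fy=6,interpolation=cv2.INTER_CUBIC))"
```

```text
t 41.0 stage xyz [  17.3 -143.    33.7] rot [-177.7    0.2   94.5] F [-7.5 -0.5 15.3] w 12.2
theta 134.4 rad 24.8
dx 0.00 dy -0.38 dz 0.46
dx 0.00 dy -0.60 dz 0.11
dx -0.00 dy -0.59 dz -0.15
dx -0.00 dy -0.47 dz -0.39
dx -0.00 dy -0.26 dz -0.55
```

View pics/s30z.png

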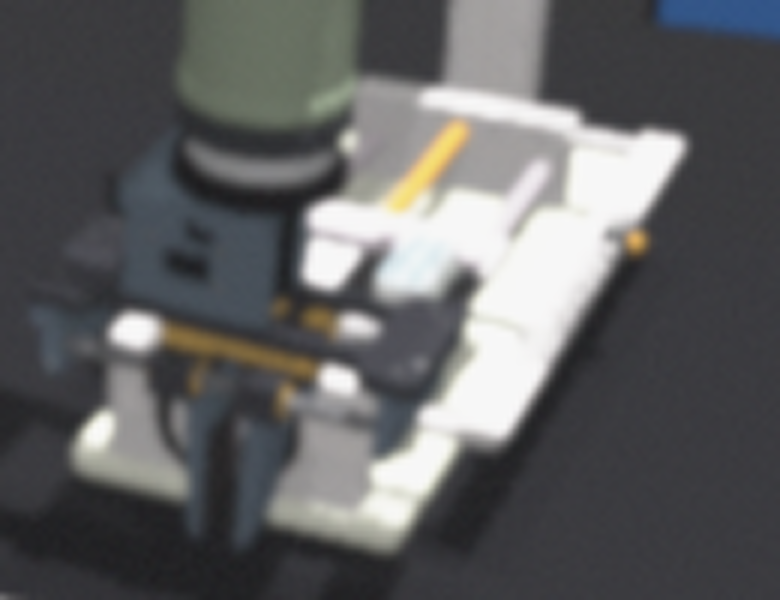

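View pics/w30.png

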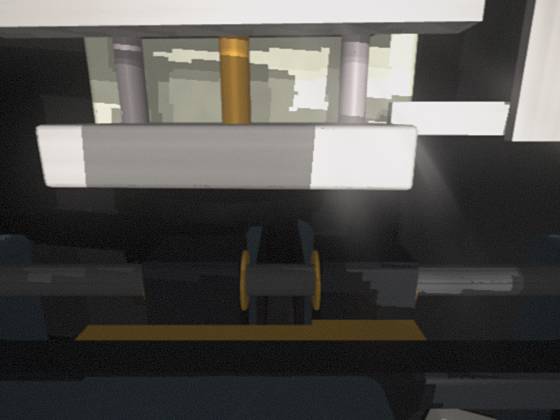

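Run:
```python
from h import *
q=np.radians(4.5);X=np.array([np.cos(q),np.sin(q)]);Y=np.array([-X[1],X[0]]);O=np.array([576.0,185.0])
def g(f,x,y,z):
    p=px2w(load(f),x,y,z); v=p[:2]-O; return np.round([v@X,v@Y],1)
print('w29 stop out',g('w29.png',230,78,92),g('w29.png',76,76,92),g('w29.png',385,77,92),'block front top',g('w29.png',230,166,90))
cv2.imwrite('pics/w30z.png',cv2.resize(load('w30.png')['color'][0:60,100:500],None,fx=2,fy=4))
print('w30',[g('w30.png',240,r,92) for r in (25,28,32,36)],'block',g('w30.png',230,187,90),g('w30.png',230,187,86))
```

```text
w29 stop out [  1.2 -50.9] [-78.1 -50.2] [ 79.1 -50.2] block front top [ -0.5 -95.9]
w30 [array([  7. , -45.5]), array([  7. , -46.3]), array([  7. , -47.4]), array([  7. , -48.5])] block [  1.8 -95.7] [  1.  -96.6]
```

View pics/w30z.png

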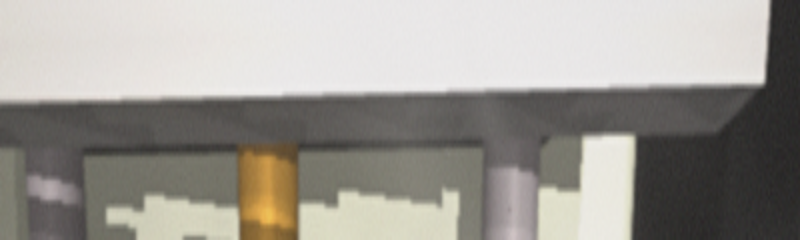

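```bash
python3 crank.py arc -1 54 28 -143 28 5
```

```text
t 41.1 stage xyz [  15.9 -143.    32.8] rot [-177.5    0.2   94.5] F [-6.6 -1.4  4.4] w 11.9
theta 141.4 rad 27.1
dx 0.00 dy -0.57 dz 0.34
dx 0.00 dy -0.68 dz -0.01
dx -0.00 dy -0.59 dz -0.33
dx -0.00 dy -0.37 dz -0.57
dx -0.00 dy -0.06 dz -0.67
```

>>> drive_tool(
  moves=[
    {"claw":1,"dx":0,"dy":-0.57,"dz":0.34,"yaw":0},
    {"claw":1,"dx":0,"dy":-0.68,"dz":0,"yaw":0},
    {"claw":1,"dx":0,"dy":-0.59,"dz":-0.33,"yaw":0},
  ],
)

```text
time_s: 41.48
ee_pos: [569.1, 40.9, 32.7]
ee_rot: [-178.0, 0.2, 94.5]
force: [0.0, -0.5, -6.7]
gripper_width: 12.2
```

```bash
python3 crank.py arc -1 54 28 -143 28 5
```

```text
t 41.48 stage xyz [ -18.1 -143.1   32.7] rot [-178.     0.2   94.5] F [ 0.  -0.5 -6.7] w 12.2
theta 218.9 rad 27.3
dx -0.00 dy -0.45 dz -0.50
dx -0.00 dy -0.13 dz -0.66
dx -0.00 dy 0.20 dz -0.65
dx -0.00 dy 0.48 dz -0.48
dx 0.00 dy 0.65 dz -0.20
```

Good tracking with low forces. Continue.

>>> drive_tool(
  moves=[
    {"claw":1,"dx":0,"dy":-0.45,"dz":-0.5,"yaw":0},
    {"claw":1,"dx":0,"dy":-0.13,"dz":-0.66,"yaw":0},
    {"claw":1,"dx":0,"dy":0.2,"dz":-0.65,"yaw":0},
    {"claw":1,"dx":0,"dy":0.48,"dz":-0.48,"yaw":0},
  ],
)

```text
time_s: 41.98
ee_pos: [574.4, 41.5, 81.7]
ee_rot: [-178.4, 0.2, 94.5]
force: [8.8, 0.6, -30.6]
gripper_width: 12.1
```

```bash
python3 crank.py arc -1 54 28 -143 28 5
```

```text
t 41.98 stage xyz [ -12.9 -142.9   81.7] rot [-178.4    0.2   94.5] F [  8.8   0.6 -30.6] w 12.1
theta 336.8 rad 30.1
dx -0.00 dy 0.71 dz -0.03
dx 0.00 dy 0.65 dz 0.20
dx 0.00 dy 0.48 dz 0.48
dx 0.00 dy 0.20 dz 0.65
dx 0.00 dy -0.13 dz 0.66
```

```bash
python3 crank.py arc -1 52.3 28 -143 28 4
```

```text
t 41.98 stage xyz [ -12.9 -142.9   81.7] rot [-178.4    0.2   94.5] F [  8.8   0.6 -30.6] w 12.1
theta 338.1 rad 31.7
dx -0.00 dy 0.74 dz 0.06
dx 0.00 dy 0.64 dz 0.21
dx 0.00 dy 0.47 dz 0.49
dx 0.00 dy 0.18 dz 0.65
```

>>> drive_tool(
  moves=[
    {"claw":1,"dx":0,"dy":0.74,"dz":0.06,"yaw":0},
    {"claw":1,"dx":0,"dy":0.64,"dz":0.21,"yaw":0},
    {"claw":1,"dx":0,"dy":0.47,"dz":0.49,"yaw":0},
    {"claw":1,"dx":0,"dy":0.18,"dz":0.65,"yaw":0},
  ],
)

```text
time_s: 42.48
ee_pos: [613.7, 44.4, 56.9]
ee_rot: [-177.9, 0.2, 94.5]
force: [-3.5, 0.7, 5.7]
gripper_width: 12.0
```

```bash
python3 crank.py arc -1 52.5 28 -143 28 5
```

```text
t 42.48 stage xyz [  26.6 -143.1   56.9] rot [-177.9    0.2   94.5] F [-3.5  0.7  5.7] w 12.0
theta 81.0 rad 27.9
dx 0.00 dy -0.03 dz 0.68
dx 0.00 dy -0.35 dz 0.58
dx 0.00 dy -0.58 dz 0.35
dx 0.00 dy -0.68 dz 0.04
dx -0.00 dy -0.61 dz -0.29
```

>>> drive_tool(
  moves=[
    {"claw":1,"dx":0,"dy":-0.03,"dz":0.67,"yaw":0},
    {"claw":1,"dx":0,"dy":-0.35,"dz":0.58,"yaw":0},
    {"claw":1,"dx":0,"dy":-0.58,"dz":0.35,"yaw":0},
    {"claw":1,"dx":0,"dy":-0.68,"dz":0.04,"yaw":0},
  ],
)

```text
time_s: 42.98
ee_pos: [581.7, 42.0, 27.3]
ee_rot: [-178.3, 0.2, 94.5]
force: [5.7, 0.5, 3.1]
gripper_width: 11.6
```

```bash
python3 crank.py arc -1 52.5 28 -143 28 4
```

```text
t 42.98 stage xyz [  -5.6 -143.    27.3] rot [-178.3    0.2   94.5] F [5.7 0.5 3.1] w 11.6
theta 190.3 rad 25.6
dx -0.00 dy -0.64 dz -0.14
dx -0.00 dy -0.43 dz -0.52
dx -0.00 dy -0.13 dz -0.66
dx -0.00 dy 0.19 dz -0.65
```

>>> drive_tool(
  moves=[
    {"claw":1,"dx":0,"dy":-0.64,"dz":-0.16,"yaw":0},
    {"claw":1,"dx":0,"dy":-0.43,"dz":-0.5,"yaw":0},
    {"claw":1,"dx":0,"dy":-0.13,"dz":-0.64,"yaw":0},
    {"claw":1,"dx":0,"dy":0.19,"dz":-0.63,"yaw":0},
  ],
)

```text
time_s: 43.48
ee_pos: [559.6, 40.2, 65.1]
ee_rot: [-178.0, 0.2, 94.5]
force: [-0.6, -1.2, -5.7]
gripper_width: 12.1
```

```bash
python3 crank.py arc -1 52.5 28 -143 28 4
```

```text
t 43.48 stage xyz [ -27.7 -143.    65.1] rot [-178.     0.2   94.5] F [-0.6 -1.2 -5.7] w 12.1
theta 295.3 rad 29.5
dx -0.00 dy 0.48 dz -0.51
dx -0.00 dy 0.62 dz -0.28
dx 0.00 dy 0.68 dz 0.04
dx 0.00 dy 0.58 dz 0.35
```

>>> drive_tool(
  moves=[
    {"claw":1,"dx":0,"dy":0.48,"dz":-0.5,"yaw":0},
    {"claw":1,"dx":0,"dy":0.62,"dz":-0.27,"yaw":0},
    {"claw":1,"dx":0,"dy":0.68,"dz":0.05,"yaw":0},
    {"claw":1,"dx":0,"dy":0.58,"dz":0.35,"yaw":0},
  ],
)

```text
time_s: 43.98
ee_pos: [600.8, 43.4, 78.5]
ee_rot: [-177.1, 0.2, 94.5]
force: [-1.5, -0.0, 5.0]
gripper_width: 12.0
```

```bash
python3 crank.py arc -1 52.5 28 -143 28 4
```

```text
t 43.98 stage xyz [  13.6 -143.1   78.5] rot [-177.1    0.2   94.5] F [-1.5 -0.   5. ] w 12.0
theta 29.3 rad 29.9
dx 0.00 dy 0.47 dz 0.52
dx 0.00 dy 0.25 dz 0.63
dx 0.00 dy -0.08 dz 0.67
dx 0.00 dy -0.38 dz 0.56
```

>>> drive_tool(
  moves=[
    {"claw":1,"dx":0,"dy":0.47,"dz":0.5,"yaw":0},
    {"claw":1,"dx":0,"dy":0.25,"dz":0.63,"yaw":0},
    {"claw":1,"dx":0,"dy":-0.08,"dz":0.67,"yaw":0},
    {"claw":1,"dx":0,"dy":-0.38,"dz":0.56,"yaw":0},
  ],
)

```text
time_s: 44.48
ee_pos: [603.4, 43.7, 32.9]
ee_rot: [-176.9, 0.2, 94.6]
force: [-5.8, -0.5, 15.4]
gripper_width: 11.9
```

```bash
python3 crank.py arc -1 52.5 28 -143 28 4
```

```text
t 44.48 stage xyz [  16.2 -143.    32.9] rot [-176.9    0.2   94.6] F [-5.8 -0.5 15.4] w 11.9
theta 138.7 rad 26.1
dx 0.00 dy -0.52 dz 0.41
dx 0.00 dy -0.68 dz 0.03
dx -0.00 dy -0.61 dz -0.29
dx -0.00 dy -0.40 dz -0.54
```

>>> drive_tool(
  moves=[
    {"claw":1,"dx":0,"dy":-0.54,"dz":0.34,"yaw":0},
    {"claw":1,"dx":0,"dy":-0.68,"dz":0.02,"yaw":0},
    {"claw":1,"dx":0,"dy":-0.61,"dz":-0.29,"yaw":0},
    {"claw":1,"dx":0,"dy":-0.4,"dz":-0.54,"yaw":0},
  ],
)

```text
time_s: 44.98
ee_pos: [560.9, 40.3, 42.3]
ee_rot: [-177.3, 0.2, 94.5]
force: [1.1, -0.2, -4.2]
gripper_width: 12.2
```

```bash
python3 crank.py arc -1 52.5 28 -143 28 4
```

```text
t 44.98 stage xyz [ -26.4 -143.    42.3] rot [-177.3    0.2   94.5] F [ 1.1 -0.2 -4.2] w 12.2
theta 248.2 rad 27.4
dx -0.00 dy -0.15 dz -0.65
dx -0.00 dy 0.20 dz -0.65
dx -0.00 dy 0.48 dz -0.47
dx -0.00 dy 0.65 dz -0.19
```

>>> drive_tool(
  moves=[
    {"claw":1,"dx":0,"dy":-0.15,"dz":-0.65,"yaw":0},
    {"claw":1,"dx":0,"dy":0.2,"dz":-0.63,"yaw":0},
    {"claw":1,"dx":0,"dy":0.48,"dz":-0.45,"yaw":0},
    {"claw":1,"dx":0,"dy":0.65,"dz":-0.17,"yaw":0},
  ],
)

```text
time_s: 45.48
ee_pos: [583.6, 42.1, 83.3]
ee_rot: [-176.9, 0.2, 94.5]
force: [-4.4, -0.3, -5.8]
gripper_width: 11.9
```

```bash
python3 crank.py arc -1 52.5 28 -143 25 3; python3 -c "
from h import *
s=snap('scene','s31.png'); w=snap('wrist','w31.png')
cv2.imwrite('pics/s31z.png',cv2.resize(s['color'][120:220,270:400],None,fx=6,fy=6,interpolation=cv2.INTER_CUBIC))"
```

```text
t 45.48 stage xyz [  -3.6 -143.    83.3] rot [-176.9    0.2   94.5] F [-4.4 -0.3 -5.8] w 11.9
theta 355.1 rad 30.9
dx 0.00 dy 0.62 dz 0.19
dx 0.00 dy 0.53 dz 0.30
dx 0.00 dy 0.35 dz 0.49
```

View pics/s31z.png

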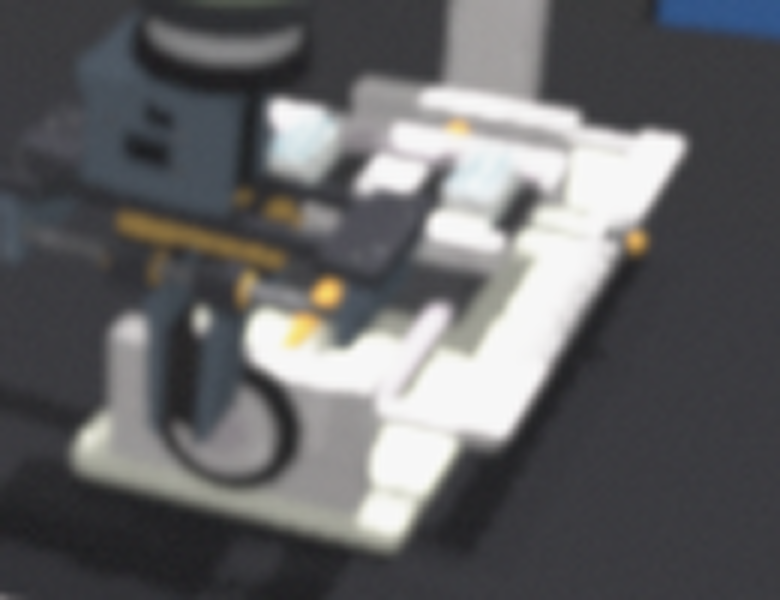

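View pics/w31.png

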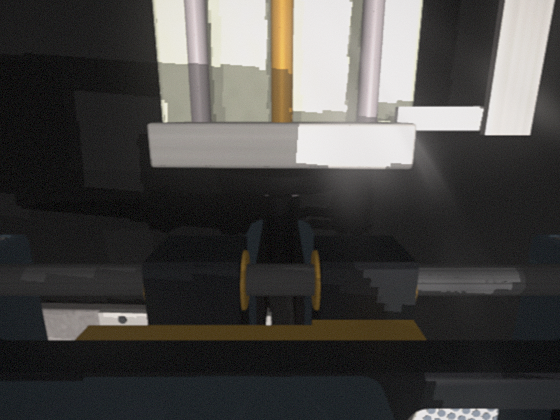

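>>> drive_tool(
  moves=[
    {"claw":1,"dx":0,"dy":0.62,"dz":0.17,"yaw":0},
    {"claw":1,"dx":0,"dy":0.53,"dz":0.3,"yaw":0},
    {"claw":1,"dx":0,"dy":0.35,"dz":0.49,"yaw":0},
    {"claw":1,"dx":0,"dy":0,"dz":0,"yaw":0},
  ],
)

```text
time_s: 46.08
ee_pos: [612.7, 44.4, 62.1]
ee_rot: [-176.6, 0.2, 94.6]
force: [-1.2, -1.4, -4.7]
gripper_width: 12.1
```

```bash
python3 crank.py arc -1 52.5 28 -143 25 3; python3 -c "
from h import *
s=snap('scene','s32.png'); t=snap('top','t32.png')
cv2.imwrite('pics/s32z.png',cv2.resize(s['color'][120:190,330:400],None,fx=9,fy=8,interpolation=cv2.INTER_CUBIC))
cv2.imwrite('pics/t32z.png',cv2.resize(t['color'][150:260,75:265],None,fx=4,fy=4,interpolation=cv2.INTER_CUBIC))"
```

```text
t 46.08 stage xyz [  25.6 -143.    62.1] rot [-176.6    0.2   94.6] F [-1.2 -1.4 -4.7] w 12.1
theta 70.1 rad 28.3
dx 0.00 dy 0.10 dz 0.60
dx 0.00 dy -0.15 dz 0.59
dx 0.00 dy -0.38 dz 0.47
```

View pics/t32z.png

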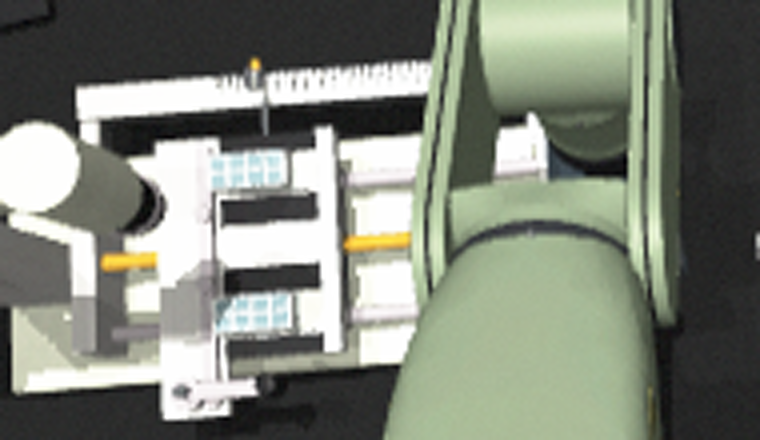

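Run:
```python
from h import *
t=load('t32.png')['color']
cv2.imwrite('pics/t32y.png',cv2.resize(t[158:190,125:155],None,fx=20,fy=18,interpolation=cv2.INTER_CUBIC))
```

```text
(no output)
```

View pics/t32y.png

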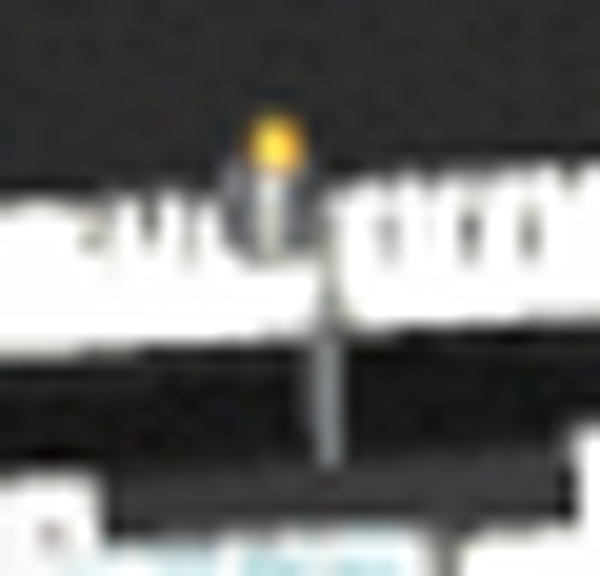

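Run:
```python
from h import *
d=load('t32.png'); q=np.radians(4.5);Y=np.array([-np.sin(q),np.cos(q)])
def sy(x,y,z): return px2w(d,125+(x+.5)/20-.5,158+(y+.5)/18-.5,z)[:2]@Y
for zi in (85,92,98): print(zi,[round(sy(269,215,zi)-sy(x,y,zp),1) for zp in (85,90,95) for x,y in ((327,400),(326,300),(324,240))])
```

```text
85 [np.float64(7.2), np.float64(7.6), np.float64(7.7), np.float64(8.8), np.float64(9.2), np.float64(9.3), np.float64(10.3), np.float64(10.8), np.float64(10.9)]
92 [np.float64(4.9), np.float64(5.3), np.float64(5.4), np.float64(6.5), np.float64(6.9), np.float64(7.0), np.float64(8.1), np.float64(8.5), np.float64(8.6)]
98 [np.float64(2.9), np.float64(3.4), np.float64(3.5), np.float64(4.5), np.float64(5.0), np.float64(5.1), np.float64(6.1), np.float64(6.6), np.float64(6.6)]
```

```bash
python3 crank.py arc -1 52.5 28 -143 23 2
```

```text
t 46.17 stage xyz [  25.5 -143.    62.5] rot [-176.6    0.2   94.6] F [-1.2 -0.7 -5.2] w 12.1
theta 69.3 rad 28.3
dx 0.00 dy 0.11 dz 0.55
dx 0.00 dy -0.10 dz 0.55
```

>>> drive_tool(
  moves=[
    {"claw":1,"dx":0,"dy":0.1,"dz":0.52,"yaw":0},
    {"claw":1,"dx":0,"dy":-0.1,"dz":0.55,"yaw":0},
    {"claw":1,"dx":0,"dy":0,"dz":0,"yaw":0},
  ],
)

```text
time_s: 46.55
ee_pos: [610.6, 44.2, 42.7]
ee_rot: [-176.6, 0.2, 94.6]
force: [-2.4, -1.4, -3.5]
gripper_width: 12.2
```

```bash
python3 crank.py arc -1 52.5 28 -143 23 2
python3 - <<'E'
from h import *
t=snap('top','t33.png')['color']
cv2.imwrite('pics/t33y.png',cv2.resize(t[158:190,125:155],None,fx=20,fy=18,interpolation=cv2.INTER_CUBIC))
E
```

```text
t 46.55 stage xyz [  23.5 -143.    42.7] rot [-176.6    0.2   94.6] F [-2.4 -1.4 -3.5] w 12.2
theta 111.9 rad 26.4
dx 0.00 dy -0.20 dz 0.51
dx 0.00 dy -0.45 dz 0.34
```

View pics/t33y.png

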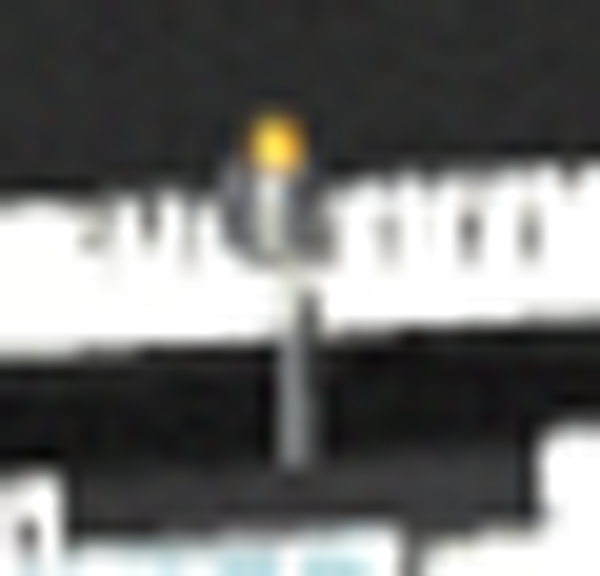

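Run:
```python
from h import *
d=load('top0.png')
for z in (150,250,350,450): print(z,[np.round(px2w(d,u,v,z)[:2]) for u,v in ((84,192),(115,200),(100,215))])
s=load('scene0.png')
for z in (150,250,350): print(z, w2px(s,[600,380,z]), w2px(s,list(px2w(d,115,200,z)[:2])+[z]))
```

```text
150 [array([607., 437.]), array([585., 352.]), array([544., 390.])]
250 [array([588., 389.]), array([568., 313.]), array([532., 347.])]
350 [array([570., 342.]), array([552., 273.]), array([519., 304.])]
450 [array([552., 294.]), array([536., 233.]), array([506., 261.])]
150 [354.79324662 124.44174759] [347.05205883 126.56534627]
250 [357.80882393  93.8448041 ] [339.54787213  98.87238611]
350 [361.11427489  60.30671649] [331.00225122  67.33618519]
```

>>> drive_tool(
  moves=[
    {"claw":0.2,"dx":0,"dy":0,"dz":0,"yaw":0},
    {"claw":0.2,"dx":0,"dy":0,"dz":0,"yaw":0},
    {"claw":0.2,"dx":0,"dy":0,"dz":-0.8,"yaw":0},
    {"claw":0.2,"dx":0,"dy":0,"dz":-1,"yaw":0},
    {"claw":0.2,"dx":0,"dy":0,"dz":-1,"yaw":0},
  ],
)

```text
time_s: 47.22
ee_pos: [619.0, 45.8, 103.9]
ee_rot: [-177.3, 0.1, 94.5]
force: [0.3, -1.0, -0.3]
gripper_width: 36.3
```

```bash
python3 plan.py 680 190 165 94.5 0.2
```

```text
47.23 [619.   45.8 103.9] [-1.773e+02  1.000e-01  9.450e+01] [ 0.3 -1.  -0.3] 36.3
7
1.0 0.52 -0.44 0.01
1.0 0.52 -0.44 -0.0
1.0 0.52 -0.44 -0.0
1.0 0.52 -0.44 -0.0
1.0 0.52 -0.44 -0.0
1.0 0.51 -0.44 -0.0
0.95 0.49 -0.41 -0.0
```

>>> drive_tool(
  moves=[
    {"claw":0.2,"dx":0.5,"dy":0.4,"dz":-1,"yaw":0},
    {"claw":0.2,"dx":1,"dy":0.5,"dz":-1,"yaw":0},
    {"claw":0.2,"dx":1,"dy":0.5,"dz":-0.8,"yaw":0},
    {"claw":0.2,"dx":1,"dy":0.5,"dz":-0.4,"yaw":0},
    {"claw":0.2,"dx":1,"dy":0.5,"dz":0,"yaw":0},
  ],
)

```text
time_s: 47.85
ee_pos: [669.0, 141.9, 180.2]
ee_rot: [-178.5, -0.0, 94.4]
force: [0.8, -0.3, 0.2]
gripper_width: 36.4
```

>>> drive_tool(
  moves=[
    {"claw":0.2,"dx":1,"dy":0.5,"dz":0,"yaw":0},
    {"claw":0.2,"dx":1,"dy":0.5,"dz":0,"yaw":0},
    {"claw":0.2,"dx":0,"dy":0,"dz":0,"yaw":0},
  ],
)

```text
time_s: 48.22
ee_pos: [688.8, 186.7, 185.3]
ee_rot: [-179.1, -0.1, 94.5]
force: [-0.4, -0.7, 0.2]
gripper_width: 36.4
```

Run:
```python
from h import *
w=snap('wrist','w34.png'); st()
cv2.imwrite('pics/w34z.png',cv2.resize(w['color'][0:240,60:420],None,fx=2.2,fy=2.2,interpolation=cv2.INTER_CUBIC))
```

```text
{'time_s': np.float64(48.28), 'ee_pos': array([688.53, 185.79, 185.53]), 'ee_rot': array([-1.7908e+02, -9.0000e-02,  9.4460e+01]), 'force': array([-0.36,  0.08,  0.33]), 'gripper_width': np.float64(36.43), 'qpos': array([14.06, 32.46, 70.56,  0.25, 77.87,  9.55])}
```

View pics/w34z.png

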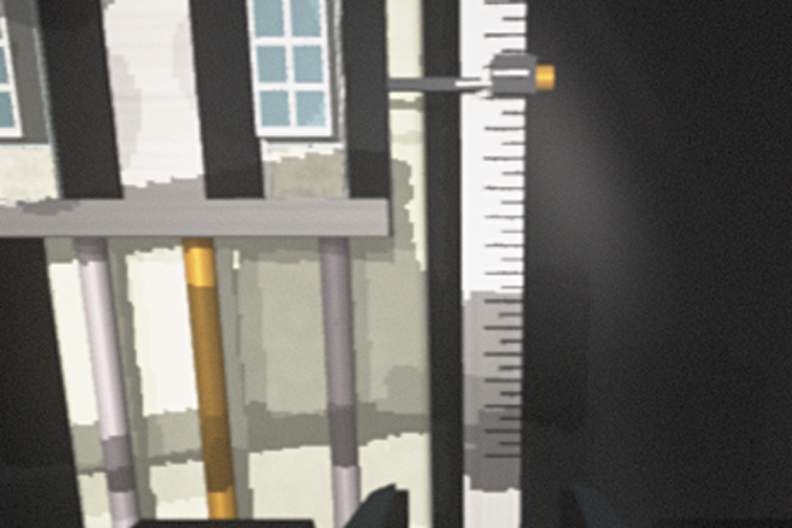

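Run:
```python
from h import *
w=load('w34.png')['color']
cv2.imwrite('pics/w34y.png',cv2.resize(w[10:70,220:320],None,fx=8,fy=8,interpolation=cv2.INTER_CUBIC))
```

```text
(no output)
```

View pics/w34y.png

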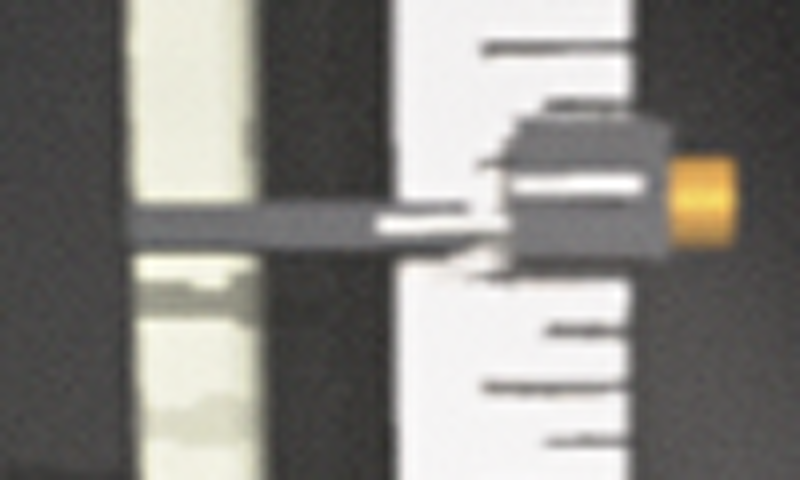

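Run:
```python
from h import *
d=load('w34.png'); q=np.radians(4.5);X=np.array([np.cos(q),np.sin(q)]);Y=np.array([-np.sin(q),np.cos(q)])
def sp(x,y,z): 
    p=px2w(d,220+(x+.5)/8-.5,10+(y+.5)/8-.5,z)[:2]; return p@X,p@Y
def sz(x,y,z):
    p=px2w(d,60+(x+.5)/2.2-.5,(y+.5)/2.2-.5,z)[:2]; return p@Y
print('cam',np.round(np.array(d['pose'])[:3,3],1))
for z in (60,70,75,80,85,90): print(z,'long ticks spacing 48->387:',round(sp(560,48,z)[1]-sp(560,387,z)[1],2), 'ticks 118..456 in w34z', round(sz(505,128,z)-sz(505,456,z),2),'width bar',round(sp(632,300,z)[0]-sp(393,300,z)[0],1))
for z in (75,80,85,90,95,100): print(z,'line',np.round(sp(578,184,z),1),'ptr',np.round(sp(430,224,z),1),np.round(sp(500,224,z),1))
```

```text
cam [686.6 256.1 355.8]
60 long ticks spacing 48->387: 31.43 ticks 118..456 in w34z 126.56 width bar 24.4
70 long ticks spacing 48->387: 30.37 ticks 118..456 in w34z 122.28 width bar 23.5
75 long ticks spacing 48->387: 29.84 ticks 118..456 in w34z 120.14 width bar 23.1
80 long ticks spacing 48->387: 29.31 ticks 118..456 in w34z 118.0 width bar 22.7
85 long ticks spacing 48->387: 28.78 ticks 118..456 in w34z 115.86 width bar 22.3
90 long ticks spacing 48->387: 28.25 ticks 118..456 in w34z 113.72 width bar 21.9
75 line [709.6 266.7] ptr [695.4 263.3] [702.1 263.3]
80 line [709.5 265.6] ptr [695.5 262.2] [702.2 262.2]
85 line [709.4 264.4] ptr [695.7 261.1] [702.2 261.1]
90 line [709.3 263.3] ptr [695.9 260. ] [702.2 260. ]
95 line [709.2 262.1] ptr [696.  258.9] [702.3 258.9]
100 line [709.1 260.9] ptr [696.2 257.8] [702.3 257.8]
```

Run:
```python
from h import *
d=load('w34.png'); q=np.radians(4.5);Y=np.array([-np.sin(q),np.cos(q)])
def sy(x,y,z): 
    p=px2w(d,220+(x+.5)/8-.5,10+(y+.5)/8-.5,z)[:2]; return p@Y
for h in (0,4,6,8,10,12,14): print(h,'line',round(sy(578,184,74.5+h),2),'mid',round((sy(590,260,74.5)+sy(590,118,74.5+h))/2,2),'L',round(-sy(590,260,74.5)+sy(590,118,74.5+h),1),'ptr@z',round(sy(500,224,74.5+h),2))
w=d['color']; cv2.imwrite('pics/w34x.png',cv2.resize(w[20:50,270:320],None,fx=16,fy=16,interpolation=cv2.INTER_LANCZOS4))
```

```text
0 line 266.86 mid 266.39 L 12.5 ptr@z 263.36
4 line 265.93 mid 265.88 L 11.4 ptr@z 262.48
6 line 265.47 mid 265.63 L 10.9 ptr@z 262.04
8 line 265.0 mid 265.37 L 10.4 ptr@z 261.6
10 line 264.54 mid 265.12 L 9.9 ptr@z 261.16
12 line 264.07 mid 264.87 L 9.4 ptr@z 260.72
14 line 263.61 mid 264.62 L 8.9 ptr@z 260.28
```

View pics/w34x.png

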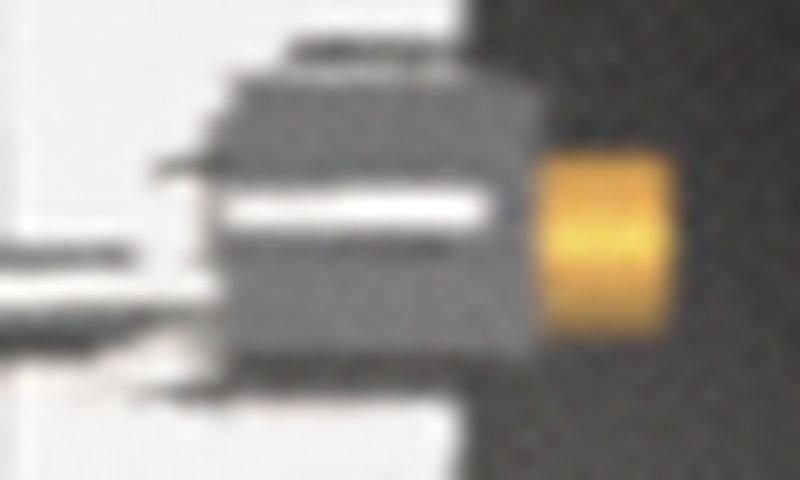

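Run:
```python
from h import *
d=load('t33.png'); q=np.radians(4.5);Y=np.array([-np.sin(q),np.cos(q)])
def sy(x,y,z): return px2w(d,125+(x+.5)/20-.5,158+(y+.5)/18-.5,z)[:2]@Y
for z in (75,80): print([round(sy(269,215,z)-sy(x,y,z),2) for x,y in ((293,450),(293,400),(294,350))])
```

```text
[np.float64(2.05), np.float64(2.35), np.float64(2.79)]
[np.float64(2.04), np.float64(2.34), np.float64(2.77)]
```

```bash
python3 crank.py to 23.5 -143 110; python3 plan.py 610.5 44.2 108 94.5 0.1
```

```text
t 48.27 stage xyz [112.2  -8.  185.5] rot [-1.791e+02 -1.000e-01  9.450e+01] F [-0.4  0.1  0.3] w 36.4
dx -6.76 dy -4.37 dz 3.84
48.27 [688.5 185.8 185.5] [-1.791e+02 -1.000e-01  9.450e+01] [-0.4  0.1  0.3] 36.4
7
-1.0 -0.66 0.57 -0.0
-1.0 -0.66 0.57 -0.0
-1.0 -0.66 0.58 -0.0
-1.0 -0.66 0.57 -0.0
-1.0 -0.65 0.58 -0.0
-1.0 -0.66 0.57 -0.0
-0.75 -0.49 0.44 -0.0
```

>>> drive_tool(
  moves=[
    {"claw":0.1,"dx":-1,"dy":-0.65,"dz":0,"yaw":0},
    {"claw":0.1,"dx":-1,"dy":-0.65,"dz":0.4,"yaw":0},
    {"claw":0.1,"dx":-1,"dy":-0.65,"dz":0.5,"yaw":0},
    {"claw":0.1,"dx":-1,"dy":-0.65,"dz":0.6,"yaw":0},
    {"claw":0.1,"dx":-1,"dy":-0.65,"dz":0.6,"yaw":0},
  ],
)

```text
time_s: 48.9
ee_pos: [629.5, 74.3, 148.1]
ee_rot: [-179.5, 0.0, 94.4]
force: [0.8, 0.2, -0.3]
gripper_width: 40.9
```

>>> drive_tool(
  moves=[
    {"claw":0.1,"dx":-1,"dy":-0.65,"dz":0.6,"yaw":0},
    {"claw":0.1,"dx":-0.7,"dy":-0.45,"dz":0.4,"yaw":0},
    {"claw":0.1,"dx":0,"dy":0,"dz":0,"yaw":0},
  ],
)

```text
time_s: 49.28
ee_pos: [607.5, 33.7, 129.2]
ee_rot: [-179.5, 0.1, 94.2]
force: [-0.3, 0.9, 0.5]
gripper_width: 41.1
```

```bash
python3 crank.py to 23.5 -143 42.5
```

```text
t 49.27 stage xyz [  19.5 -153.3  129.2] rot [-1.795e+02  1.000e-01  9.420e+01] F [-0.3  0.9  0.5] w 41.1
dx 0.52 dy 0.23 dz 4.33
```

>>> drive_tool(
  moves=[
    {"claw":0.1,"dx":0.5,"dy":0.22,"dz":0.7,"yaw":-0.03},
    {"claw":0.1,"dx":0,"dy":0,"dz":1,"yaw":0},
    {"claw":0.1,"dx":0,"dy":0,"dz":1,"yaw":0},
    {"claw":0.1,"dx":0,"dy":0,"dz":0.9,"yaw":0},
    {"claw":0.1,"dx":0,"dy":0,"dz":0.4,"yaw":0},
  ],
)

```text
time_s: 49.9
ee_pos: [615.3, 50.5, 46.4]
ee_rot: [-179.9, -0.1, 94.7]
force: [-0.2, 0.1, 0.0]
gripper_width: 41.2
```

```bash
python3 crank.py to 23.5 -143 42.5
```

```text
t 49.9 stage xyz [  28.6 -137.2   46.4] rot [-1.799e+02 -1.000e-01  9.470e+01] F [-0.2  0.1  0. ] w 41.2
dx -0.29 dy -0.26 dz 0.20
```

>>> drive_tool(
  moves=[
    {"claw":0.1,"dx":-0.29,"dy":-0.24,"dz":0.15,"yaw":0},
    {"claw":0.1,"dx":0,"dy":0,"dz":0,"yaw":0},
  ],
)

```text
time_s: 50.15
ee_pos: [611.1, 45.2, 42.7]
ee_rot: [-179.9, -0.1, 94.7]
force: [0.3, 0.2, -0.3]
gripper_width: 41.1
```

```bash
python3 crank.py to 24 -143 42.5
```

```text
t 50.15 stage xyz [  24.  -142.1   42.7] rot [-1.799e+02 -1.000e-01  9.470e+01] F [ 0.3  0.2 -0.3] w 41.1
dx -0.04 dy -0.00 dz 0.01
```

>>> drive_tool(
  moves=[
    {"claw":1,"dx":0,"dy":0,"dz":0,"yaw":0},
    {"claw":1,"dx":0,"dy":0,"dz":0,"yaw":0},
    {"claw":1,"dx":0,"dy":0,"dz":0,"yaw":0},
    {"claw":1,"dx":0,"dy":0,"dz":0,"yaw":0},
  ],
)

```text
time_s: 50.65
ee_pos: [611.0, 45.0, 44.3]
ee_rot: [-179.9, -0.1, 94.7]
force: [-1.9, -0.2, -1.2]
gripper_width: 12.2
```

```bash
python3 crank.py arc -1 52.5 27 -143 13 2;python3 - <<'E'
from h import *
t=snap('top','t35.png')['color']
cv2.imwrite('pics/t35y.png',cv2.resize(t[158:190,125:155],None,fx=20,fy=18,interpolation=cv2.INTER_CUBIC))
E
```

```text
t 50.65 stage xyz [  23.9 -142.3   44.3] rot [-1.799e+02 -1.000e-01  9.470e+01] F [-1.9 -0.2 -1.2] w 12.2
theta 108.2 rad 26.2
dx -0.02 dy -0.09 dz 0.29
dx -0.02 dy -0.19 dz 0.24
```

View pics/t35y.png

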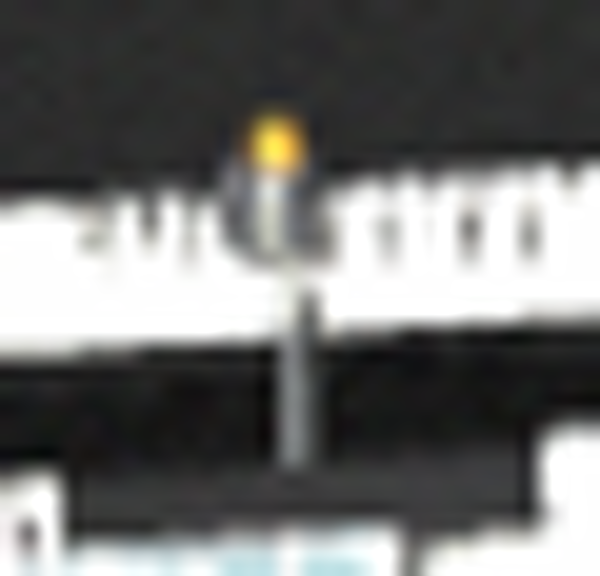

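>>> drive_tool(
  moves=[
    {"claw":1,"dx":0,"dy":-0.12,"dz":0.29,"yaw":0},
    {"claw":1,"dx":0,"dy":-0.22,"dz":0.25,"yaw":0},
    {"claw":1,"dx":0,"dy":0,"dz":0,"yaw":0},
  ],
)

```text
time_s: 51.08
ee_pos: [604.0, 44.5, 35.4]
ee_rot: [180.0, -0.1, 94.7]
force: [-2.2, -0.6, -3.3]
gripper_width: 12.2
```

```bash
python3 crank.py arc -1 52.5 28 -143 13 2;python3 - <<'E'
from h import *
t=snap('top','t36.png')['color']
cv2.imwrite('pics/t36y.png',cv2.resize(t[158:190,125:155],None,fx=20,fy=18,interpolation=cv2.INTER_CUBIC))
E
```

```text
t 51.08 stage xyz [  16.9 -142.3   35.4] rot [ 1.80e+02 -1.00e-01  9.47e+01] F [-2.2 -0.6 -3.3] w 12.2
theta 133.6 rad 24.7
dx -0.02 dy -0.12 dz 0.32
dx -0.02 dy -0.28 dz 0.14
```

View pics/t36y.png

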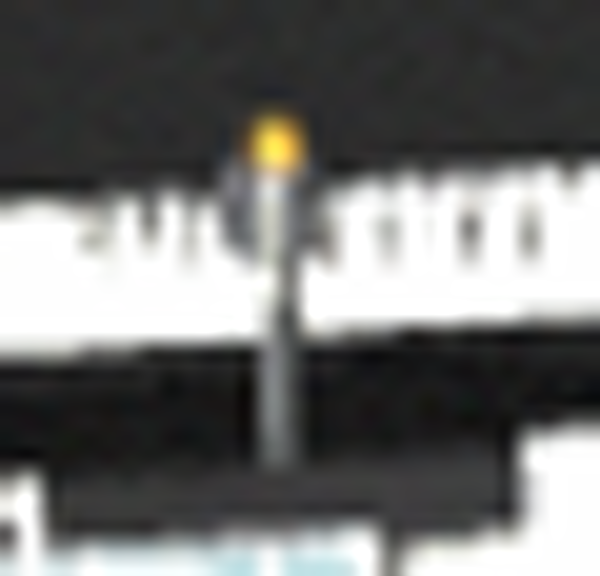

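>>> drive_tool(
  moves=[
    {"claw":0.2,"dx":0,"dy":0,"dz":0,"yaw":0},
    {"claw":0.2,"dx":0,"dy":0,"dz":0,"yaw":0},
    {"claw":0.2,"dx":0,"dy":0,"dz":-0.8,"yaw":0},
    {"claw":0.2,"dx":0,"dy":0,"dz":-1,"yaw":0},
    {"claw":0.2,"dx":0,"dy":0,"dz":-1,"yaw":0},
  ],
)

```text
time_s: 51.75
ee_pos: [605.8, 44.6, 93.7]
ee_rot: [179.8, -0.1, 94.7]
force: [0.6, -1.0, 0.5]
gripper_width: 36.1
```

>>> drive_tool(
  moves=[
    {"claw":0.2,"dx":0.3,"dy":0.4,"dz":-1,"yaw":0},
    {"claw":0.2,"dx":1,"dy":0.6,"dz":-1,"yaw":0},
    {"claw":0.2,"dx":1,"dy":0.6,"dz":-0.9,"yaw":0},
    {"claw":0.2,"dx":1,"dy":0.6,"dz":-0.7,"yaw":0},
    {"claw":0.2,"dx":1,"dy":0.6,"dz":0,"yaw":0},
  ],
)

```text
time_s: 52.38
ee_pos: [658.8, 136.0, 178.8]
ee_rot: [179.0, -0.1, 94.6]
force: [-0.1, 0.0, -0.6]
gripper_width: 36.7
```

>>> drive_tool(
  moves=[
    {"claw":0.2,"dx":1,"dy":0.5,"dz":0,"yaw":0},
    {"claw":0.2,"dx":1,"dy":0.5,"dz":0,"yaw":0},
    {"claw":0.2,"dx":0.8,"dy":0.5,"dz":0,"yaw":0},
    {"claw":0.2,"dx":0,"dy":0,"dz":0,"yaw":0},
  ],
)

```text
time_s: 52.88
ee_pos: [686.9, 198.1, 185.5]
ee_rot: [178.5, -0.2, 94.7]
force: [0.4, -0.5, 0.2]
gripper_width: 36.6
```

Run:
```python
from h import *
w=snap('wrist','w37.png'); st()
cv2.imwrite('pics/w37z.png',cv2.resize(w['color'][0:240,60:420],None,fx=2.2,fy=2.2,interpolation=cv2.INTER_CUBIC))
```

```text
{'time_s': np.float64(52.92), 'ee_pos': array([686.62, 197.3 , 185.62]), 'ee_rot': array([178.51,  -0.19,  94.63]), 'force': array([-0.12,  0.92, -0.5 ]), 'gripper_width': np.float64(36.2), 'qpos': array([15.15, 31.24, 72.72, -0.09, 74.53, 10.55])}
```

View pics/w37z.png

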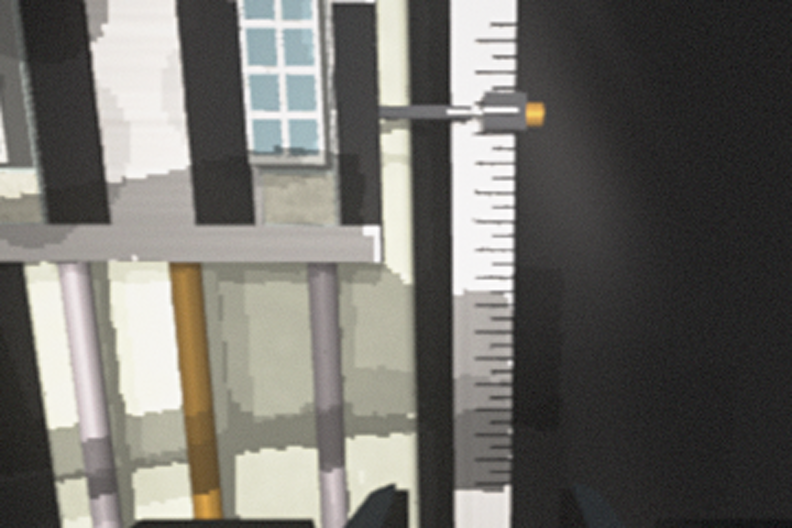

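Run:
```python
from h import *
w=load('w37.png')['color']
cv2.imwrite('pics/w37y.png',cv2.resize(w[25:85,215:315],None,fx=8,fy=8,interpolation=cv2.INTER_CUBIC))
```

```text
(no output)
```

View pics/w37y.png

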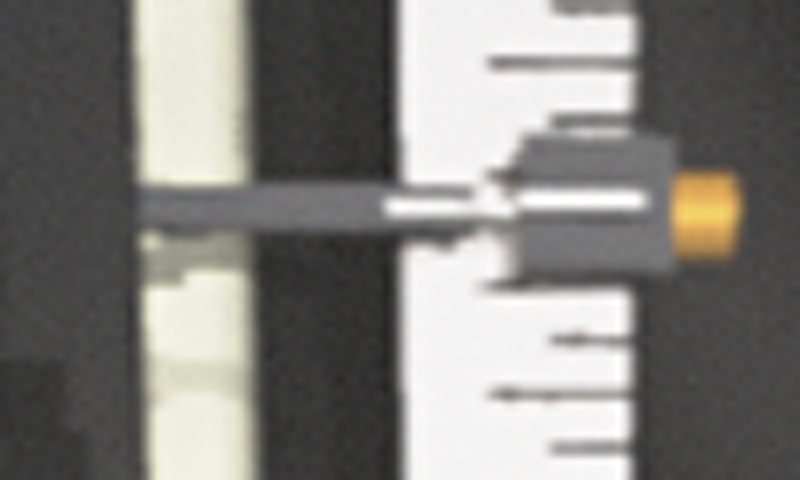

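Run:
```python
from h import *
d=load('w37.png'); q=np.radians(4.5);Y=np.array([-np.sin(q),np.cos(q)])
def sy(x,y,z): 
    p=px2w(d,215+(x+.5)/8-.5,25+(y+.5)/8-.5,z)[:2]; return p@Y
for zl in (78,81,84): print(zl,[round(sy(580,200,zl)-sy(x,y,zp),2) for zp in (76,79,82) for x,y in ((430,208),(500,210))])
```

```text
78 [np.float64(0.46), np.float64(0.58), np.float64(1.02), np.float64(1.14), np.float64(1.59), np.float64(1.71)]
81 [np.float64(-0.12), np.float64(0.0), np.float64(0.45), np.float64(0.57), np.float64(1.01), np.float64(1.13)]
84 [np.float64(-0.69), np.float64(-0.57), np.float64(-0.13), np.float64(-0.01), np.float64(0.44), np.float64(0.56)]
```

>>> drive_tool(
  moves=[
    {"claw":0.2,"dx":-0.5,"dy":-0.5,"dz":-0.8,"yaw":0},
    {"claw":0.2,"dx":-1,"dy":-0.9,"dz":-0.8,"yaw":0},
    {"claw":0.2,"dx":-1,"dy":-0.9,"dz":-0.5,"yaw":0},
    {"claw":0.2,"dx":-0.5,"dy":-0.9,"dz":0,"yaw":0},
    {"claw":0.2,"dx":0,"dy":-0.9,"dz":0,"yaw":0},
  ],
)

```text
time_s: 53.55
ee_pos: [603.9, 121.7, 233.3]
ee_rot: [178.3, -0.0, 94.4]
force: [0.8, 0.1, 0.2]
gripper_width: 36.5
```

>>> drive_tool(
  moves=[
    {"claw":0.2,"dx":0,"dy":0,"dz":0,"yaw":0},
    {"claw":0.2,"dx":0,"dy":0,"dz":0,"yaw":0},
  ],
)

```text
time_s: 53.8
ee_pos: [602.8, 119.5, 236.5]
ee_rot: [178.0, -0.0, 94.2]
force: [-0.0, -0.3, -0.3]
gripper_width: 36.5
```

Run:
```python
from h import *
w=snap('wrist','w38.png'); st(); s=snap('scene','s38.png')
cv2.imwrite('pics/w38z.png',cv2.resize(w['color'][0:250,80:480],None,fx=2,fy=2,interpolation=cv2.INTER_CUBIC))
```

```text
{'time_s': np.float64(53.85), 'ee_pos': array([602.92, 119.58, 236.42]), 'ee_rot': array([ 1.7806e+02, -3.0000e-02,  9.4250e+01]), 'force': array([-0.67, -0.2 ,  0.15]), 'gripper_width': np.float64(36.64), 'qpos': array([10.24, 20.19, 83.59, -0.18, 74.28,  6.03])}
```

View pics/w38z.png

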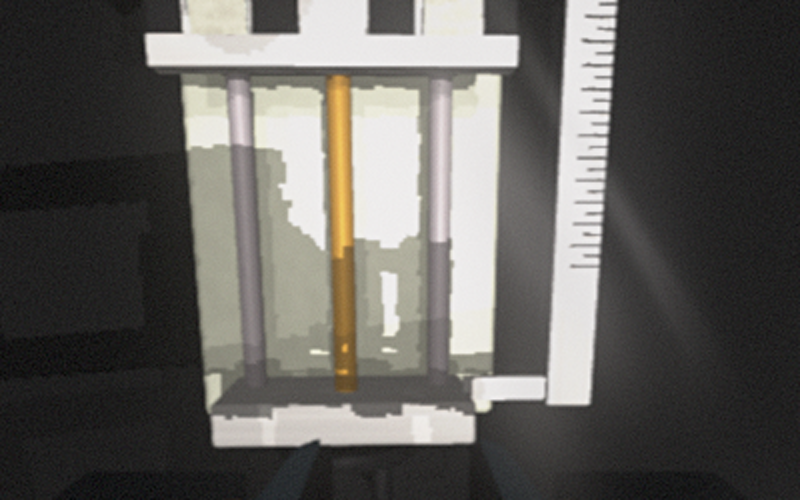

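View pics/s38.png

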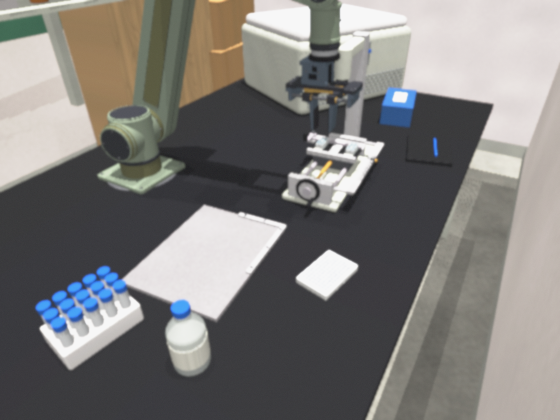

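>>> drive_tool(
  moves=[
    {"claw":0.2,"dx":-1,"dy":-0.3,"dz":0,"yaw":0},
    {"claw":0.2,"dx":-1,"dy":-0.3,"dz":0,"yaw":0},
    {"claw":0.2,"dx":-1,"dy":-0.3,"dz":0,"yaw":0},
    {"claw":0.2,"dx":-1,"dy":-0.3,"dz":0,"yaw":0},
    {"claw":0.2,"dx":-1,"dy":-0.3,"dz":0,"yaw":0},
  ],
)

```text
time_s: 54.52
ee_pos: [579.5, 10.7, 233.7]
ee_rot: [178.2, 0.1, 94.3]
force: [0.5, -0.4, 0.4]
gripper_width: 36.3
```

>>> drive_tool(
  moves=[
    {"claw":0.2,"dx":-1,"dy":-0.3,"dz":0,"yaw":0},
    {"claw":0.2,"dx":-1,"dy":-0.3,"dz":0,"yaw":0},
    {"claw":0.2,"dx":-1,"dy":-0.3,"dz":0,"yaw":0},
    {"claw":0.2,"dx":0,"dy":0,"dz":0,"yaw":0},
  ],
)

```text
time_s: 55.02
ee_pos: [563.2, -58.7, 233.0]
ee_rot: [178.3, 0.1, 94.0]
force: [0.0, 0.5, 0.3]
gripper_width: 36.4
```

Run:
```python
from h import *
t=snap('top','t39.png'); st()
cv2.imwrite('pics/t39z.png',cv2.resize(t['color'][150:260,75:265],None,fx=4.2,fy=4.2,interpolation=cv2.INTER_CUBIC))
```

```text
{'time_s': np.float64(55.08), 'ee_pos': array([563.42, -57.92, 233.02]), 'ee_rot': array([1.7825e+02, 8.0000e-02, 9.4010e+01]), 'force': array([-0.09,  1.  , -0.33]), 'gripper_width': np.float64(36.48), 'qpos': array([ -7.19,  15.97,  90.26,   0.27,  72.04, -11.28])}
```

View pics/t39z.png

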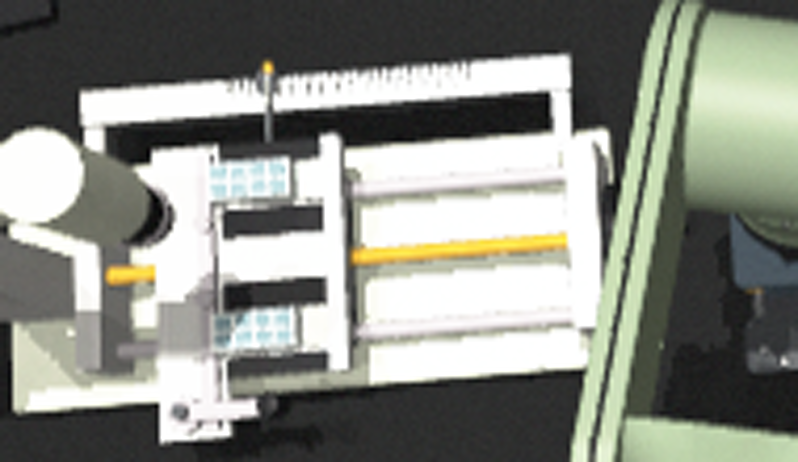

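Both slides lie in the outer bays. The lever is locked along -y, with its knob at (266,407). The pointer at (268,110) is in line with the index rider at (267,80), and the arm is clear of everything, so I am handing in.

```bash
python3 -c "
from workcell import job; print(job.job_done())"
```

```text
the job is handed in; nothing more can be done
None
```

The stage is loaded, locked and cranked to the index, and the job is handed in at about 55 s of the 210 s allowed; no verdict came back.

- **Clamp opened:** I gripped the knob and swung the cam lever out until it met its end stop. Later views showed it pointing out to -x.
- **Slides:** Only two slides were on the deck. I dragged each one along the deck to both fences, lifted it straight up and laid it in an outer bay, leaving the middle bay empty.
- **Clamp locked:** I swung the lever back until it met its end stop. The bar then measured 36.4 mm (36.7 mm expected locked). The slides sat about 0.7 and 1.4 mm from their bay centre lines, which is within the 3.5 mm allowed.
- **Cranking:** I turned the wheel about three turns, stopped to check from above, then made a final turn of about a quarter of the handle's arc. The wrist camera puts the pointer about 0.5 mm short of the rider line, give or take 0.8 mm because the pointer's height is not known exactly.
- **Last views:** In the final top view both slides were in their bays, the lever was locked and the arm was clear of everything. The scene view just before it showed the bottle, well plate and tube rack in place.

**Disagreements and odd readings:**
- Before the last turn, the top and wrist cameras differed by about 1 mm on the distance left, roughly 2.5 against 3.5 mm.
- A finger pressed on the lever with about 13 N while I was re-gripping the knob.
- The force peaked at about 31 N once while cranking, before I corrected the wheel's centre height.

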